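Charge the bench tumbler and start it

TASK

Charge the bench tumbler: slide its clear guard fully open, put every sawn piece of steel tube into the tub, and with the hand scoop, never with the gripper's fingers, transfer all the porcelain balls from the long bin into the tub. Then slide the guard fully shut and, never with it open, press the green start button right down; at the end the scoop is to stand upright on the floor of the emptied bin, and the other things on the bench stay where they are.

Things in the scene. Friction and masses are not known exactly. Their poses are not given: they have to be found in the camera images.
- tub_floor (a point): centre of the floor of the black tub of the blue bench tumbler (fixed, 210 mm in x by 410 mm in y), 78 mm above the bench; x, y are the tumbler's, z up. The tub is 160 (x) by 150 mm (y) inside with upright walls, rim 57 mm above this point; the motor housing is on its +y side and takes the guard when open. Guard rails run along y, 98 mm to each side in x, tops 149 mm above the bench.
- guard (a joint): travel of the clear guard along its rails, m: 0 fully shut over the tub (end stop), grows as it slides to the tumbler's +y, 0.165 fully open (end stop) with the tub all uncovered. Slides with about 1.5 N of friction and stays where it is left.
- guard_handle (a point): centre of the guard's black grip bar (moves with the guard, 173 mm above the bench): 90 mm along the tumbler's x, 14 mm thick along y, 22 mm tall, on two posts, its underside 18 mm above the clear plate. It sits 65 mm from the tub's centre towards -y when shut, 100 mm towards +y when open. The plate and its edging below reach 147 mm. Axes as the tumbler's.
- start (a joint): travel of the green start button, m: 0 released, 0.006 fully down (takes 5 N); counts as pressed beyond 0.0045. It springs back.
- start_top (a point): centre of the button's top face when released: button 28 mm across, pressed straight down, on top of the grey control pod (52 x 100 mm, top 120 mm above the bench) at the front (-x side) of the motor housing.
- bin: long grey open parts bin, fixed to the bench; inside 230 mm (its x) by 67 mm (its y), floor 3 mm thick, walls 3 mm thick and 46 mm high, upright; origin at the centre of its underside. The balls lie in its +x half at the start, and its -x half has room to set the scoop down.
- scoop: aluminium hand scoop, 160 g, 81 mm long, 60 mm wide, standing on its floor: flat floor 2.5 mm thick (1.5 mm at the lip), 2 mm sides 42 mm high that slope down and end 16 mm behind the lip, upright back. Origin on its underside, z up: mouth faces +x, lip at x = +42 mm, back at x = -39 mm. It fits lengthwise in the bin with 3.5 mm to spare each side.
- scoop_grip (a point): centre of the scoop's wooden grip bar, 84 mm above the scoop's underside over its origin: the bar runs along the scoop's x from -39 to +33 mm, is 14 mm thick (along y) and 24 mm tall. Take it from above across its thickness, here, close to the balance point. Axes as the scoop's.
- ball1: white porcelain polishing ball, 20 mm across, 15 g, slippery; origin at its centre; lies on the bin's floor at the start; absent in some runs
- ball2: white porcelain polishing ball, 20 mm across, 15 g, slippery; origin at its centre; lies on the bin's floor at the start; absent in some runs
- ball3: white porcelain polishing ball, 20 mm across, 15 g, slippery; origin at its centre; lies on the bin's floor at the start; absent in some runs
- ball4: white porcelain polishing ball, 20 mm across, 15 g, slippery; origin at its centre; lies on the bin's floor at the start; absent in some runs
- ball5: white porcelain polishing ball, 20 mm across, 15 g, slippery; origin at its centre; lies on the bin's floor at the start; absent in some runs
- ball6: white porcelain polishing ball, 20 mm across, 15 g, slippery; origin at its centre; lies on the bin's floor at the start; absent in some runs
- ball7: white porcelain polishing ball, 20 mm across, 15 g, slippery; origin at its centre; lies on the bin's floor at the start; absent in some runs
- ball8: white porcelain polishing ball, 20 mm across, 15 g, slippery; origin at its centre; lies on the bin's floor at the start; absent in some runs
- ball9: white porcelain polishing ball, 20 mm across, 15 g, slippery; origin at its centre; lies on the bin's floor at the start; absent in some runs
- tube1: sawn length of square steel tube, 42 mm long, 25 x 25 mm outside with 3 mm walls, 85 g, lying flat on the bench on one of its long sides; origin at the middle of its underside as first laid (12.5 mm from its long axis; it may come to lie on another side), x along its length; absent in some runs
- tube2: sawn length of square steel tube, 42 mm long, 25 x 25 mm outside with 3 mm walls, 85 g, lying flat on the bench on one of its long sides; origin at the middle of its underside as first laid (12.5 mm from its long axis; it may come to lie on another side), x along its length; absent in some runs
- tube3: sawn length of square steel tube, 42 mm long, 25 x 25 mm outside with 3 mm walls, 85 g, lying flat on the bench on one of its long sides; origin at the middle of its underside as first laid (12.5 mm from its long axis; it may come to lie on another side), x along its length; absent in some runs
- tube4: sawn length of square steel tube, 42 mm long, 25 x 25 mm outside with 3 mm walls, 85 g, lying flat on the bench on one of its long sides; origin at the middle of its underside as first laid (12.5 mm from its long axis; it may come to lie on another side), x along its length; absent in some runs
- solvent_can: bystander: rectangular solvent can with a red band and white cap, 65 x 100 x 168 mm; origin at the centre of its underside
- tape_measure: bystander: yellow tape measure lying flat, about 72 x 71 x 32 mm; origin at the underside
- hammer: bystander: claw hammer lying on the bench beyond the tubes, about 0.3 m long; origin about mid-length
Mind the look-alikes: they are no part of the job. Leave any brown look-alike of the tube4 alone.

How it is judged (in metres and radians):
On the way, in this order (a step that is already met when the one before it is completed fails the run):
1. the guard is slid fully open (value of joint guard above 0.155 m), for 0.2 s.
2. all the tubes and all the balls lie in the tub (x of ball1 in the frame of tub_floor between -0.08 and 0.08 m and y of ball1 in the frame of tub_floor between -0.075 and 0.075 m and z of ball1 in the frame of tub_floor between -0.005 and 0.055 m and x of ball2 in the frame of tub_floor between -0.08 and 0.08 m and y of ball2 in the frame of tub_floor between -0.075 and 0.075 m and z of ball2 in the frame of tub_floor between -0.005 and 0.055 m and x of ball3 in the frame of tub_floor between -0.08 and 0.08 m and y of ball3 in the frame of tub_floor between -0.075 and 0.075 m and z of ball3 in the frame of tub_floor between -0.005 and 0.055 m and x of ball4 in the frame of tub_floor between -0.08 and 0.08 m and y of ball4 in the frame of tub_floor between -0.075 and 0.075 m and z of ball4 in the frame of tub_floor between -0.005 and 0.055 m and x of ball5 in the frame of tub_floor between -0.08 and 0.08 m and y of ball5 in the frame of tub_floor between -0.075 and 0.075 m and z of ball5 in the frame of tub_floor between -0.005 and 0.055 m and x of ball6 in the frame of tub_floor between -0.08 and 0.08 m and y of ball6 in the frame of tub_floor between -0.075 and 0.075 m and z of ball6 in the frame of tub_floor between -0.005 and 0.055 m and x of ball7 in the frame of tub_floor between -0.08 and 0.08 m and y of ball7 in the frame of tub_floor between -0.075 and 0.075 m and z of ball7 in the frame of tub_floor between -0.005 and 0.055 m and x of ball8 in the frame of tub_floor between -0.08 and 0.08 m and y of ball8 in the frame of tub_floor between -0.075 and 0.075 m and z of ball8 in the frame of tub_floor between -0.005 and 0.055 m and x of ball9 in the frame of tub_floor between -0.08 and 0.08 m and y of ball9 in the frame of tub_floor between -0.075 and 0.075 m and z of ball9 in the frame of tub_floor between -0.005 and 0.055 m and x of tube1 in the frame of tub_floor between -0.08 and 0.08 m and y of tube1 in the frame of tub_floor between -0.075 and 0.075 m and z of tube1 in the frame of tub_floor between -0.005 and 0.055 m and x of tube2 in the frame of tub_floor between -0.08 and 0.08 m and y of tube2 in the frame of tub_floor between -0.075 and 0.075 m and z of tube2 in the frame of tub_floor between -0.005 and 0.055 m and x of tube3 in the frame of tub_floor between -0.08 and 0.08 m and y of tube3 in the frame of tub_floor between -0.075 and 0.075 m and z of tube3 in the frame of tub_floor between -0.005 and 0.055 m and x of tube4 in the frame of tub_floor between -0.08 and 0.08 m and y of tube4 in the frame of tub_floor between -0.075 and 0.075 m and z of tube4 in the frame of tub_floor between -0.005 and 0.055 m), for 0.3 s.
3. the guard is slid fully shut (value of joint guard below 0.006 m), for 0.2 s.
4. the start button is pressed right down with the guard shut (value of joint guard below 0.006 m and value of joint start above 0.0045 m), for 0.1 s.
At the end, for the whole second after the job is handed in: the guard is within 6 mm of fully shut; every ball and tube lies in the tub, below its rim; the scoop rests upright (within 0.25 rad) on the bin's floor (within 15 mm), released and still (all of step 2 and value of joint guard below 0.006 m and x of scoop in the frame of bin between -0.09 and 0.09 m and y of scoop in the frame of bin between -0.02 and 0.02 m and z of scoop in the frame of bin below 0.015 m and angle between scoop's own z axis and vertical below 0.25 rad and linear speed of scoop below 0.02 m/s); the robot touches nothing.
It fails at once if the start button is pressed while the guard is not shut (value of joint start above 0.0045 m and value of joint guard above 0.008 m).
It fails at once if the gripper's fingers handle a ball that is not in the tub ((contact force between the fingers and ball1 above 0.5 N and not (x of ball1 in the frame of tub_floor between -0.08 and 0.08 m and y of ball1 in the frame of tub_floor between -0.075 and 0.075 m and z of ball1 in the frame of tub_floor between -0.005 and 0.055 m)) or (contact force between the fingers and ball2 above 0.5 N and not (x of ball2 in the frame of tub_floor between -0.08 and 0.08 m and y of ball2 in the frame of tub_floor between -0.075 and 0.075 m and z of ball2 in the frame of tub_floor between -0.005 and 0.055 m)) or (contact force between the fingers and ball3 above 0.5 N and not (x of ball3 in the frame of tub_floor between -0.08 and 0.08 m and y of ball3 in the frame of tub_floor between -0.075 and 0.075 m and z of ball3 in the frame of tub_floor between -0.005 and 0.055 m)) or (contact force between the fingers and ball4 above 0.5 N and not (x of ball4 in the frame of tub_floor between -0.08 and 0.08 m and y of ball4 in the frame of tub_floor between -0.075 and 0.075 m and z of ball4 in the frame of tub_floor between -0.005 and 0.055 m)) or (contact force between the fingers and ball5 above 0.5 N and not (x of ball5 in the frame of tub_floor between -0.08 and 0.08 m and y of ball5 in the frame of tub_floor between -0.075 and 0.075 m and z of ball5 in the frame of tub_floor between -0.005 and 0.055 m)) or (contact force between the fingers and ball6 above 0.5 N and not (x of ball6 in the frame of tub_floor between -0.08 and 0.08 m and y of ball6 in the frame of tub_floor between -0.075 and 0.075 m and z of ball6 in the frame of tub_floor between -0.005 and 0.055 m)) or (contact force between the fingers and ball7 above 0.5 N and not (x of ball7 in the frame of tub_floor between -0.08 and 0.08 m and y of ball7 in the frame of tub_floor between -0.075 and 0.075 m and z of ball7 in the frame of tub_floor between -0.005 and 0.055 m)) or (contact force between the fingers and ball8 above 0.5 N and not (x of ball8 in the frame of tub_floor between -0.08 and 0.08 m and y of ball8 in the frame of tub_floor between -0.075 and 0.075 m and z of ball8 in the frame of tub_floor between -0.005 and 0.055 m)) or (contact force between the fingers and ball9 above 0.5 N and not (x of ball9 in the frame of tub_floor between -0.08 and 0.08 m and y of ball9 in the frame of tub_floor between -0.075 and 0.075 m and z of ball9 in the frame of tub_floor between -0.005 and 0.055 m))).
It fails at once if the solvent can, tape measure or hammer is knocked out of place (over 30 mm) (distance of any of solvent_can, tape_measure, hammer from where it was at the start of the episode above 0.03 m).
Of ball1, ball2, ball3, ball4, ball5, ball6, ball7, ball8, ball9 only 5 to 9 are there at a start; the rules pass over those that are not, and their reading is None.
Of tube1, tube2, tube3, tube4 only 2 to 4 are there at a start; the rules pass over those that are not, and their reading is None.
At some moment in a run one of tube1, tube2, tube3, tube4 may be knocked a few centimetres aside while the robot is not near it.
It also fails if it takes over 210 s, if anything falls off the work surface, if the arm or the gripper's body presses on something with over 40 N, if the wrist force passes 120 N, or if a joint passes its speed limit or range.

ROBOT

A 6-joint arm with a two-finger parallel gripper is mounted at the origin on the work surface. World frame = base frame: x ahead of the robot, y to its left, z up, the work surface at z = 0. Lengths are in m, angles in degrees, forces in N, time in s.
With the tool pointing down it reaches from about 0.4 to 0.825 m from the base axis. Payload 7 kg.
Tool frame: the origin (TCP) lies midway between the tips of the shut fingers; the grasp point (between the pads) lies 19 mm behind it (r.grasp_offset is the distance from the TCP to the grasp point, in m); z points along the fingers, x is the direction in which the jaws open and shut, and the axes are right-handed (so a half turn about z gives the same grasp; the last joint's range is limited). The gripper opens to 88 mm and grips with 3 to 60 N. Pads are 19 mm wide; open, the fingers measure 130 mm over their backs; the gripper's body (78 mm by 193 mm) begins 47 mm behind the grasp point.
Start: joints at [83.658, 20.546, 0.682, 0, -70.136, -16.507], TCP at [0.262, 0.622, 0.227] pointing down, gripper open.
Joint ranges: [-176.03, 176.03], [-82.01, 121.73], [-58.28, 71.71], [-173.87, 95.51], [-174.79, -0.11], [-173.66, 173.66]. Speed limits (degrees/s): [136.94, 136.94, 172.46, 180, 180, 180].

INTERFACE

Orientations are given as [roll, pitch, yaw] about the fixed x, y, z axes, in that order (R = Rz(yaw) Ry(pitch) Rx(roll)).
In Python, from plant import r gives the robot as it stands.
- The arm moves only by the tool step_arm, never from a script. Its argument "deltas" is a list of rows, each a list of 7 numbers: the turn, a rotation vector about the tool's x, y, z in rad, then the shift along the tool's x, y, z in mm, then the opening, from -1 (shut) to 1 (fully open), so that 0 is half open. In form: [[ax, ay, az, x, y, z, grip], ...]. A call has 1 to 10 rows; each row shifts and turns the pose as measured when the row begins, along the tool's axes as they then stand; what a row does not reach is not made up. A row lasts 1/10 s, in which the tool goes at most 50 mm and 8.59 degrees, less where a joint would pass 70% of its speed; a pose out of reach is approached as far as the arm can. A call with a gripper value outside its range is refused whole. The fingers move at their own pace and stop on an object; "squeeze" is the grip in N (left out, the last holds). Time passes only in rows, so rows that do not move let the fingers close. It gives the time, the measured TCP pose, the force and the opening at its end, in the units of the state.
- r.get_state(): the state, without advancing time (a new reading comes with each control period).
- r.capture(name): name is "scene" or "top" or "wrist"; returns the picture (480x640x3 uint8, red, green, blue); there is no depth.
- r.camera_info(name): a dict with "vertical_fov" (degrees; the focal length in pixels is half the picture's height over the tangent of half this angle, whatever the lens; pixels are square), "cx", "cy" (the principal point, pixels), "view" (4x4, takes a point from world to camera coordinates). Camera axes: x right, y down, z forward; pixel columns grow to the right and rows downward; lengths in m; the calibration is good to about 2 mm. The wrist camera is an equidistant fisheye: a pixel r from the principal point sees the ray r / f radians off the axis. A picture is of the moment at which its call begins: read the wrist's pose just before it. camera_info takes no time and is no camera call; for the wrist camera it gives the pose at the moment of the call.
- r.close_job(): hands the job in, once; it reports no verdict.
The state is a dict: "time_s": time; "joints": joint angles; "qd": joint speeds; "joint_torque": joint torques, N m; "tcp_pos": TCP position; "eef_rot": TCP orientation; "contact_force": force on the tool from outside, world axes, zero at the start; "moment": the same for the moment, N m; "gripper_width": finger opening in m.
Only numpy, scipy, OpenCV 4.12 (cv2) and the standard library are available. Lean on these libraries where they do the work, as an engineer would, in place of code of your own. Each camera call takes 0.05 s, during which the arm holds its last target.

## Working session

There is one attempt and no reset: what is moved stays moved. The work goes in short steps, Python scripts to look and compute and a tool call to move; the robot and the scene stay as the last step left them, time stands still between calls to the robot, and variables do not carry over. Pictures are saved under pics/ and viewed, and the job is handed in when it is done.

Besides the shell and the picture viewer there is one more tool, called after "Call:" as name([rows], argument=value, ...), one row to a line, values as JSON. step_arm: Moves the arm, as the interface text tells. Its arguments: {"type":"object","properties":{"deltas":{"type":"array","items":{"type":"array","items":{"type":"number"}}},"squeeze":{"type":"number"}},"required":["deltas"]}

```bash
ls; mkdir -p pics; cat > h.py <<'E'
import numpy as np, cv2
from plant import r
def snap(name,fn):
    info=r.camera_info(name); im=np.array(r.capture(name)); cv2.imwrite('pics/'+fn,im[:,:,::-1]); return im,info
E
python3 - <<'E'
from h import *
print(r.get_state())
for n in('scene','top','wrist'):
    im,i=snap(n,n+'0.png'); print(n,i)
E
```

```text
pics
{'time_s': 0.0, 'joints': array([ 8.36593571e+01,  2.05915845e+01,  6.32993155e-01, -2.19977620e-02,
       -7.01375902e+01, -1.65062361e+01]), 'qd': array([ 0.01529596,  0.02325759, -0.10633165, -0.02230696, -0.05367463,
        0.05699882]), 'joint_torque': array([ 7.34117912e-04, -5.82710373e+01,  2.93064415e+01,  6.99800581e+00,
        6.95346709e-03, -1.59070282e-04]), 'tcp_pos': array([0.26191013, 0.62155844, 0.22560919]), 'eef_rot': array([-1.79992497e+02, -9.80937367e-02, -1.12854377e+02]), 'contact_force': array([-0.2214811 , -0.65250688, -0.29296352]), 'moment': array([ 0.02447665,  0.0005456 , -0.01953463]), 'gripper_width': 0.08756501294481496}
scene {'vertical_fov': 55.435816014144926, 'cx': 320.43453544910517, 'cy': 241.40344819921268, 'view': array([[ 0.55252579,  0.83344318, -0.00936527, -0.26890664],
       [ 0.48631605, -0.33148468, -0.80846435, -0.1921652 ],
       [-0.67691355,  0.44214293, -0.58847063,  1.51800758],
       [ 0.        ,  0.        ,  0.        ,  1.        ]])}
top {'vertical_fov': 49.29171506273382, 'cx': 318.4203446562945, 'cy': 247.91823938076857, 'view': array([[ 0.00394361, -0.99999038, -0.0019186 , -0.05850881],
       [-0.98654685, -0.00357702, -0.16343962,  0.60706592],
       [ 0.16343118,  0.00253733, -0.98655147,  1.14275201],
       [ 0.        ,  0.        ,  0.        ,  1.        ]])}
wrist {'vertical_fov': 65.70646984690485, 'cx': 315.83289087320253, 'cy': 246.95622934381035, 'view': array([[-0.3889777 , -0.92124642,  0.00117598,  0.6743381 ],
       [-0.88702918,  0.37487422,  0.26953394, -0.03500571],
       [-0.24874802,  0.10379956, -0.96299017,  0.38848745],
       [ 0.        ,  0.        ,  0.        ,  1.        ]])}
```

View pics/scene0.png

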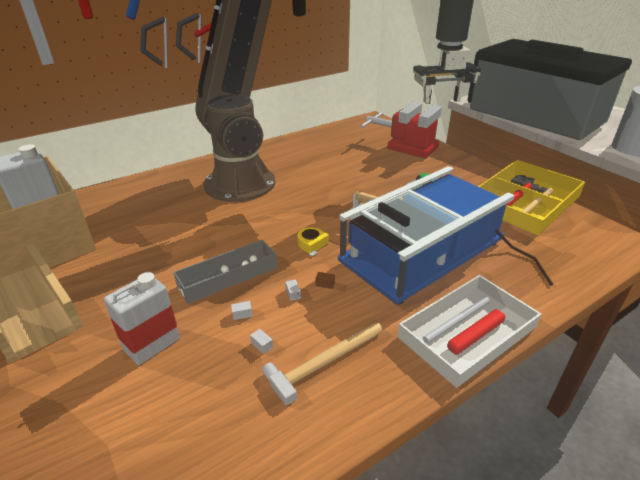

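View pics/top0.png

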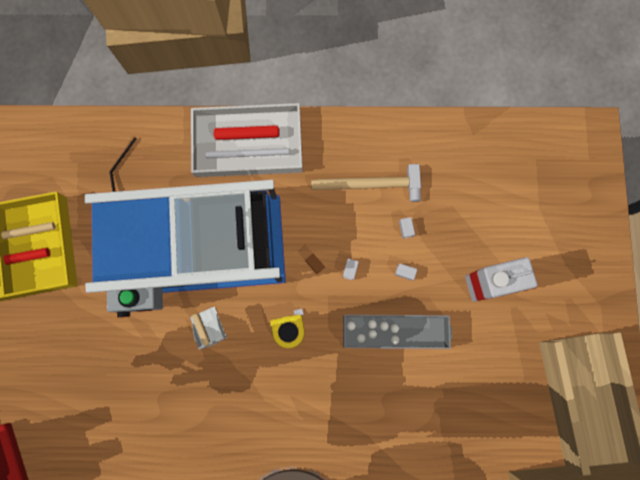

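View pics/wrist0.png

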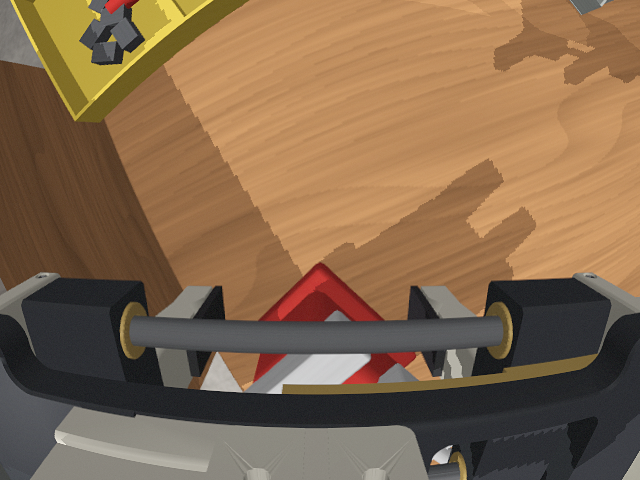

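```bash
cat >> h.py <<'E'
def ray(info,px,py,fish=False,H=480):
    V=info['view']; f=H/2/np.tan(np.radians(info['vertical_fov']/2))
    u=(px-info['cx'])/f; v=(py-info['cy'])/f
    if fish:
        t=np.hypot(u,v); d=np.array([np.sin(t)*u/max(t,1e-9),np.sin(t)*v/max(t,1e-9),np.cos(t)])
    else: d=np.array([u,v,1.])
    R=V[:3,:3]; o=-R.T@V[:3,3]; return o,R.T@d
def P(info,px,py,z,fish=False):
    o,d=ray(info,px,py,fish); return o+d*(z-o[2])/d[2]
def proj(info,p,fish=False):
    V=info['view']; f=240/np.tan(np.radians(info['vertical_fov']/2))
    c=V[:3,:3]@np.asarray(p)+V[:3,3]
    if fish:
        rr=np.hypot(c[0],c[1]); t=np.arctan2(rr,c[2]); s=f*t/max(rr,1e-9)
        return np.array([info['cx']+s*c[0],info['cy']+s*c[1]])
    return np.array([info['cx']+f*c[0]/c[2],info['cy']+f*c[1]/c[2]])
E
python3 - <<'E'
import cv2
t=cv2.imread('pics/top0.png')
cv2.imwrite('pics/c1.png',cv2.resize(t[200:360,290:480],None,fx=4,fy=4,interpolation=cv2.INTER_CUBIC)[:600])
cv2.imwrite('pics/c2.png',cv2.resize(t[170:360,80:345],None,fx=3,fy=3,interpolation=cv2.INTER_CUBIC))
t=cv2.imread('pics/scene0.png')
cv2.imwrite('pics/c3.png',cv2.resize(t[160:360,160:360],None,fx=3,fy=3,interpolation=cv2.INTER_CUBIC))
E
```

```text
(no output)
```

View pics/c1.png

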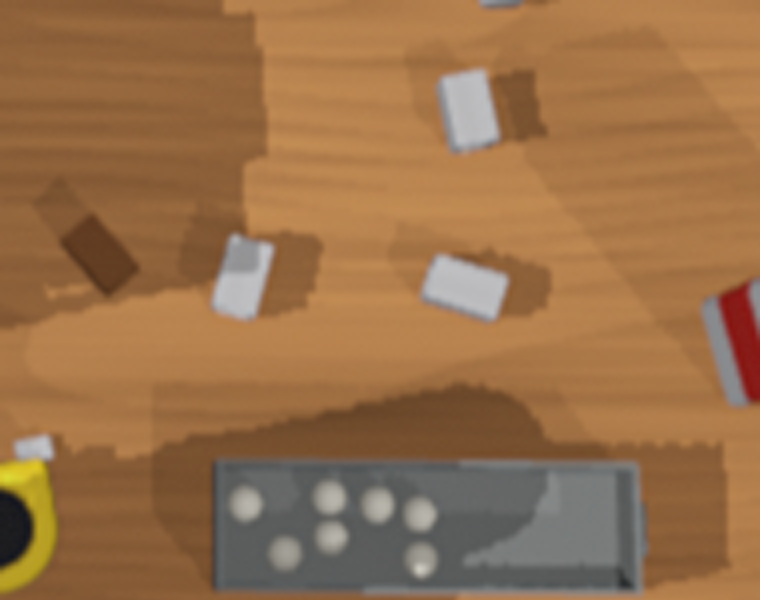

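View pics/c2.png

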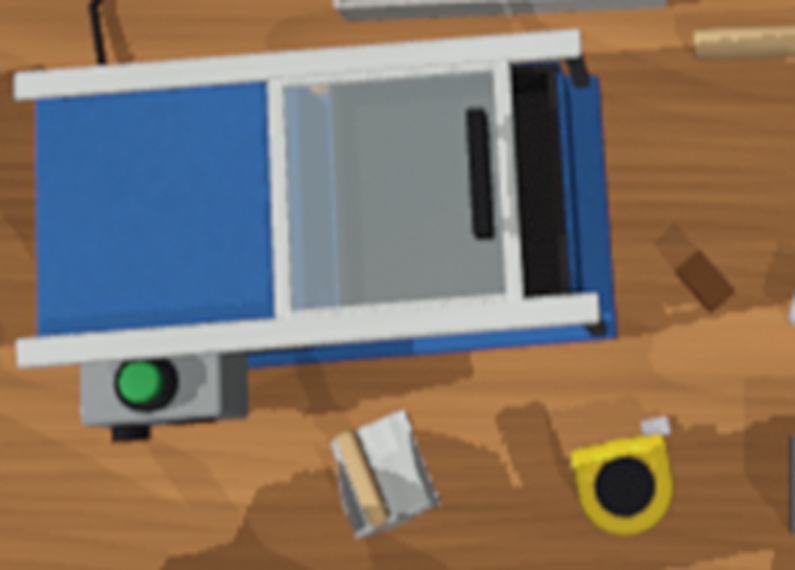

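View pics/c3.png

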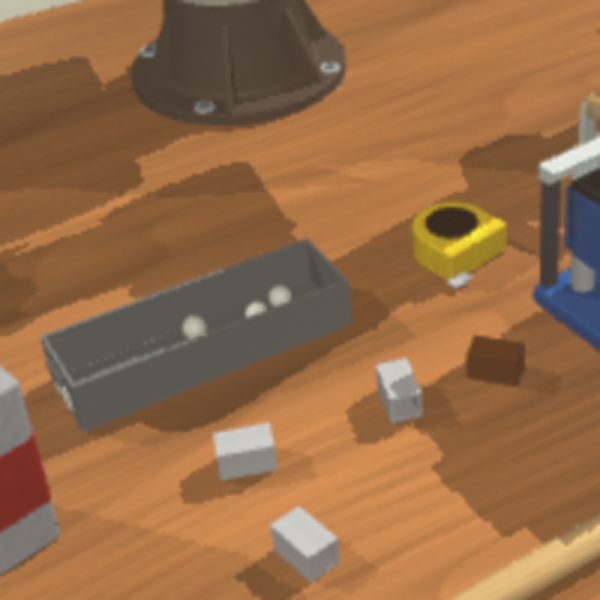

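```bash
cat > m1.py <<'E'
from h import *
im=cv2.imread('pics/top0.png'); 
info=r.camera_info('top'); si=r.camera_info('scene')
print('cam o',-info['view'][:3,:3].T@info['view'][:3,3])
hsv=cv2.cvtColor(im,cv2.COLOR_BGR2HSV)
def blobs(mask,box,z,amin=30,lab=''):
    x0,x1,y0,y1=box; m=np.zeros_like(mask); m[y0:y1,x0:x1]=mask[y0:y1,x0:x1]
    cs,_=cv2.findContours(m,cv2.RETR_EXTERNAL,cv2.CHAIN_APPROX_NONE)
    for c in cs:
        if cv2.contourArea(c)<amin: continue
        # world-plane rectangle
        w=np.array([P(info,a,b,z)[:2] for a,b in c[:,0].astype(float)],np.float32)
        (cx,cy),(a,b),th=cv2.minAreaRect(w*1000)
        M=cv2.moments(c); q=(M['m10']/M['m00'],M['m01']/M['m00'])
        print(lab,'px',np.round(q,1),'centroid',np.round(P(info,*q,z)[:2],4),'rect',round(cx/1000,4),round(cy/1000,4),'size',round(a,1),round(b,1),'ang',round(th,1),'hull px',np.round(cv2.boxPoints(cv2.minAreaRect(c))).astype(int).tolist())
g=lambda lo,hi:cv2.inRange(hsv,np.array(lo),np.array(hi))
grey=g((0,0,120),(179,45,255)); dark=g((0,0,0),(179,255,45)); green=g((50,100,60),(80,255,255))
white=g((0,0,185),(179,40,255)); tan=g((10,60,150),(30,140,255))
brown=g((0,0,0),(179,255,90))
blobs(grey,(335,425,205,290),.025,lab='tube')
blobs(dark,(230,248,200,255),.184,lab='handle')
blobs(green,(100,160,280,320),.125,lab='green')
blobs(white,(84,290,175,300),.149,200,lab='white')
lightgrey=g((0,0,60),(179,60,150))
blobs(lightgrey,(335,460,308,356),.046,300,lab='bin')
blobs(white,(340,460,308,356),.013,15,'ball')
blobs(g((0,0,140),(179,60,255)),(340,410,308,356),.013,15,'ball2')
blobs(tan,(185,235,300,355),.099,30,'grip')
E
python3 m1.py
```

```text
cam o [ 0.4123684  -0.0592363   1.22649005]
tube px [405.8 271.4] centroid [ 0.5571 -0.2582] rect 0.5571 -0.2581 size 44.8 28.3 ang 73.2 hull px [[395, 274], [398, 263], [417, 268], [413, 280]]
tube px [350.1 269. ] centroid [ 0.5622 -0.1296] rect 0.5622 -0.1296 size 25.9 44.9 ang 74.1 hull px [[342, 277], [347, 258], [358, 261], [353, 280]]
tube px [406.6 227.5] centroid [ 0.6607 -0.2626] rect 0.6612 -0.2627 size 45.0 29.6 ang 9.9 hull px [[399, 219], [411, 217], [415, 235], [402, 238]]
handle px [239.7 227.4] centroid [0.6268 0.1038] rect 0.6269 0.1038 size 86.1 12.4 ang 4.7 hull px [[236, 207], [242, 207], [244, 248], [238, 248]]
green px [126. 297.] centroid [0.4887 0.3478] rect 0.4887 0.3479 size 29.6 29.4 ang 3.5 hull px [[119, 304], [119, 290], [133, 290], [133, 304]]
white px [186.3 235.7] centroid [0.6159 0.2207] rect 0.6184 0.2332 size 208.3 398.5 ang 4.8 hull px [[78, 194], [272, 179], [280, 276], [86, 291]]
bin px [396.8 331.2] centroid [ 0.4204 -0.2315] rect 0.42 -0.233 size 72.6 238.7 ang 0.2 hull px [[344, 348], [344, 315], [451, 315], [451, 348]]
ball2 px [395.2 339.9
[... 476 characters left out ...]
2] rect 0.4279 -0.2324 size 13.6 13.9 ang 0.2 hull px [[392, 325], [398, 325], [398, 331], [392, 331]]
ball2 px [384.2 326. ] centroid [ 0.4325 -0.2077] rect 0.4324 -0.2073 size 13.6 13.9 ang 0.2 hull px [[381, 323], [387, 323], [387, 329], [381, 329]]
ball2 px [351.1 325.5] centroid [ 0.4331 -0.1318] rect 0.4332 -0.1316 size 14.5 14.6 ang 45.2 hull px [[347, 326], [351, 321], [356, 326], [351, 330]]
ball2 px [372.2 324. ] centroid [ 0.4367 -0.1802] rect 0.4368 -0.1798 size 13.6 13.9 ang 0.2 hull px [[369, 321], [375, 321], [375, 327], [369, 327]]
grip px [199.1 327.9] centroid [0.4253 0.1972] rect 0.4222 0.2003 size 71.1 20.7 ang 24.0 hull px [[187, 316], [196, 312], [208, 343], [199, 347]]
```

```bash
cat >> h.py <<'E'
from scipy.spatial.transform import Rotation as Ro, Slerp
def rot(e): return Ro.from_euler('xyz',e,degrees=True)
def plan(targets,grip=None):
    """targets: list of (pos, rpy(list of 3) or yaw float, nrows, grip)"""
    s=r.get_state(); p=np.array(s['tcp_pos']); R=rot(s['eef_rot'])
    print('now',np.round(p,4),np.round(s['eef_rot'],2),'F',np.round(s['contact_force'],1),'w',round(s['gripper_width'],4),'t',round(s['time_s'],2))
    for tp,e,n,g in targets:
        tp=np.array(tp,float); R1=rot(e if np.ndim(e) else [180,0,e])
        rv=(R.inv()*R1).as_rotvec(); ang=np.degrees(np.linalg.norm(rv)); dist=np.linalg.norm(tp-p)*1000
        nn=max(n,int(np.ceil(ang/8.3)),int(np.ceil(dist/45)))
        out=[]
        for k in range(nn):
            Rk=R*Ro.from_rotvec(rv*k/nn)
            d=Rk.inv().apply((tp-p)/nn)*1000
            out.append([round(float(v),3)+0.0 for v in rv/nn]+[round(float(v),1)+0.0 for v in d]+[g])
        print('seg',nn,'ang',round(ang,1),'dist',round(dist,1)); print(out if ang>.3 else out[0])
        p,R=tp,R1
E
python3 - <<'E'
from h import *
plan([([.63,.072,.225],-175.3,14,-1)])
E
```

```text
now [0.262  0.6217 0.2259] [-1.7999e+02 -7.0000e-02 -1.1285e+02] F [-0.5  0.2 -0.3] w 0.0876 t 0.15
seg 15 ang 62.4 dist 661.5
[[0.0, 0.0, 0.073, 24.2, -36.8, 0.1, -1], [0.0, 0.0, 0.073, 21.5, -38.5, 0.1, -1], [0.0, 0.0, 0.073, 18.7, -40.0, 0.1, -1], [0.0, 0.0, 0.073, 15.7, -41.2, 0.1, -1], [0.0, 0.0, 0.073, 12.7, -42.2, 0.1, -1], [0.0, 0.0, 0.073, 9.6, -43.0, 0.1, -1], [0.0, 0.0, 0.073, 6.4, -43.6, 0.1, -1], [0.0, 0.0, 0.073, 3.2, -44.0, 0.1, -1], [0.0, 0.0, 0.073, 0.0, -44.1, 0.1, -1], [0.0, 0.0, 0.073, -3.2, -44.0, 0.1, -1], [0.0, 0.0, 0.073, -6.4, -43.6, 0.1, -1], [0.0, 0.0, 0.073, -9.5, -43.1, 0.1, -1], [0.0, 0.0, 0.073, -12.6, -42.3, 0.1, -1], [0.0, 0.0, 0.073, -15.6, -41.2, 0.1, -1], [0.0, 0.0, 0.073, -18.6, -40.0, 0.1, -1]]
```

Call:
step_arm([
  [0, 0, 0.073, 24, -37, 0, -1],
  [0, 0, 0.073, 21.5, -38.5, 0, -1],
  [0, 0, 0.073, 18.7, -40, 0, -1],
  [0, 0, 0.073, 15.7, -41, 0, -1],
  [0, 0, 0.073, 12.7, -42, 0, -1],
  [0, 0, 0.073, 9.6, -43, 0, -1],
  [0, 0, 0.073, 6.4, -43.6, 0, -1],
  [0, 0, 0.073, 3.2, -44, 0, -1],
])

```text
time_s: 0.95
tcp_pos: [0.458, 0.3202, 0.2229]
eef_rot: [-179.8, -0.3, -147.1]
contact_force: [0.8, 0.8, -0.1]
gripper_width: 0.0295
```

```bash
python3 - <<'E'
from h import *
im,i=snap('wrist','w1.png'); np.save('w1.npy',i,allow_pickle=True)
plan([([.63,.072,.215],-175.3,7,-1)])
E
```

```text
now [0.46   0.3155 0.2229] [-179.74   -0.33 -147.51] F [ 0.5 -4.  -1.6] w 0.0249 t 1.0
seg 7 ang 27.8 dist 297.1
[[-0.001, -0.001, 0.069, -1.8, -42.4, 1.3, -1], [-0.001, -0.001, 0.069, -4.7, -42.2, 1.3, -1], [-0.001, -0.001, 0.069, -7.6, -41.7, 1.2, -1], [-0.001, -0.001, 0.069, -10.5, -41.1, 1.2, -1], [-0.001, -0.001, 0.069, -13.3, -40.3, 1.2, -1], [-0.001, -0.001, 0.069, -16.1, -39.3, 1.2, -1], [-0.001, -0.001, 0.069, -18.8, -38.1, 1.1, -1]]
```

View pics/w1.png

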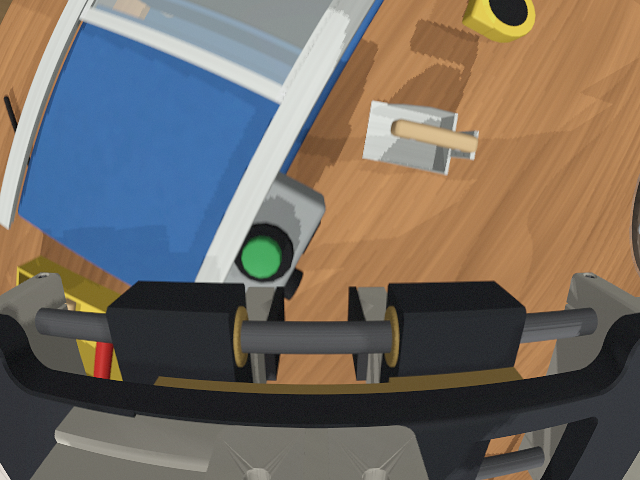

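Call:
step_arm([
  [0, 0, 0.069, -1.8, -42.4, 1, -1],
  [0, 0, 0.069, -4.7, -42.2, 1, -1],
  [0, 0, 0.069, -7.6, -41.7, 1, -1],
  [0, 0, 0.069, -10.5, -41, 1, -1],
  [0, 0, 0.069, -13.3, -40, 1, -1],
  [0, 0, 0.069, -16, -39, 1, -1],
  [0, 0, 0.069, -18.8, -38, 1, -1],
  [0, 0, 0, 0, 0, 0, -1],
])

```text
time_s: 1.8
tcp_pos: [0.6339, 0.0593, 0.2155]
eef_rot: [-179.6, -0.3, -176.4]
contact_force: [-0.0, -0.7, -0.8]
gripper_width: 0.0003
```

```bash
python3 - <<'E'
from h import *
im,i=snap('wrist','w2.png'); im,i=snap('top','t2.png')
plan([([.63,.072,.215],-175.3,1,-1),([.63,.072,.168],-175.3,2,-1)])
E
```

```text
now [0.6324 0.062  0.2158] [-179.66   -0.26 -176.17] F [-0.7  0.5  0. ] w 0.0007 t 1.9
seg 1 ang 1.0 dist 10.3
[[-0.006, -0.005, -0.015, 1.7, 10.2, 0.7, -1]]
seg 2 ang 0.0 dist 47.0
[0.0, 0.0, 0.0, 0.0, 0.0, 23.5, -1]
```

View pics/w2.png

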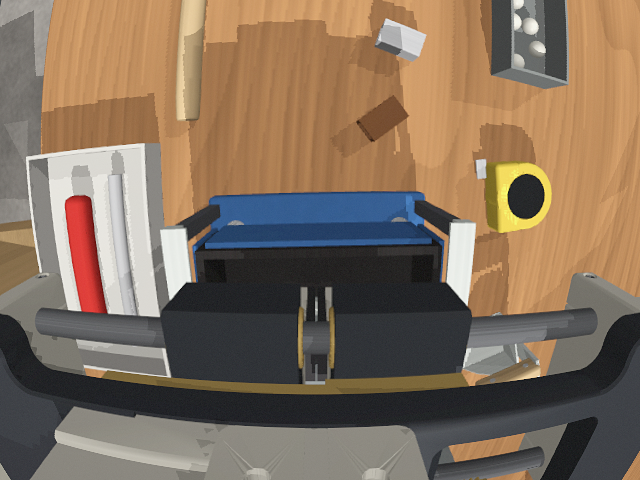

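Call:
step_arm([
  [0, 0, -0.015, 1.7, 8, 0, -1],
  [0, 0, 0, 0, 0, 22, -1],
  [0, 0, 0, 0, 0, 24, -1],
  [0, 0, 0, 0, 10, 0, -1],
  [0, 0, 0, 0, 10, 0, -1],
])

```text
time_s: 2.4
tcp_pos: [0.6262, 0.0964, 0.1709]
eef_rot: [-179.7, -0.1, -174.7]
contact_force: [2.1, -1.6, 2.2]
gripper_width: 0.0005
```

Call:
step_arm([
  [0, 0, 0, 0, 20, 2, -1],
  [0, 0, 0, 0, 20, 1, -1],
  [0, 0, 0, 0, 20, 0, -1],
  [0, 0, 0, 0, 20, 0, -1],
  [0, 0, 0, 0, 15, 0, -1],
])

```text
time_s: 2.9
tcp_pos: [0.6161, 0.1998, 0.1744]
eef_rot: [-179.6, 0.2, -174.3]
contact_force: [0.5, -2.5, -1.1]
gripper_width: 0.0004
```

```bash
python3 - <<'E'
from h import *
im,i=snap('top','t3.png')
cv2.imwrite('pics/t3c.png',cv2.resize(im[160:360,60:345,::-1],None,fx=2.7,fy=2.7))
plan([])
E
```

```text
now [0.6163 0.2019 0.1745] [-179.66    0.26 -174.24] F [ 0.4  1.8 -0. ] w 0.0005 t 2.95
```

View pics/t3c.png

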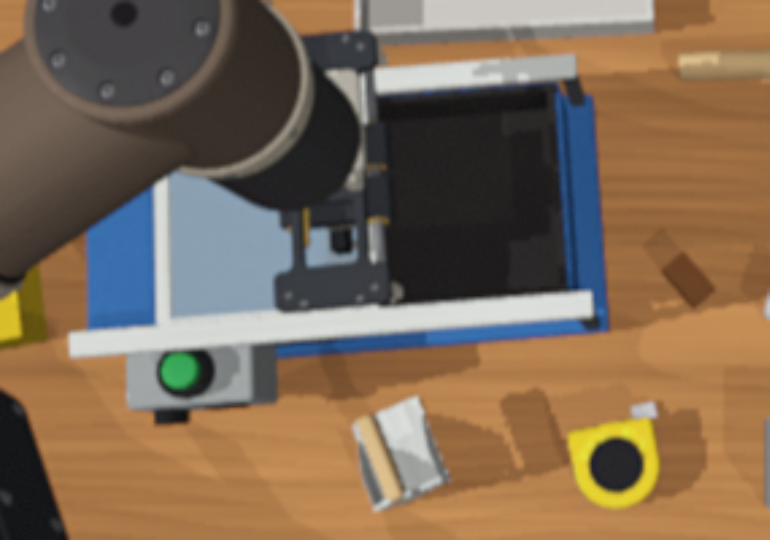

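Call:
step_arm([
  [0, 0, 0, 0, 15, 1, -1],
  [0, 0, 0, 0, 15, 1, -1],
  [0, 0, 0, 0, 12, 0, -1],
  [0, 0, 0, 0, 10, 0, -1],
])

```text
time_s: 3.35
tcp_pos: [0.6145, 0.2158, 0.1753]
eef_rot: [-176.0, -0.5, -174.6]
contact_force: [11.0, -31.3, -1.3]
gripper_width: 0.0007
```

```bash
python3 - <<'E'
from h import *
i=r.camera_info('top')
print(P(i,60+553/2.7,160+90/2.7,.135),P(i,60+565/2.7,160+290/2.7,.135))
E
```

```text
[0.71186921 0.05943517 0.135     ] [0.55127597 0.04676467 0.135     ]
```

```bash
python3 - <<'E'
from h import *
plan([([.616,.195,.175],-175.0,1,-1),([.625,.10,.24],-175,3,-1),([.562,-.125,.15],-106,9,.3)])
E
```

```text
now [0.6145 0.2158 0.1753] [-176.01   -0.48 -174.57] F [ 11.  -31.3  -1.3] w 0.0007 t 3.35
seg 1 ang 4.0 dist 20.9
[[-0.07, -0.008, 0.008, 0.5, -20.8, 1.8, -1]]
seg 3 ang 0.0 dist 115.5
[0.0, 0.0, 0.0, -0.2, -31.8, -21.7, -1]
seg 9 ang 69.0 dist 250.4
[[0.0, 0.0, -0.134, 9.2, -24.3, 10.0, 0.3], [0.0, 0.0, -0.134, 12.3, -22.9, 10.0, 0.3], [0.0, 0.0, -0.134, 15.3, -21.0, 10.0, 0.3], [0.0, 0.0, -0.134, 17.9, -18.8, 10.0, 0.3], [0.0, 0.0, -0.134, 20.3, -16.2, 10.0, 0.3], [0.0, 0.0, -0.134, 22.2, -13.4, 10.0, 0.3], [0.0, 0.0, -0.134, 23.8, -10.3, 10.0, 0.3], [0.0, 0.0, -0.134, 25.0, -7.0, 10.0, 0.3], [0.0, 0.0, -0.134, 25.7, -3.6, 10.0, 0.3]]
```

Call:
step_arm([
  [-0.035, 0, 0, 0.5, -15, 0, -1],
  [-0.03, 0, 0, 0, -20, -5, -1],
  [0, 0, 0, 0, -32, -25, -1],
  [0, 0, 0, 0, -32, -25, -1],
  [0, 0, 0, 0, -12, -10, -1],
])

```text
time_s: 3.85
tcp_pos: [0.6252, 0.1032, 0.2455]
eef_rot: [-179.6, -0.6, -174.4]
contact_force: [-0.0, 0.3, -0.5]
gripper_width: 0.0007
```

Call:
step_arm([
  [0, 0, -0.134, 9.2, -24.3, 10, 0.3],
  [0, 0, -0.134, 12.3, -22.9, 10, 0.3],
  [0, 0, -0.134, 15.3, -21, 10, 0.3],
  [0, 0, -0.134, 18, -18.8, 10, 0.3],
  [0, 0, -0.134, 20.3, -16.2, 10, 0.3],
  [0, 0, -0.134, 22.2, -13.4, 10, 0.3],
  [0, 0, -0.134, 23.8, -10.3, 10, 0.3],
  [0, 0, -0.134, 25, -7, 10, 0.3],
  [0, 0, -0.134, 25.7, -3.6, 10, 0.3],
  [0, 0, 0, 0, 0, 0, 0.3],
])

```text
time_s: 4.85
tcp_pos: [0.5714, -0.1222, 0.1608]
eef_rot: [-179.7, 0.1, -102.0]
contact_force: [-0.1, 0.1, -0.1]
gripper_width: 0.0569
```

```bash
python3 - <<'E'
from h import *
im,i=snap('wrist','w4.png'); im,i=snap('top','t4.png')
plan([([.562,-.130,.03],-106,5,.3)])
E
```

```text
now [ 0.5729 -0.1207  0.1621] [-1.7952e+02  1.4000e-01 -1.0229e+02] F [ 0.8 -0.   0.9] w 0.0572 t 4.95
seg 5 ang 3.7 dist 132.9
[[-0.002, 0.001, 0.013, 2.3, 2.0, 26.4, 0.3], [-0.002, 0.001, 0.013, 2.3, 1.9, 26.4, 0.3], [-0.002, 0.001, 0.013, 2.4, 1.8, 26.4, 0.3], [-0.002, 0.001, 0.013, 2.4, 1.7, 26.4, 0.3], [-0.002, 0.001, 0.013, 2.4, 1.7, 26.4, 0.3]]
```

View pics/w4.png

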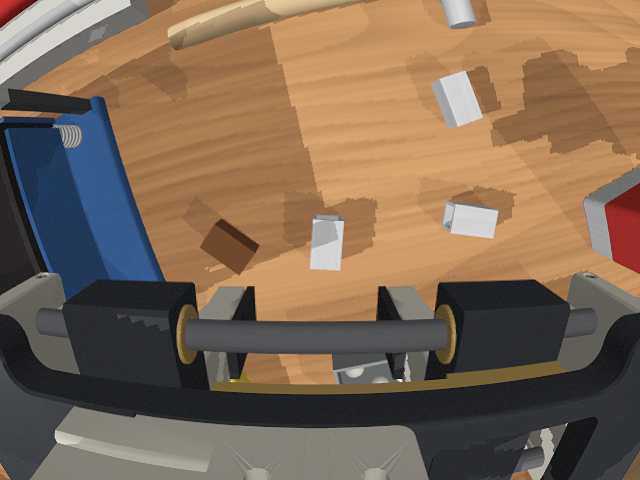

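View pics/t4.png

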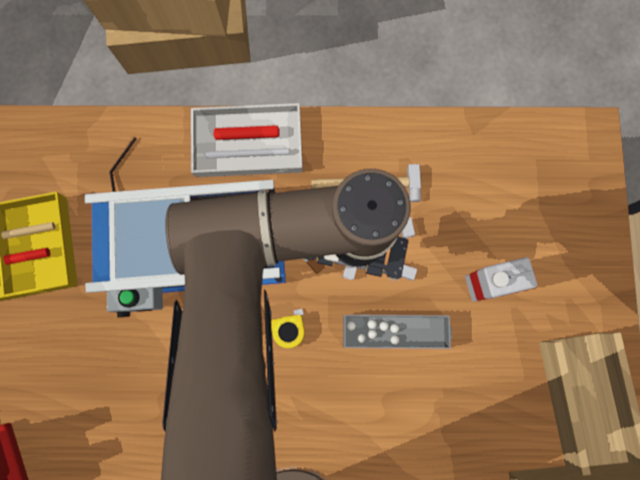

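```bash
cat > tubes.py <<'E'
from h import *
import sys
def tubes(fn,info,ymax=285,fish=True,z=.02):
    im=cv2.imread(fn); hsv=cv2.cvtColor(im,cv2.COLOR_BGR2HSV)
    m=cv2.inRange(hsv,(0,0,140),(179,40,255)); m[ymax:]=0
    cs,_=cv2.findContours(m,cv2.RETR_EXTERNAL,cv2.CHAIN_APPROX_NONE)
    for c in cs:
        if not 300<cv2.contourArea(c)<6000: continue
        w=np.array([P(info,a,b,z,fish)[:2] for a,b in c[:,0].astype(float)],np.float32)
        (cx,cy),(a,b),th=cv2.minAreaRect(w*1000)
        if max(a,b)>70 or min(a,b)<15: continue
        M=cv2.moments(c)
        la=th if a>b else th+90
        print('px',round(M['m10']/M['m00']),round(M['m01']/M['m00']),'c',round(cx/1000,4),round(cy/1000,4),'size',round(a,1),round(b,1),'long',round(la,1),'jaw',round(la-90,1))
if __name__=='__main__': tubes(sys.argv[1],r.camera_info('wrist'))
E
python3 tubes.py pics/w4.png; python3 -c "
from h import *
i=r.camera_info('wrist');print(-i['view'][:3,:3].T@i['view'][:3,3])"
```

```text
px 326 242 c 0.5643 -0.1275 size 25.7 47.1 long 163.7 jaw 73.7
px 469 220 c 0.5574 -0.2539 size 52.3 26.9 long 69.5 jaw -20.5
px 457 99 c 0.6615 -0.2594 size 42.9 34.7 long 10.4 jaw -79.6
px 458 11 c 0.7388 -0.2809 size 25.0 27.8 long 91.6 jaw 1.6
[ 0.64138919 -0.13594826  0.31976882]
```

Call:
step_arm([
  [0, 0, 0.015, 2.3, 2, 30, 0.3],
  [0, 0, 0.015, 2.3, 2, 30, 0.3],
  [0, 0, 0.015, 2.4, 2, 30, 0.3],
  [0, 0, 0.013, 2, 2, 26, 0.3],
  [0, 0, 0, 0, 0, 22, 0.3],
  [0, 0, 0, 0, 0, 8, 0.3],
])

```text
time_s: 5.55
tcp_pos: [0.5737, -0.1195, 0.0183]
eef_rot: [-178.7, 0.5, -106.0]
contact_force: [-0.3, -0.8, -0.9]
gripper_width: 0.0568
```

```bash
python3 - <<'E'
from h import *
plan([([.563,-.129,.0045],-106,1,.3)])
E
```

```text
now [ 0.5737 -0.1195  0.0183] [-178.69    0.5  -106.05] F [-0.3 -0.8 -0.9] w 0.0568 t 5.55
seg 1 ang 1.4 dist 19.8
[[-0.023, 0.009, -0.001, 12.1, 7.9, 13.5, 0.3]]
```

Call:
step_arm([
  [-0.02, 0.009, 0, 11, 8, 3, 0.3],
  [0, 0, 0, 2, 1, 8, 0.3],
  [0, 0, 0, 0, 0, 4, 0.3],
])

```text
time_s: 5.85
tcp_pos: [0.5628, -0.1283, 0.0039]
eef_rot: [-179.8, -0.0, -106.0]
contact_force: [0.1, 0.4, 0.5]
gripper_width: 0.0574
```

```bash
python3 - <<'E'
from h import *
plan([([.563,-.129,.0045],-106,1,.3)])
E
```

```text
now [ 0.5628 -0.1283  0.0039] [-1.7980e+02 -2.0000e-02 -1.0601e+02] F [0.1 0.4 0.5] w 0.0574 t 5.85
seg 1 ang 0.2 dist 0.9
[-0.004, 0.0, 0.0, 0.6, -0.4, -0.6, 0.3]
```

Call:
step_arm([
  [0, 0, 0, 0, 0, 0, -1],
  [0, 0, 0, 0, 0, 0, -1],
  [0, 0, 0, 0, 0, 0, -1],
  [0, 0, 0, 0, 0, -40, -1],
  [0, 0, 0, 0, 0, -45, -1],
  [0, 0, 0, 0, 0, -45, -1],
  [0, 0, 0, 0, 0, -45, -1],
], squeeze=40)

```text
time_s: 6.55
tcp_pos: [0.5589, -0.1285, 0.1802]
eef_rot: [179.7, -0.2, -106.1]
contact_force: [1.1, -0.3, -0.4]
gripper_width: 0.0063
```

```bash
cat >> h.py <<'E'
TC=np.array([.626,.128]); TY=4.7
def tub(lx,ly):
    c,s=np.cos(np.radians(TY)),np.sin(np.radians(TY)); return TC+np.array([c*lx-s*ly,s*lx+c*ly])
E
python3 - <<'E'
from h import *
p=tub(-.04,-.035);print(p)
plan([([*p,.19],-106,6,-1)])
E
```

```text
[0.58900235 0.08984015]
now [ 0.5589 -0.1285  0.1802] [ 179.66   -0.2  -106.13] F [ 1.1 -0.3 -0.4] w 0.0063 t 6.55
seg 6 ang 0.4 dist 220.6
[[0.001, -0.001, 0.0, -36.3, 5.3, -1.7, -1], [0.001, -0.001, 0.0, -36.4, 5.3, -1.7, -1], [0.001, -0.001, 0.0, -36.4, 5.3, -1.7, -1], [0.001, -0.001, 0.0, -36.4, 5.3, -1.7, -1], [0.001, -0.001, 0.0, -36.4, 5.2, -1.7, -1], [0.001, -0.001, 0.0, -36.4, 5.2, -1.6, -1]]
```

```bash
python3 - <<'E'
from h import *
im,i=snap('wrist','w5.png')
plan([])
E
python3 tubes.py pics/w5.png
```

```text
now [ 0.5631 -0.1292  0.189 ] [-1.7967e+02 -1.0000e-01 -1.0604e+02] F [3.7 0.5 8.7] w 0.0033 t 6.6
px 314 223 c 0.5664 -0.1289 size 26.1 47.7 long 163.9 jaw 73.9
px 452 192 c 0.5604 -0.2599 size 52.1 27.2 long 70.6 jaw -19.4
px 429 77 c 0.6679 -0.2649 size 44.2 34.6 long 10.1 jaw -79.9
```

View pics/w5.png

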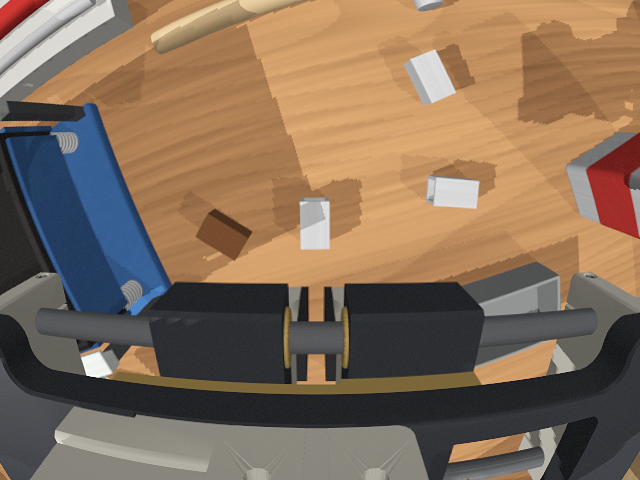

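Call:
step_arm([
  [0, 0, 0, 0, 0, 0, 0.2],
  [0, 0, 0, 0, 0, 30, 0.2],
  [0, 0, 0, 0, 0, 35, 0.2],
  [0, 0, 0, 0, 0, 35, 0.2],
  [0, 0, 0, 0, 0, 35, 0.2],
  [0, 0, 0, 0, 0, 25, 0.2],
  [0, 0, 0, 0, 0, 12, 0.2],
  [0, 0, 0, 0, 0, 0, 0.2],
])

```text
time_s: 7.4
tcp_pos: [0.5658, -0.1299, 0.0137]
eef_rot: [-179.2, 0.1, -106.1]
contact_force: [-0.2, 0.2, 0.4]
gripper_width: 0.0526
```

```bash
python3 - <<'E'
from h import *
plan([([.563,-.129,.0045],-106,1,.3)])
E
```

```text
now [ 0.5658 -0.1299  0.0137] [-1.7918e+02  1.0000e-01 -1.0612e+02] F [-0.2  0.2  0.4] w 0.0526 t 7.4
seg 1 ang 0.8 dist 9.7
[[-0.014, 0.002, -0.002, -0.1, 3.1, 9.2, 0.3]]
```

Call:
step_arm([
  [-0.01, 0, 0, 0, 3, 9, 0.2],
  [0, 0, 0, 0, 0, 0, -1],
  [0, 0, 0, 0, 0, 0, -1],
  [0, 0, 0, 0, 0, 0, -1],
  [0, 0, 0, 0, 0, 0, -1],
  [0, 0, 0, 0, 0, 0, -1],
  [0, 0, 0, 0, 0, 0, -1],
  [0, 0, 0, 0, 0, 0, -1],
  [0, 0, 0, 0, 0, -20, -1],
])

```text
time_s: 8.3
tcp_pos: [0.5621, -0.129, 0.0246]
eef_rot: [-179.8, 0.1, -106.1]
contact_force: [-0.2, -0.1, -1.2]
gripper_width: 0.0249
```

Call:
step_arm([
  [0, 0, 0, 0, 0, -45, -1],
  [0, 0, 0, 0, 0, -45, -1],
  [0, 0, 0, 0, 0, -45, -1],
  [0, 0, 0, -20, 3, -30, -1],
  [0, 0, 0, -38, 6, 0, -1],
  [0, 0, 0, -40, 6, 0, -1],
  [0, 0, 0, -40, 6, 0, -1],
  [0, 0, 0, -40, 6, 0, -1],
  [0, 0, 0, -30, 5, 0, -1],
])

```text
time_s: 9.2
tcp_pos: [0.5892, 0.0828, 0.2011]
eef_rot: [-179.6, 0.3, -106.6]
contact_force: [0.3, -0.8, -1.0]
gripper_width: 0.0247
```

```bash
python3 - <<'E'
from h import *
p=tub(-.04,-.035)
plan([([*p,.18],-106,1,-1),([*p,.105],-106,3,-1)])
E
```

```text
now [0.5892 0.0828 0.2011] [-179.6     0.3  -106.56] F [ 0.3 -0.8 -1. ] w 0.0247 t 9.2
seg 1 ang 0.7 dist 22.2
[[-0.007, 0.005, -0.01, -6.5, 2.3, 21.1, -1]]
seg 3 ang 0.0 dist 75.0
[0.0, 0.0, 0.0, 0.0, 0.0, 25.0, -1]
```

Call:
step_arm([
  [0, 0, 0, -18, 4, 20, -1],
  [0, 0, 0, 0, 0, 25, -1],
  [0, 0, 0, 0, 0, 25, -1],
  [0, 0, 0, 0, 0, 24, -1],
  [0, 0, 0, 0, 0, 0, -0.15],
  [0, 0, 0, 0, 0, 0, -0.15],
  [0, 0, 0, 0, 0, 0, -0.15],
])

```text
time_s: 9.9
tcp_pos: [0.5927, 0.1085, 0.1069]
eef_rot: [-179.4, 0.5, -106.2]
contact_force: [0.4, 0.6, 0.5]
gripper_width: 0.0364
```

```bash
python3 - <<'E'
from h import *
im,i=snap('wrist','w6.png')
plan([([.575,.05,.2],-106,4,-.15),([.558,-.256,.15],-196.8,10,.2)])
E
```

```text
now [0.5931 0.1086 0.1073] [-179.36    0.5  -106.16] F [-0.4 -0.  -0.4] w 0.0371 t 9.95
seg 4 ang 0.8 dist 111.2
[[-0.003, 0.002, -0.001, 15.1, 0.0, -23.3, -0.15], [-0.003, 0.002, -0.001, 15.2, 0.1, -23.3, -0.15], [-0.003, 0.002, -0.001, 15.2, 0.2, -23.2, -0.15], [-0.003, 0.002, -0.001, 15.3, 0.2, -23.2, -0.15]]
seg 11 ang 90.8 dist 310.5
[[0.0, 0.0, 0.144, 27.2, -6.2, 4.5, 0.2], [0.0, 0.0, 0.144, 26.0, -10.0, 4.5, 0.2], [0.0, 0.0, 0.144, 24.3, -13.6, 4.5, 0.2], [0.0, 0.0, 0.144, 22.1, -17.0, 4.5, 0.2], [0.0, 0.0, 0.144, 19.4, -20.0, 4.5, 0.2], [0.0, 0.0, 0.144, 16.3, -22.6, 4.5, 0.2], [0.0, 0.0, 0.144, 12.9, -24.7, 4.5, 0.2], [0.0, 0.0, 0.144, 9.3, -26.3, 4.5, 0.2], [0.0, 0.0, 0.144, 5.4, -27.3, 4.5, 0.2], [0.0, 0.0, 0.144, 1.4, -27.8, 4.5, 0.2], [0.0, 0.0, 0.144, -2.6, -27.7, 4.5, 0.2]]
```

View pics/w6.png

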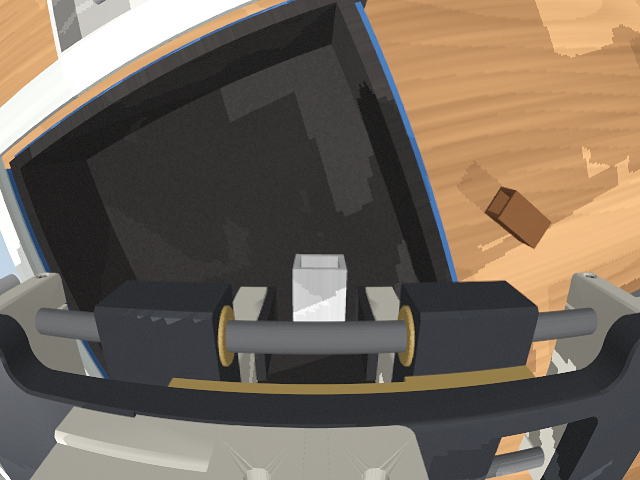

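Call:
step_arm([
  [0, 0, 0, 0, 0, -30, -0.15],
  [0, 0, 0, 0, 0, -40, -0.15],
  [0, 0, 0, 25, 0, -25, -0.15],
  [0, 0, 0, 40, 0, 0, -0.15],
  [0, 0, 0.1, 40, -3, 0, 0.2],
  [0, 0, 0.144, 35, -8, 0, 0.2],
  [0, 0, 0.144, 26, -10, 0, 0.2],
  [0, 0, 0.144, 24.3, -13.6, 0, 0.2],
  [0, 0, 0.144, 22, -17, 4.5, 0.2],
  [0, 0, 0.144, 19.4, -20, 4.5, 0.2],
])

```text
time_s: 10.95
tcp_pos: [0.5459, -0.1452, 0.212]
eef_rot: [-179.5, 2.4, -154.5]
contact_force: [-0.1, -0.6, 0.2]
gripper_width: 0.0528
```

```bash
python3 - <<'E'
from h import *
plan([([.558,-.256,.15],-196.8,5,.2)])
E
```

```text
now [ 0.5459 -0.1452  0.212 ] [-179.45    2.37 -154.46] F [-0.1 -0.6  0.2] w 0.0528 t 10.95
seg 6 ang 42.4 dist 127.5
[[0.001, 0.007, 0.123, 6.6, -17.4, 10.2, 0.2], [0.001, 0.007, 0.123, 4.3, -18.1, 10.3, 0.2], [0.001, 0.007, 0.123, 2.0, -18.5, 10.3, 0.2], [0.001, 0.007, 0.123, -0.4, -18.6, 10.4, 0.2], [0.001, 0.007, 0.123, -2.7, -18.4, 10.4, 0.2], [0.001, 0.007, 0.123, -5.0, -17.9, 10.4, 0.2]]
```

Call:
step_arm([
  [0, 0.007, 0.123, 6.6, -17.4, 10, 0.2],
  [0, 0.007, 0.123, 4.3, -18, 10, 0.2],
  [0, 0.007, 0.123, 2, -18.5, 10, 0.2],
  [0, 0.007, 0.123, 0, -18.6, 10, 0.2],
  [0, 0.007, 0.123, -2.7, -18.4, 10, 0.2],
  [0, 0.007, 0.123, -5, -18, 10, 0.2],
  [0, 0, 0, 0, 0, 0, 0.2],
])

```text
time_s: 11.65
tcp_pos: [0.5584, -0.266, 0.1617]
eef_rot: [179.4, 0.9, 160.9]
contact_force: [0.4, 0.4, -0.3]
gripper_width: 0.0524
```

```bash
python3 - <<'E'
from h import *
im,i=snap('wrist','w7.png')
plan([([.557,-.2575,.0045],-196.8,5,.2)])
E
python3 tubes.py pics/w7.png;  python3 -c "
from h import *
i=r.camera_info('wrist');print(-i['view'][:3,:3].T@i['view'][:3,3])"
```

```text
now [ 0.5588 -0.2654  0.1626] [179.44   0.96 161.14] F [0.3 0.  0.8] w 0.0524 t 11.7
seg 5 ang 2.3 dist 158.3
[[0.002, 0.003, -0.007, 1.4, 1.1, 31.6, 0.2], [0.002, 0.003, -0.007, 1.3, 1.1, 31.6, 0.2], [0.002, 0.003, -0.007, 1.1, 1.2, 31.6, 0.2], [0.002, 0.003, -0.007, 1.0, 1.3, 31.6, 0.2], [0.002, 0.003, -0.007, 0.9, 1.3, 31.6, 0.2]]
px 212 269 c 0.6593 -0.2615 size 51.5 25.9 long 11.3 jaw -78.7
px 323 239 c 0.5564 -0.258 size 46.8 25.2 long 72.0 jaw -18.0
px 245 8 c 0.5517 -0.4609 size 19.8 46.3 long 156.0 jaw 66.0
[ 0.53140876 -0.33428651  0.31890709]
```

View pics/w7.png

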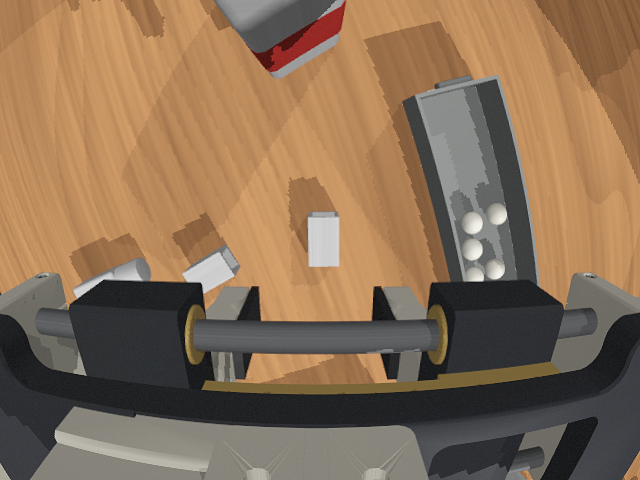

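Call:
step_arm([
  [0, 0.003, -0.008, 2, 3, 35, 0.2],
  [0, 0.003, -0.008, 2, 3, 35, 0.2],
  [0, 0, -0.007, 1, 3, 35, 0.2],
  [0, 0, 0, 0, 2, 30, 0.2],
  [0, 0, 0, 0, 0, 12, 0.2],
])

```text
time_s: 12.2
tcp_pos: [0.5674, -0.2521, 0.0229]
eef_rot: [179.4, 1.8, 163.3]
contact_force: [-0.4, -0.3, 0.5]
gripper_width: 0.0527
```

```bash
python3 - <<'E'
from h import *
plan([([.5565,-.2575,.0045],162.5,1,.2)])
E
```

```text
now [ 0.5674 -0.2521  0.0229] [179.37   1.79 163.29] F [-0.4 -0.3  0.5] w 0.0527 t 12.2
seg 1 ang 2.1 dist 22.1
[[0.011, 0.031, 0.014, 9.5, -8.5, 18.0, 0.2]]
```

Call:
step_arm([
  [0.01, 0.03, 0.014, 9.5, -8.5, 5, 0.2],
  [0, 0, 0, 0, 0, 12, 0.2],
  [0, 0, 0, 0, 0, 0, 0.2],
])

```text
time_s: 12.5
tcp_pos: [0.5566, -0.2575, 0.0069]
eef_rot: [180.0, 0.1, 162.7]
contact_force: [-0.2, -0.9, -0.9]
gripper_width: 0.053
```

```bash
python3 - <<'E'
from h import *
plan([([.5565,-.2575,.0045],162.5,1,.2)])
E
```

```text
now [ 0.5566 -0.2575  0.0069] [1.7998e+02 5.0000e-02 1.6266e+02] F [-0.2 -0.9 -0.9] w 0.053 t 12.5
seg 1 ang 0.2 dist 2.4
[0.0, 0.001, 0.003, 0.1, 0.0, 2.4, 0.2]
```

Call:
step_arm([
  [0, 0, 0, 0, 0, 2.5, -1],
  [0, 0, 0, 0, 0, 0, -1],
  [0, 0, 0, 0, 0, 0, -1],
  [0, 0, 0, 0, 0, 0, -1],
  [0, 0, 0, 0, 0, 0, -1],
  [0, 0, 0, 0, 0, 0, -1],
  [0, 0, 0, 0, 0, 0, -1],
  [0, 0, 0, 0, 0, -20, -1],
  [0, 0, 0, 0, 0, -45, -1],
  [0, 0, 0, 0, 0, -45, -1],
])

```text
time_s: 13.5
tcp_pos: [0.5532, -0.257, 0.113]
eef_rot: [-180.0, -0.5, 162.6]
contact_force: [1.6, -0.1, -0.9]
gripper_width: 0.0248
```

```bash
python3 - <<'E'
from h import *
p=tub(.04,-.04);print(p)
plan([([.57,-.15,.2],-197.5,4,-1),([*p,.2],-180,6,-1),([*p,.105],-180,3,-1)])
E
```

```text
[0.66914304 0.09141204]
now [ 0.5532 -0.257   0.113 ] [-179.98   -0.48  162.61] F [ 1.6 -0.1 -0.9] w 0.0248 t 13.5
seg 4 ang 0.5 dist 139.0
[[0.0, -0.002, 0.001, 4.2, 26.8, -21.7, -1], [0.0, -0.002, 0.001, 4.1, 26.8, -21.7, -1], [0.0, -0.002, 0.001, 4.1, 26.8, -21.7, -1], [0.0, -0.002, 0.001, 4.1, 26.8, -21.7, -1]]
seg 6 ang 17.5 dist 261.0
[[0.0, 0.0, -0.051, -3.7, 43.3, 0.0, -1], [0.0, 0.0, -0.051, -5.9, 43.1, 0.0, -1], [0.0, 0.0, -0.051, -8.0, 42.7, 0.0, -1], [0.0, 0.0, -0.051, -10.2, 42.3, 0.0, -1], [0.0, 0.0, -0.051, -12.3, 41.7, 0.0, -1], [0.0, 0.0, -0.051, -14.5, 41.0, 0.0, -1]]
seg 3 ang 0.0 dist 95.0
[0.0, 0.0, 0.0, 0.0, 0.0, 31.7, -1]
```

Call:
step_arm([
  [0, 0, 0, 4, 27, -25, -1],
  [0, 0, 0, 4, 27, -25, -1],
  [0, 0, 0, 4, 27, -25, -1],
  [0, 0, -0.05, 0, 40, -20, -1],
  [0, 0, -0.05, -4, 43, -3, -1],
  [0, 0, -0.05, -6, 43, 0, -1],
  [0, 0, -0.05, -8, 43, 0, -1],
  [0, 0, -0.05, -10, 42, 0, -1],
  [0, 0, -0.05, -12, 42, 0, -1],
  [0, 0, 0, -12, 40, 0, -1],
])

```text
time_s: 14.5
tcp_pos: [0.6662, 0.1154, 0.2257]
eef_rot: [179.8, 0.3, -179.9]
contact_force: [0.8, -0.7, -0.8]
gripper_width: 0.0246
```

```bash
python3 - <<'E'
from h import *
p=tub(.034,-.04);print(p)
plan([([*p,.19],-180,1,-1),([*p,.105],-180,3,-1)])
E
```

```text
[0.66316321 0.09092041]
now [0.6662 0.1154 0.2257] [ 179.85    0.33 -179.91] F [ 0.8 -0.7 -0.8] w 0.0246 t 14.5
seg 1 ang 0.4 dist 43.4
[[0.003, 0.006, 0.002, 3.3, -24.5, 35.6, -1]]
seg 3 ang 0.0 dist 85.0
[0.0, 0.0, 0.0, 0.0, 0.0, 28.3, -1]
```

Call:
step_arm([
  [0, 0, 0, 3, -30, 10, -1],
  [0, 0, 0, 0, -3, 35, -1],
  [0, 0, 0, 0, 0, 35, -1],
  [0, 0, 0, 0, 0, 20, -1],
])

```text
time_s: 14.9
tcp_pos: [0.6673, 0.0908, 0.1249]
eef_rot: [179.7, 0.7, -179.3]
contact_force: [-0.3, 0.8, -0.6]
gripper_width: 0.0247
```

```bash
python3 - <<'E'
from h import *
p=tub(.034,-.04);print(p)
plan([([*p,.105],-180,1,-1)])
E
```

```text
[0.66316321 0.09092041]
now [0.6673 0.0908 0.1249] [ 179.71    0.69 -179.34] F [-0.3  0.8 -0.6] w 0.0247 t 14.9
seg 1 ang 1.0 dist 20.3
[[0.005, 0.012, 0.012, 4.4, 0.0, 19.8, -1]]
```

Release, then go for tube C (0.660,-0.262, long ~10.5°).

Call:
step_arm([
  [0, 0.01, 0, 4, 0, 15, -1],
  [0, 0, 0, 0, 0, 3, -0.15],
  [0, 0, 0, 0, 0, 0, -0.15],
  [0, 0, 0, 0, 0, 0, -0.15],
  [0, 0, 0, 0, 0, -30, -0.15],
  [0, 0, 0, 0, 0, -40, -0.15],
  [0, 0, 0, 0, 0, -40, -0.15],
])

```text
time_s: 15.6
tcp_pos: [0.6605, 0.0894, 0.214]
eef_rot: [179.9, -0.5, -179.4]
contact_force: [1.1, 0.5, -0.3]
gripper_width: 0.0373
```

```bash
python3 - <<'E'
from h import *
im,i=snap('wrist','w8.png')
plan([([.658,-.24,.16],-259.5,10,.2)])
E
```

```text
now [0.664  0.0896 0.223 ] [ 1.7984e+02  1.1000e-01 -1.7930e+02] F [3.3 0.4 8.1] w 0.0375 t 15.65
seg 10 ang 80.2 dist 335.6
[[0.0, 0.0, 0.14, 1.0, -33.0, 6.2, 0.2], [0.0, 0.0, 0.14, -3.6, -32.8, 6.2, 0.2], [0.0, 0.0, 0.14, -8.1, -32.0, 6.2, 0.2], [0.0, 0.0, 0.14, -12.5, -30.5, 6.2, 0.2], [0.0, 0.0, 0.14, -16.6, -28.5, 6.2, 0.2], [0.0, 0.0, 0.14, -20.5, -25.9, 6.3, 0.2], [0.0, 0.0, 0.14, -23.9, -22.8, 6.3, 0.2], [0.0, 0.0, 0.14, -26.8, -19.2, 6.3, 0.2], [0.0, 0.0, 0.14, -29.2, -15.3, 6.3, 0.2], [0.0, 0.0, 0.14, -31.1, -11.0, 6.3, 0.2]]
```

View pics/w8.png

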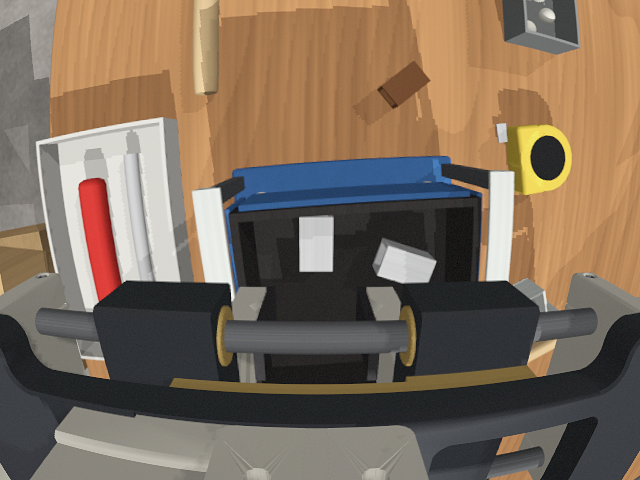

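Both tubes lie in the tub.

Call:
step_arm([
  [0, 0, 0.14, 1, -33, 4, 0.2],
  [0, 0, 0.14, -3.6, -33, 5, 0.2],
  [0, 0, 0.14, -8, -32, 6, 0.2],
  [0, 0, 0.14, -12.5, -30.5, 6, 0.2],
  [0, 0, 0.14, -16.6, -28.5, 6, 0.2],
  [0, 0, 0.14, -20.5, -26, 6, 0.2],
  [0, 0, 0.14, -24, -23, 6, 0.2],
  [0, 0, 0.14, -27, -19, 6, 0.2],
  [0, 0, 0.14, -29, -15, 6, 0.2],
  [0, 0, 0.14, -31, -11, 6, 0.2],
])

```text
time_s: 16.65
tcp_pos: [0.6628, -0.2472, 0.1857]
eef_rot: [177.5, -0.1, 97.9]
contact_force: [0.7, 0.5, 0.2]
gripper_width: 0.0522
```

Call:
step_arm([
  [0, 0, 0, 0, 0, 0, 0.2],
])

```text
time_s: 16.75
tcp_pos: [0.6621, -0.2508, 0.1859]
eef_rot: [177.5, -0.0, 97.4]
contact_force: [0.1, 0.8, 0.5]
gripper_width: 0.0524
```

```bash
python3 - <<'E'
from h import *
im,i=snap('wrist','w9.png')
plan([([.660,-.2615,.03],-259.5,4,.2)])
E
python3 tubes.py pics/w9.png;  python3 -c "
from h import *
i=r.camera_info('wrist');print(-i['view'][:3,:3].T@i['view'][:3,3])"
```

```text
now [ 0.6627 -0.2495  0.1867] [ 1.7746e+02 -1.0000e-02  9.7700e+01] F [-0.3  0.3 -0.3] w 0.0525 t 16.8
seg 4 ang 3.8 dist 157.2
[[0.011, 0.0, -0.012, -2.9, -2.8, 39.1, 0.2], [0.011, 0.0, -0.012, -2.9, -2.4, 39.1, 0.2], [0.011, 0.0, -0.012, -2.8, -2.0, 39.1, 0.2], [0.011, 0.0, -0.012, -2.8, -1.6, 39.2, 0.2]]
px 302 217 c 0.661 -0.2615 size 46.3 25.9 long 11.4 jaw -78.6
[ 0.58305594 -0.25986369  0.3403198 ]
```

View pics/w9.png

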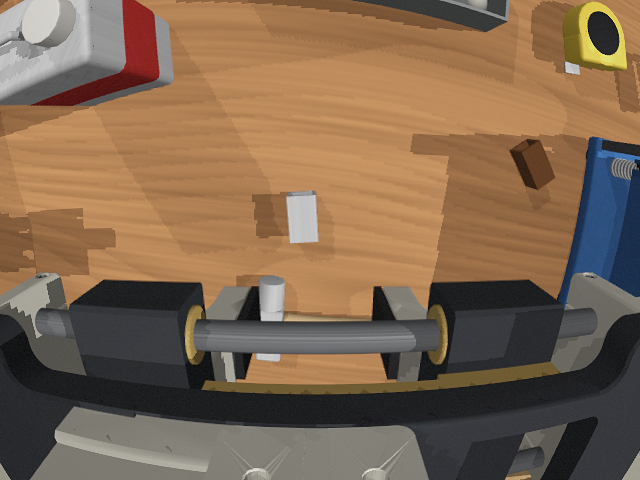

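Call:
step_arm([
  [0.011, 0, -0.013, -6, -2, 35, 0.2],
  [0.011, 0, -0.013, -6, -1, 35, 0.2],
  [0.011, 0, -0.013, -3, 0, 35, 0.2],
  [0.011, 0, -0.013, 0, 0, 35, 0.2],
  [0, 0, 0, 0, 0, 15, 0.2],
  [0, 0, 0, 0, 0, 0, 0.2],
])

```text
time_s: 17.4
tcp_pos: [0.6738, -0.2625, 0.0378]
eef_rot: [179.1, 0.5, 101.5]
contact_force: [-0.5, -0.2, -0.0]
gripper_width: 0.0523
```

```bash
python3 - <<'E'
from h import *
plan([([.6605,-.2615,.0045],-259.1,1,.2)])
E
```

```text
now [ 0.6738 -0.2625  0.0378] [179.08   0.46 101.52] F [-0.5 -0.2 -0. ] w 0.0523 t 17.4
seg 1 ang 1.2 dist 35.9
[[0.016, 0.008, 0.011, 3.9, -13.4, 33.1, 0.2]]
```

Call:
step_arm([
  [0.01, 0.008, 0.01, 3, -14, 8, 0.2],
  [0, 0, 0, 0, -1, 14, 0.2],
  [0, 0, 0, 0, -1, 10, 0.2],
  [0, 0, 0, 0, 0, 0, 0.2],
])

```text
time_s: 17.8
tcp_pos: [0.6597, -0.2623, 0.0093]
eef_rot: [179.2, 0.1, 101.0]
contact_force: [-0.5, -0.5, -0.7]
gripper_width: 0.0527
```

```bash
python3 - <<'E'
from h import *
plan([([.6605,-.2615,.0045],-259.1,1,.2)])
E
```

```text
now [ 0.6597 -0.2623  0.0093] [1.7924e+02 1.3000e-01 1.0103e+02] F [-0.5 -0.5 -0.7] w 0.0527 t 17.8
seg 1 ang 0.8 dist 4.9
[[0.013, 0.002, 0.002, 0.6, 0.9, 4.8, 0.2]]
```

Call:
step_arm([
  [0.01, 0, 0, 0, 1, 5, -1],
  [0, 0, 0, 0, 0, 0, -1],
  [0, 0, 0, 0, 0, 0, -1],
  [0, 0, 0, 0, 0, 0, -1],
  [0, 0, 0, 0, 0, 0, -1],
  [0, 0, 0, 0, 0, 0, -1],
  [0, 0, 0, 0, 0, 0, -1],
  [0, 0, 0, 0, 0, -20, -1],
  [0, 0, 0, 0, 0, -45, -1],
  [0, 0, 0, 0, 0, -45, -1],
])

```text
time_s: 18.8
tcp_pos: [0.6565, -0.2612, 0.1096]
eef_rot: [-179.5, -0.1, 101.0]
contact_force: [1.8, 0.4, -1.2]
gripper_width: 0.0246
```

```bash
python3 - <<'E'
from h import *
p=tub(-.03,-.005);print(p)
plan([([.655,-.2,.2],-259.1,2,-1),([*p,.21],-185,8,-1)])
E
```

```text
[0.59651057 0.12055866]
now [ 0.6565 -0.2612  0.1096] [-1.7946e+02 -1.5000e-01  1.0096e+02] F [ 1.8  0.4 -1.2] w 0.0246 t 18.8
seg 3 ang 0.6 dist 109.2
[[-0.003, -0.001, 0.0, 20.2, 3.1, -30.1, -1], [-0.003, -0.001, 0.0, 20.2, 3.2, -30.1, -1], [-0.003, -0.001, 0.0, 20.2, 3.3, -30.1, -1]]
seg 9 ang 74.1 dist 326.0
[[0.0, 0.0, -0.144, 36.2, 0.4, -1.1, -1], [0.0, 0.0, -0.144, 35.8, 5.5, -1.1, -1], [0.0, 0.0, -0.144, 34.6, 10.6, -1.1, -1], [0.0, 0.0, -0.144, 32.7, 15.4, -1.1, -1], [0.0, 0.0, -0.144, 30.2, 20.0, -1.1, -1], [0.0, 0.0, -0.144, 27.0, 24.1, -1.1, -1], [0.0, 0.0, -0.144, 23.3, 27.7, -1.1, -1], [0.0, 0.0, -0.144, 19.1, 30.8, -1.1, -1], [0.0, 0.0, -0.144, 14.5, 33.2, -1.1, -1]]
```

Call:
step_arm([
  [0, 0, 0, 20, 3, -30, -1],
  [0, 0, 0, 20, 3, -35, -1],
  [0, 0, 0, 20, 3, -35, -1],
  [0, 0, -0.14, 36, 3, -3, -1],
  [0, 0, -0.14, 36, 8, -1, -1],
  [0, 0, -0.14, 36, 13, 0, -1],
  [0, 0, -0.14, 34, 18, 0, -1],
  [0, 0, -0.14, 31, 23, 0, -1],
  [0, 0, -0.14, 27, 27, 0, -1],
  [0, 0, -0.14, 22, 30, 0, -1],
])

```text
time_s: 19.8
tcp_pos: [0.6232, 0.067, 0.2281]
eef_rot: [179.9, 0.3, 158.8]
contact_force: [0.4, -0.6, -0.9]
gripper_width: 0.0246
```

```bash
python3 - <<'E'
from h import *
p=tub(.033,.022);print(p)
plan([([*p,.2],-180,3,-1),([*p,.108],-180,4,-1)])
E
```

```text
[0.65708639 0.15262999]
now [0.6232 0.067  0.2281] [179.87   0.27 158.76] F [ 0.4 -0.6 -0.9] w 0.0246 t 19.8
seg 3 ang 21.2 dist 96.3
[[0.0, 0.002, -0.124, -0.1, 30.7, 9.5, -1], [0.0, 0.002, -0.124, -3.9, 30.4, 9.4, -1], [0.0, 0.002, -0.124, -7.7, 29.7, 9.4, -1]]
seg 4 ang 0.0 dist 92.0
[0.0, 0.0, 0.0, 0.0, 0.0, 23.0, -1]
```

Call:
step_arm([
  [0, 0, -0.12, -2, 26, 5, -1],
  [0, 0, -0.12, -8, 26, 9, -1],
  [0, 0, -0.12, -14, 26, 9, -1],
  [0, 0, 0, -6, 0, 10, -1],
  [0, 0, 0, 0, 0, 25, -1],
])

```text
time_s: 20.3
tcp_pos: [0.6738, 0.1478, 0.1744]
eef_rot: [179.7, 0.8, -179.1]
contact_force: [0.2, -0.3, -1.1]
gripper_width: 0.0246
```

```bash
python3 - <<'E'
from h import *
p=tub(.033,.022);print(p)
plan([([*p,.108],-180,3,-1)])
E
```

```text
[0.65708639 0.15262999]
now [0.6738 0.1478 0.1744] [ 179.74    0.8  -179.08] F [ 0.2 -0.3 -1.1] w 0.0246 t 20.3
seg 3 ang 1.2 dist 68.6
[[0.002, 0.005, 0.005, 5.8, 1.6, 22.1, -1], [0.002, 0.005, 0.005, 5.8, 1.6, 22.1, -1], [0.002, 0.005, 0.005, 5.7, 1.6, 22.1, -1]]
```

Call:
step_arm([
  [0, 0.01, 0, 14, 3, 20, -1],
  [0, 0, 0, 7, 1, 25, -1],
  [0, 0, 0, 2, 0, 20, -1],
  [0, 0, 0, 0, 0, 0, -1],
  [0, 0, 0, 0, 0, 0, -0.15],
  [0, 0, 0, 0, 0, 0, -0.15],
  [0, 0, 0, 0, 0, 0, -0.15],
  [0, 0, 0, 0, 0, -30, -0.15],
  [0, 0, 0, 0, 0, -40, -0.15],
  [0, 0, 0, 0, 0, -40, 0],
])

```text
time_s: 21.3
tcp_pos: [0.6475, 0.1481, 0.2148]
eef_rot: [180.0, -0.4, -179.5]
contact_force: [1.1, -0.2, -0.1]
gripper_width: 0.0411
```

```bash
python3 - <<'E'
from h import *
im,i=snap('top','t10.png')
cv2.imwrite('pics/t10c.png',cv2.resize(im[160:360,60:345,::-1],None,fx=2.7,fy=2.7))
im,i=snap('wrist','w10.png')
plan([])
E
```

```text
now [0.6511 0.1492 0.2212] [ 179.77    0.28 -179.49] F [1.2 0.4 0.1] w 0.043 t 21.4
```

View pics/w10.png

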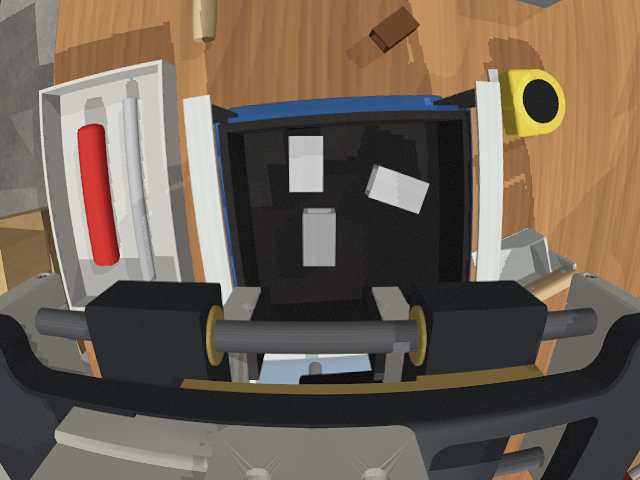

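View pics/t10c.png

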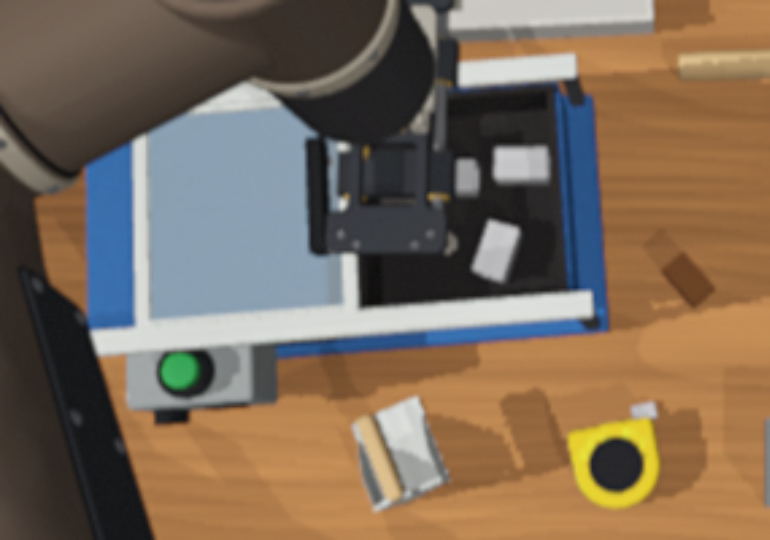

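```bash
python3 - <<'E'
from h import *
plan([([.44,.2,.2],-249,8,.1)])
E
```

```text
now [0.6511 0.1492 0.2212] [ 179.77    0.28 -179.49] F [1.2 0.4 0.1] w 0.043 t 21.4
seg 9 ang 69.5 dist 218.2
[[0.001, 0.0, 0.135, 23.4, 5.8, 2.3, 0.1], [0.001, 0.0, 0.135, 24.0, 2.6, 2.3, 0.1], [0.001, 0.0, 0.135, 24.1, -0.6, 2.3, 0.1], [0.001, 0.0, 0.135, 23.8, -3.8, 2.3, 0.1], [0.001, 0.0, 0.135, 23.1, -7.0, 2.3, 0.1], [0.001, 0.0, 0.135, 21.9, -10.0, 2.3, 0.1], [0.001, 0.0, 0.135, 20.4, -12.9, 2.3, 0.1], [0.001, 0.0, 0.135, 18.5, -15.5, 2.3, 0.1], [0.001, 0.0, 0.135, 16.2, -17.9, 2.3, 0.1]]
```

Call:
step_arm([
  [0, 0, 0.135, 23.4, 6, 0, 0.1],
  [0, 0, 0.135, 24, 2.6, 0, 0.1],
  [0, 0, 0.135, 24, 0, 2, 0.1],
  [0, 0, 0.135, 23.8, -3.8, 2, 0.1],
  [0, 0, 0.135, 23, -7, 2, 0.1],
  [0, 0, 0.135, 22, -10, 2, 0.1],
  [0, 0, 0.135, 20, -13, 2, 0.1],
  [0, 0, 0.135, 18.5, -15.5, 2, 0.1],
  [0, 0, 0.135, 16, -18, 2, 0.1],
  [0, 0, 0, 0, 0, 0, 0.1],
])

```text
time_s: 22.4
tcp_pos: [0.4402, 0.2074, 0.2168]
eef_rot: [178.2, -0.6, 107.7]
contact_force: [0.5, -0.6, -0.2]
gripper_width: 0.0484
```

```bash
python3 - <<'E'
from h import *
im,i=snap('wrist','w11.png')
plan([])
hsv=cv2.cvtColor(im[:,:,::-1].copy(),cv2.COLOR_BGR2HSV)
print(-i['view'][:3,:3].T@i['view'][:3,3], [np.round(proj(i,p,True)) for p in ([.425,.2,.096],[.42,.19,.096])])
E
```

```text
now [0.4415 0.2075 0.2172] [178.15  -0.58 108.04] F [-0.3  0.   0.4] w 0.0481 t 22.45
[0.36612141 0.1825945  0.37148984] [array([310., 216.]), array([299., 206.])]
```

View pics/w11.png

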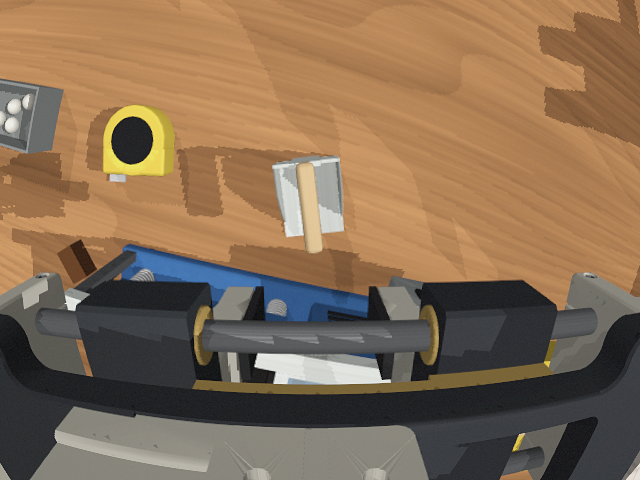

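```bash
cat > grip.py <<'E'
from h import *
import sys
def bar(fn,i,box,fish=True,z=.096):
    im=cv2.imread(fn); hsv=cv2.cvtColor(im,cv2.COLOR_BGR2HSV)
    m=cv2.inRange(hsv,(10,60,180),(30,130,255)); mm=np.zeros_like(m); x0,x1,y0,y1=box; mm[y0:y1,x0:x1]=m[y0:y1,x0:x1]
    mm=cv2.morphologyEx(mm,cv2.MORPH_OPEN,np.ones((3,3)))
    cs,_=cv2.findContours(mm,cv2.RETR_EXTERNAL,cv2.CHAIN_APPROX_NONE)
    c=max(cs,key=cv2.contourArea); print('px box',np.round(cv2.boxPoints(cv2.minAreaRect(c))).tolist(),cv2.contourArea(c))
    w=np.array([P(i,a,b,z,fish)[:2] for a,b in c[:,0].astype(float)],np.float32)
    (cx,cy),(a,b),th=cv2.minAreaRect(w*1000)
    la=th if a>b else th-90
    print('bar c',cx/1000,cy/1000,'size',a,b,'long',la)
i=r.camera_info('wrist')
bar('pics/w11.png',i,(270,360,140,262))
print([np.round(P(i,*p,0.0025,True),4) for p in ((288,236),(344,231))], [np.round(P(i,*p,0.042,True),4) for p in((274,165),(340,157))])
E
python3 grip.py
```

```text
px box [[297.0, 164.0], [313.0, 162.0], [324.0, 251.0], [308.0, 253.0]] 1300.5
bar c 0.4211068115234375 0.19899656677246094 size 69.5129165649414 12.790907859802246 long 24.468788146972656
[array([0.474 , 0.191 , 0.0025]), array([0.4512, 0.2444, 0.0025])] [array([0.4038, 0.159 , 0.042 ]), array([0.3792, 0.2124, 0.042 ])]
```

```bash
python3 - <<'E'
from h import *
plan([([.424,.2004,.12],-246,4,.0)])
E
```

```text
now [0.4415 0.2075 0.2172] [178.15  -0.58 108.04] F [-0.3  0.   0.4] w 0.0481 t 22.45
seg 4 ang 6.3 dist 99.1
[[0.008, -0.002, -0.026, -0.6, -5.5, 24.1, 0.0], [0.008, -0.002, -0.026, -0.4, -5.3, 24.2, 0.0], [0.008, -0.002, -0.026, -0.2, -5.1, 24.2, 0.0], [0.008, -0.002, -0.026, 0.0, -4.9, 24.3, 0.0]]
```

Call:
step_arm([
  [0.01, 0, -0.03, -0.6, -8, 24, 0],
  [0.01, 0, -0.03, -0.4, -8, 24, 0],
  [0.01, 0, -0.026, 0, -7, 24, 0],
  [0.005, 0, -0.026, 0, -5, 18, 0],
  [0, 0, 0, 0, 0, 0, 0],
])

```text
time_s: 22.95
tcp_pos: [0.4221, 0.2005, 0.1289]
eef_rot: [179.5, -0.7, 115.4]
contact_force: [-0.3, 0.2, 0.2]
gripper_width: 0.044
```

```bash
python3 - <<'E'
from h import *
plan([([.424,.2004,.09],-246,1,.0),([.424,.2004,.065],-246,1,.0)])
E
```

```text
now [0.4221 0.2005 0.1289] [179.45  -0.66 115.39] F [-0.3  0.2  0.2] w 0.044 t 22.95
seg 1 ang 1.6 dist 39.0
[[0.009, -0.012, 0.024, -1.4, 1.3, 38.9, 0.0]]
seg 1 ang 0.0 dist 25.0
[0.0, 0.0, 0.0, 0.0, 0.0, 25.0, 0.0]
```

Call:
step_arm([
  [0.009, -0.012, 0.024, -1, 0, 20, 0],
  [0, 0, 0, 0, 0, 20, 0],
  [0, 0, 0, 0, 0, 10, 0],
  [0, 0, 0, 0, 0, 0, 0],
])

```text
time_s: 23.35
tcp_pos: [0.4282, 0.2026, 0.0821]
eef_rot: [179.5, -0.0, 114.1]
contact_force: [0.3, 1.3, -0.3]
gripper_width: 0.0438
```

```bash
python3 - <<'E'
from h import *
plan([([.424,.2004,.065],-246,1,.0)])
E
```

```text
now [0.4282 0.2026 0.0821] [ 1.7952e+02 -4.0000e-02  1.1413e+02] F [ 0.3  1.3 -0.3] w 0.0438 t 23.35
seg 1 ang 0.5 dist 17.7
[[0.008, -0.001, 0.002, -0.3, -4.9, 17.0, 0.0]]
```

Call:
step_arm([
  [0.008, 0, 0, 0, -5, 10, 0],
  [0, 0, 0, 0, -1, 7, 0],
  [0, 0, 0, 0, 0, 0, 0],
])

```text
time_s: 23.65
tcp_pos: [0.4242, 0.2011, 0.0661]
eef_rot: [179.8, -0.1, 114.2]
contact_force: [-0.3, -0.4, -0.0]
gripper_width: 0.0443
```

```bash
python3 - <<'E'
from h import *
plan([([.424,.2004,.065],-246,1,.0)])
E
```

```text
now [0.4242 0.2011 0.0661] [ 1.7980e+02 -1.1000e-01  1.1416e+02] F [-0.3 -0.4 -0. ] w 0.0443 t 23.65
seg 1 ang 0.3 dist 1.3
[0.003, -0.002, 0.003, -0.6, -0.5, 1.1, 0.0]
```

Call:
step_arm([
  [0, 0, 0, 0, 0, 1, -1],
  [0, 0, 0, 0, 0, 0, -1],
  [0, 0, 0, 0, 0, 0, -1],
  [0, 0, 0, 0, 0, 0, -1],
  [0, 0, 0, 0, 0, 0, -1],
  [0, 0, 0, 0, 0, 0, -1],
  [0, 0, 0, 0, 0, 0, -1],
], squeeze=58)

```text
time_s: 24.35
tcp_pos: [0.4244, 0.2015, 0.0661]
eef_rot: [179.7, -0.1, 114.2]
contact_force: [-0.1, -0.3, -1.4]
gripper_width: 0.0139
```

```bash
python3 - <<'E'
from h import *
plan([])
E
```

```text
now [0.4244 0.2015 0.0661] [ 1.7972e+02 -1.4000e-01  1.1419e+02] F [-0.1 -0.3 -1.4] w 0.0139 t 24.35
```

```bash
python3 - <<'E'
from h import *
plan([([.44,.19,.2],-246,4,-1),([.46,-.05,.22],-212,5,-1),([.42,-.30,.2],-180,5,-1)])
E
```

```text
now [0.4244 0.2015 0.0661] [ 1.7972e+02 -1.4000e-01  1.1419e+02] F [-0.1 -0.3 -1.4] w 0.0139 t 24.35
seg 4 ang 0.4 dist 135.3
[[0.001, -0.001, 0.001, -4.1, 2.5, -33.5, -1], [0.001, -0.001, 0.001, -4.2, 2.5, -33.5, -1], [0.001, -0.001, 0.001, -4.2, 2.5, -33.5, -1], [0.001, -0.001, 0.001, -4.2, 2.4, -33.5, -1]]
seg 6 ang 34.0 dist 241.7
[[0.0, 0.0, -0.099, -37.9, -13.2, -3.3, -1], [0.0, 0.0, -0.099, -36.4, -16.9, -3.3, -1], [0.0, 0.0, -0.099, -34.6, -20.4, -3.3, -1], [0.0, 0.0, -0.099, -32.4, -23.7, -3.3, -1], [0.0, 0.0, -0.099, -29.9, -26.8, -3.3, -1], [0.0, 0.0, -0.099, -27.1, -29.6, -3.3, -1]]
seg 6 ang 32.0 dist 254.0
[[0.0, 0.0, -0.093, -16.4, -38.9, 3.3, -1], [0.0, 0.0, -0.093, -12.7, -40.2, 3.3, -1], [0.0, 0.0, -0.093, -8.9, -41.2, 3.3, -1], [0.0, 0.0, -0.093, -5.1, -41.9, 3.3, -1], [0.0, 0.0, -0.093, -1.2, -42.2, 3.3, -1], [0.0, 0.0, -0.093, 2.8, -42.1, 3.3, -1]]
```

Call:
step_arm([
  [0, 0, 0, 0, 0, -20, -1],
  [0, 0, 0, 0, 0, -35, -1],
  [0, 0, 0, -4, 5, -40, -1],
  [0, 0, 0, -4, 5, -40, -1],
  [0, 0, -0.099, -35, -10, -5, -1],
  [0, 0, -0.099, -36, -14, -3, -1],
  [0, 0, -0.099, -34.6, -18, -3, -1],
  [0, 0, -0.099, -32, -22, -3, -1],
  [0, 0, -0.099, -30, -26, -3, -1],
  [0, 0, -0.099, -27, -29, -3, -1],
])

```text
time_s: 25.35
tcp_pos: [0.4672, -0.0372, 0.2266]
eef_rot: [179.8, 0.1, 149.9]
contact_force: [1.4, 0.5, -1.5]
gripper_width: 0.0136
```

```bash
python3 - <<'E'
from h import *
plan([([.42,-.30,.2],-180,5,-1)])
E
```

```text
now [ 0.4672 -0.0372  0.2266] [1.7977e+02 8.0000e-02 1.4988e+02] F [ 1.4  0.5 -1.5] w 0.0136 t 25.35
seg 6 ang 30.1 dist 268.3
[[0.001, 0.0, -0.088, -15.2, -41.9, 4.3, -1], [0.001, 0.0, -0.088, -11.5, -43.0, 4.3, -1], [0.001, 0.0, -0.088, -7.7, -43.9, 4.3, -1], [0.001, 0.0, -0.088, -3.8, -44.4, 4.4, -1], [0.001, 0.0, -0.088, 0.1, -44.5, 4.4, -1], [0.001, 0.0, -0.088, 4.0, -44.3, 4.4, -1]]
```

Call:
step_arm([
  [0, 0, -0.088, -15, -38, 3, -1],
  [0, 0, -0.088, -11.5, -43, 4, -1],
  [0, 0, -0.088, -7.7, -44, 4, -1],
  [0, 0, -0.088, -3.8, -44, 4, -1],
  [0, 0, -0.088, 0, -40, 4, -1],
  [0, 0, -0.07, 4, -30, 4, -1],
  [0, 0, 0, 0, -10, 0, -1],
  [0, 0, 0, 0, 0, 0, -1],
])

```text
time_s: 26.15
tcp_pos: [0.4222, -0.3015, 0.2008]
eef_rot: [179.7, 0.2, -179.8]
contact_force: [-0.2, 0.3, -1.0]
gripper_width: 0.014
```

```bash
python3 - <<'E'
from h import *
im,i=snap('wrist','w12.png'); im,i=snap('top','t12.png')
cv2.imwrite('pics/t12c.png',cv2.resize(im[200:380,290:490,::-1],None,fx=3.3,fy=3.3,interpolation=cv2.INTER_CUBIC))
plan([([.42,-.3025,.2],-180,5,-1)])
E
```

```text
now [ 0.4224 -0.3001  0.2009] [ 1.7972e+02  1.6000e-01 -1.7970e+02] F [ 0.1 -0.1 -2.2] w 0.0135 t 26.25
seg 5 ang 0.4 dist 3.5
[[0.001, 0.001, 0.001, 0.5, -0.5, 0.2, -1], [0.001, 0.001, 0.001, 0.5, -0.5, 0.2, -1], [0.001, 0.001, 0.001, 0.5, -0.5, 0.2, -1], [0.001, 0.001, 0.001, 0.5, -0.5, 0.2, -1], [0.001, 0.001, 0.001, 0.5, -0.5, 0.2, -1]]
```

View pics/w12.png

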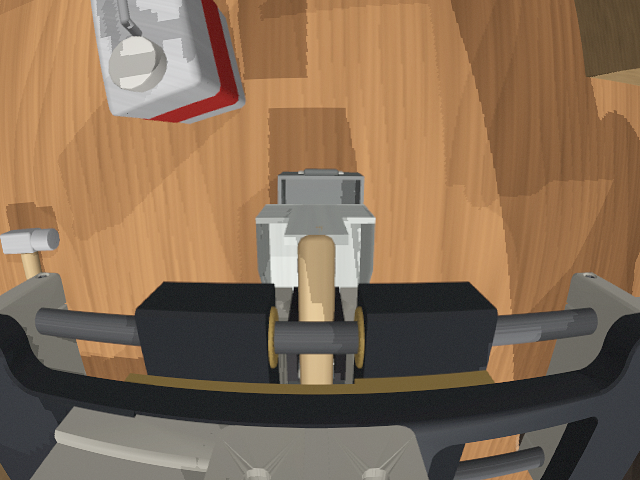

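View pics/t12c.png

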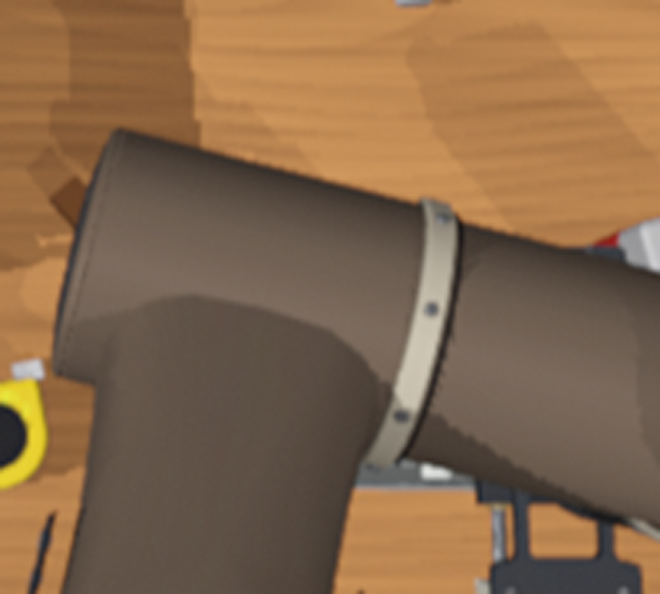

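```bash
python3 - <<'E'
from h import *
i=r.camera_info('wrist'); np.save('i12.npy',i,allow_pickle=True)
im=cv2.imread('pics/w12.png')
cv2.imwrite('pics/w12c.png',cv2.resize(im[150:300,230:400],None,fx=4,fy=4,interpolation=cv2.INTER_CUBIC))
t=cv2.imread('pics/top0.png')
cv2.imwrite('pics/t0b.png',cv2.resize(t[300:360,335:460],None,fx=6,fy=6,interpolation=cv2.INTER_CUBIC))
E
```

```text
(no output)
```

View pics/w12c.png

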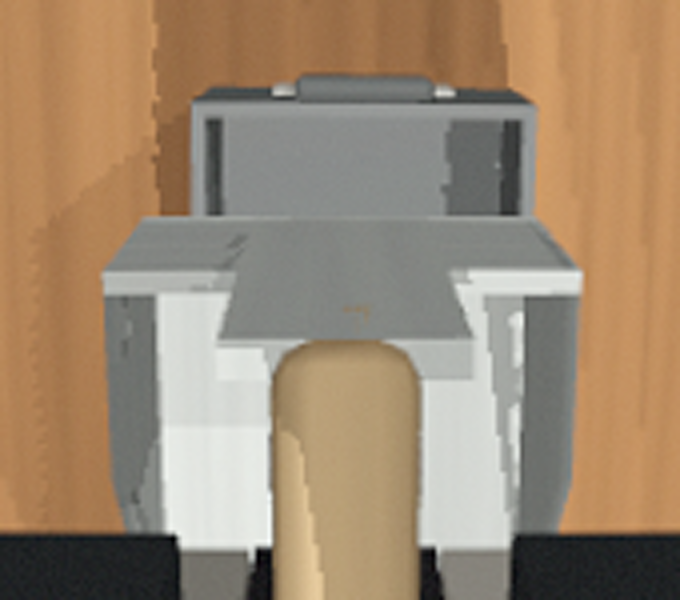

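View pics/t0b.png

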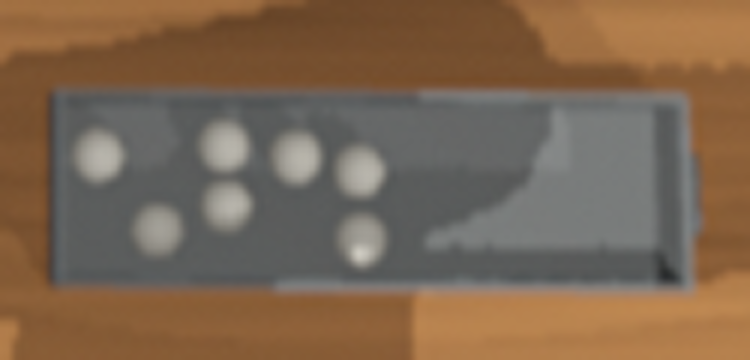

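```bash
python3 - <<'E'
from h import *
i=np.load('i12.npy',allow_pickle=True).item(); tp=r.camera_info('top')
f=lambda q,z:P(i,230+q[0]/4,150+q[1]/4,z,True).round(4)
print('bin rim',f((192,110),.046),f((537,110),.046))
print('bin outer bottom?',f((205,90),.0),f((520,95),.0))
print('scoop top',f((103,270),.177),f((582,270),.177)); print('bot',f((143,218),.135),f((547,218),.135))
g=lambda q,z:P(tp,335+q[0]/6,300+q[1]/6,z).round(4)
print('top rim corners',g((50,90),.046),g((690,90),.046),g((692,290),.046),g((52,290),.046))
E
```

```text
bin rim [ 0.4538 -0.3446  0.046 ] [ 0.3813 -0.3451  0.046 ]
bin outer bottom? [ 0.4554 -0.3453  0.    ] [ 0.3796 -0.3446  0.    ]
scoop top [ 0.4517 -0.3366  0.177 ] [ 0.3919 -0.337   0.177 ]
bot [ 0.4523 -0.3363  0.135 ] [ 0.3908 -0.3366  0.135 ]
top rim corners [ 0.4558 -0.1126  0.046 ] [ 0.4568 -0.3514  0.046 ] [ 0.3834 -0.3494  0.046 ] [ 0.3825 -0.1131  0.046 ]
```

Call:
step_arm([
  [0, 0, 0.005, 4, -1, 10, -1],
  [0, 0, 0, 0, 0, 25, -1],
  [0, 0, 0, 0, 0, 25, -1],
  [0, 0, 0, 0, 0, 12, -1],
  [0, 0, 0, 0, 0, 0, -1],
])

```text
time_s: 26.75
tcp_pos: [0.4193, -0.2959, 0.126]
eef_rot: [179.7, 0.4, -179.8]
contact_force: [-0.3, -0.1, -0.7]
gripper_width: 0.0135
```

```bash
python3 - <<'E'
from h import *
plan([([.4185,-.301,.125],-179.8,1,-1)])
E
```

```text
now [ 0.4193 -0.2959  0.126 ] [ 179.7     0.35 -179.81] F [-0.3 -0.1 -0.7] w 0.0135 t 26.75
seg 1 ang 0.5 dist 5.3
[[0.005, 0.006, 0.0, 0.8, -5.1, 1.0, -1]]
```

Call:
step_arm([
  [0.004, 0.005, 0, 0.8, -5, 2, -1],
  [0, 0, 0, 0, 0, 0, -1],
])

```text
time_s: 26.95
tcp_pos: [0.4189, -0.3001, 0.1244]
eef_rot: [180.0, 0.1, -179.7]
contact_force: [-0.0, -0.2, -1.6]
gripper_width: 0.0138
```

```bash
python3 - <<'E'
from h import *
im,i=snap('wrist','w13.png'); np.save('i13.npy',i,allow_pickle=True)
cv2.imwrite('pics/w13c.png',cv2.resize(im[150:300,230:400,::-1],None,fx=4,fy=4,interpolation=cv2.INTER_CUBIC))
plan([([.4185,-.301,.125],-179.8,1,-1)])
E
```

```text
now [ 0.4191 -0.3001  0.1247] [ 1.7997e+02  1.0000e-01 -1.7970e+02] F [ 0.   0.4 -0.7] w 0.0138 t 27.0
seg 1 ang 0.1 dist 1.2
[0.001, 0.002, 0.002, 0.6, -0.9, -0.3, -1]
```

View pics/w13c.png

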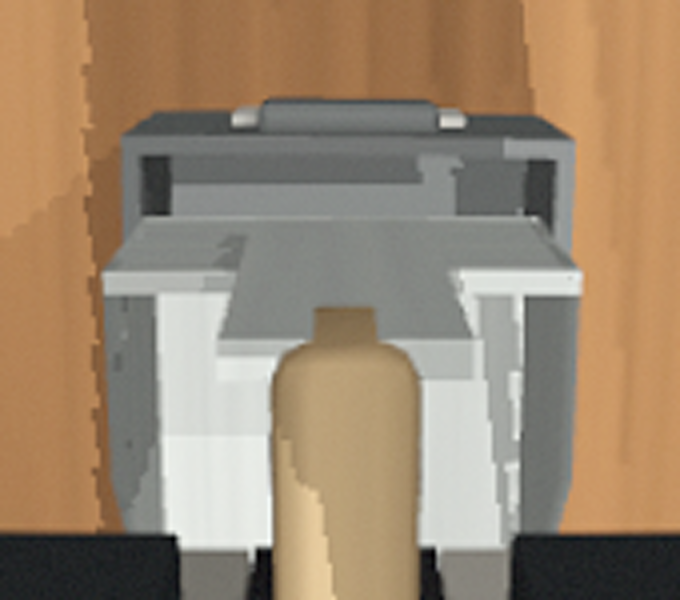

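Call:
step_arm([
  [0, 0, 0, 1, -1.5, 0, -1],
  [0, 0, 0, 0, 0, 15, -1],
  [0, 0, 0, 0, 0, 15, -1],
  [0, 0, 0, 0, 0, 0, -1],
])

```text
time_s: 27.4
tcp_pos: [0.4201, -0.3025, 0.0971]
eef_rot: [-179.9, 0.4, -179.7]
contact_force: [-1.1, 0.3, -1.9]
gripper_width: 0.0135
```

```bash
python3 - <<'E'
from h import *
plan([([.418,-.301,.0695],-179.8,1,-1)])
E
```

```text
now [ 0.4201 -0.3025  0.0971] [-179.92    0.45 -179.7 ] F [-1.1  0.3 -1.9] w 0.0135 t 27.4
seg 1 ang 0.5 dist 27.8
[[-0.001, 0.008, 0.002, 2.3, 1.5, 27.6, -1]]
```

Call:
step_arm([
  [0, 0.006, 0, 2.3, 1, 2, -1],
  [0, 0, 0, 0.5, 0, 10, -1],
  [0, 0, 0, 0.5, 0, 10, -1],
  [0, 0, 0, 0, 0, 3, -1],
])

```text
time_s: 27.8
tcp_pos: [0.4182, -0.3023, 0.0731]
eef_rot: [-179.8, 0.3, -179.7]
contact_force: [0.5, -0.1, -1.8]
gripper_width: 0.0136
```

```bash
python3 - <<'E'
from h import *
im,i=snap('wrist','w14.png')
cv2.imwrite('pics/w14c.png',cv2.resize(im[100:300,200:430,::-1],None,fx=3,fy=3,interpolation=cv2.INTER_CUBIC))
plan([([.418,-.301,.0695],-179.8,1,-1)])
E
```

```text
now [ 0.4182 -0.3023  0.0729] [-179.83    0.3  -179.69] F [-0.5  1.  -2.3] w 0.0134 t 27.85
seg 1 ang 0.4 dist 3.7
[[-0.003, 0.005, 0.002, 0.2, 1.3, 3.4, -1]]
```

View pics/w14c.png

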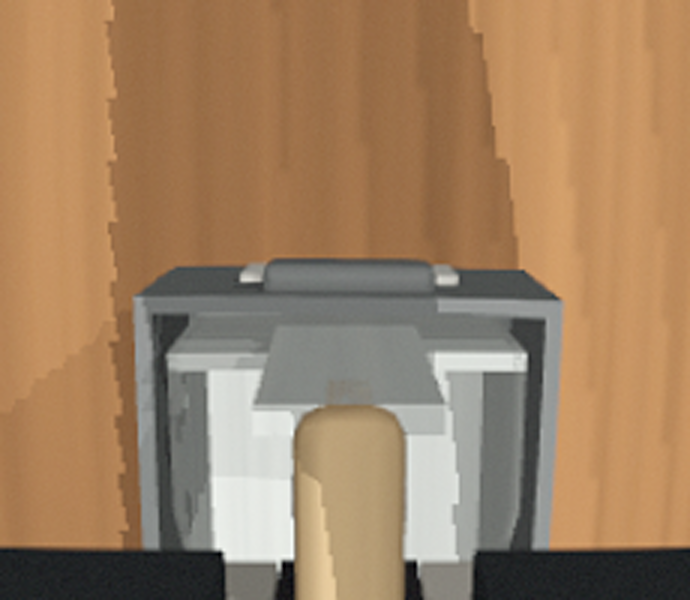

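Call:
step_arm([
  [0, 0.004, 0, 0, 1, 3.5, -1],
  [0, 0, 0, 0, 0, 1, -1],
  [0, 0, 0, 0, 0, 0, -1],
])

```text
time_s: 28.15
tcp_pos: [0.4186, -0.3015, 0.0687]
eef_rot: [-179.8, 0.1, -179.7]
contact_force: [-0.5, 1.3, 1.7]
gripper_width: 0.0135
```

Call:
step_arm([
  [0, 0, 0, 0, 6, 0, -1],
  [0, 0, 0, 0, 8, 0, -1],
  [0, 0, 0, 0, 8, 0, -1],
  [0, 0, 0, 0, 8, 0, -1],
])

```text
time_s: 28.55
tcp_pos: [0.4191, -0.2701, 0.069]
eef_rot: [-179.8, 0.2, -179.7]
contact_force: [1.1, -0.5, 0.2]
gripper_width: 0.0136
```

```bash
python3 - <<'E'
from h import *
plan([([.418,-.158,.0685],-179.8,1,-1)])
E
```

```text
now [ 0.4191 -0.2701  0.069 ] [-1.7976e+02  1.6000e-01 -1.7973e+02] F [ 1.1 -0.5  0.2] w 0.0136 t 28.55
seg 3 ang 0.3 dist 112.1
[[-0.001, 0.001, 0.0, 0.2, 37.4, 0.0, -1], [-0.001, 0.001, 0.0, 0.2, 37.4, 0.1, -1], [-0.001, 0.001, 0.0, 0.2, 37.4, 0.1, -1]]
```

Call:
step_arm([
  [0, 0, 0, 0.3, 8, 0.2, -1],
  [0, 0, 0, 0.3, 8, 0.2, -1],
  [0, 0, 0, 0.3, 8, 0.2, -1],
  [0, 0, 0, 0, 8, 0.2, -1],
  [0, 0, 0, 0, 8, 0.2, -1],
  [0, 0, 0, 0, 8, 0.2, -1],
  [0, 0, 0, 0, 7, 0.2, -1],
])

```text
time_s: 29.25
tcp_pos: [0.42, -0.2106, 0.0692]
eef_rot: [-179.6, 0.4, -179.5]
contact_force: [0.6, -3.4, 3.6]
gripper_width: 0.0137
```

```bash
python3 - <<'E'
from h import *
im,i=snap('scene','s15.png')
cv2.imwrite('pics/s15c.png',cv2.resize(im[180:330,150:350,::-1],None,fx=4,fy=4,interpolation=cv2.INTER_CUBIC))
plan([([.418,-.158,.0685],-179.8,1,-1)])
E
```

```text
now [ 0.4199 -0.2099  0.0691] [-179.64    0.42 -179.56] F [1.6 1.  2.4] w 0.0134 t 29.3
seg 2 ang 0.6 dist 51.9
[[-0.003, 0.004, 0.002, 0.7, 26.0, 0.1, -1], [-0.003, 0.004, 0.002, 0.8, 26.0, 0.2, -1]]
```

View pics/s15c.png

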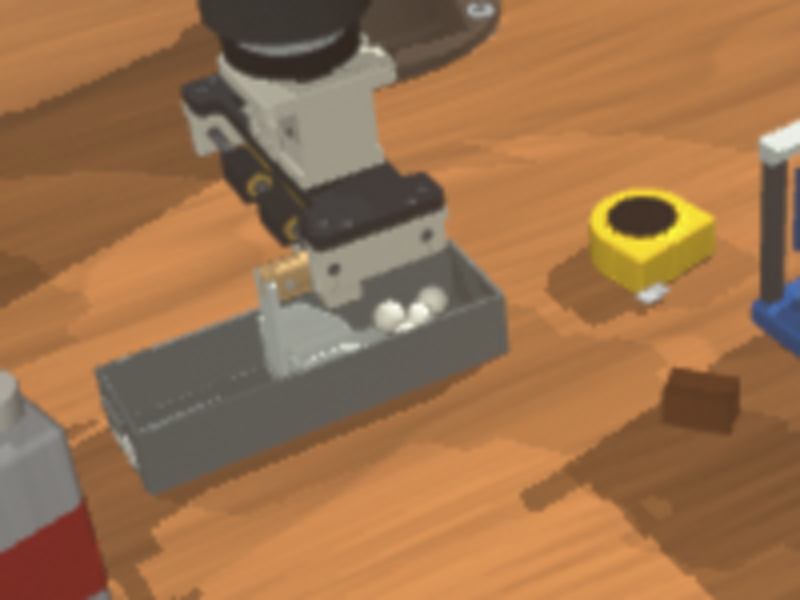

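Call:
step_arm([
  [-0.004, 0.004, 0, 1, 6, 0.3, -1],
  [0, 0, 0, 0.5, 7, 0.3, -1],
  [0, 0, 0, 0.3, 7, 0.3, -1],
  [0, 0, 0, 0, 7, 0.3, -1],
])

```text
time_s: 29.7
tcp_pos: [0.4199, -0.1823, 0.069]
eef_rot: [-179.8, 0.4, -179.5]
contact_force: [1.2, -4.8, 5.6]
gripper_width: 0.0137
```

```bash
python3 - <<'E'
from h import *
im,i=snap('scene','s16.png')
cv2.imwrite('pics/s16c.png',cv2.resize(im[180:330,150:350,::-1],None,fx=4,fy=4,interpolation=cv2.INTER_CUBIC))
plan([([.418,-.158,.0685],-179.8,1,-1)])
E
```

```text
now [ 0.4197 -0.1816  0.0689] [-179.81    0.36 -179.52] F [ 1.3 -0.7  5.5] w 0.0135 t 29.75
seg 1 ang 0.5 dist 23.6
[[-0.003, 0.006, 0.005, 1.5, 23.6, 0.3, -1]]
```

View pics/s16c.png

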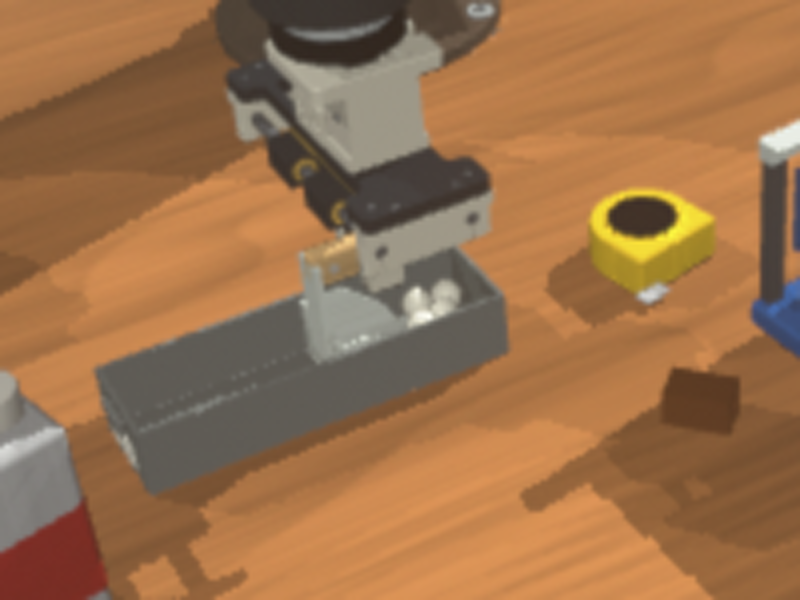

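Call:
step_arm([
  [0, 0, 0, 0.5, 6, 0, -1],
  [0, 0, 0, 0.5, 6, 0, -1],
  [0, 0, 0, 0.3, 6, 0, -1],
  [0, 0, 0, 0, 5, 0, -1],
])

```text
time_s: 30.15
tcp_pos: [0.4182, -0.1581, 0.0691]
eef_rot: [-179.7, 0.3, -179.5]
contact_force: [1.0, -3.5, 3.0]
gripper_width: 0.0133
```

```bash
python3 - <<'E'
from h import *
im,i=snap('scene','s17.png')
cv2.imwrite('pics/s17c.png',cv2.resize(im[180:330,150:350,::-1],None,fx=4,fy=4,interpolation=cv2.INTER_CUBIC))
plan([([.418,-.158,.0685],-179.8,1,-1)])
E
```

```text
now [ 0.4181 -0.1576  0.069 ] [-179.76    0.35 -179.54] F [ 1.7 -2.2  3.8] w 0.0138 t 30.2
seg 1 ang 0.5 dist 0.7
[[-0.004, 0.006, 0.004, 0.1, -0.4, 0.5, -1]]
```

View pics/s17c.png

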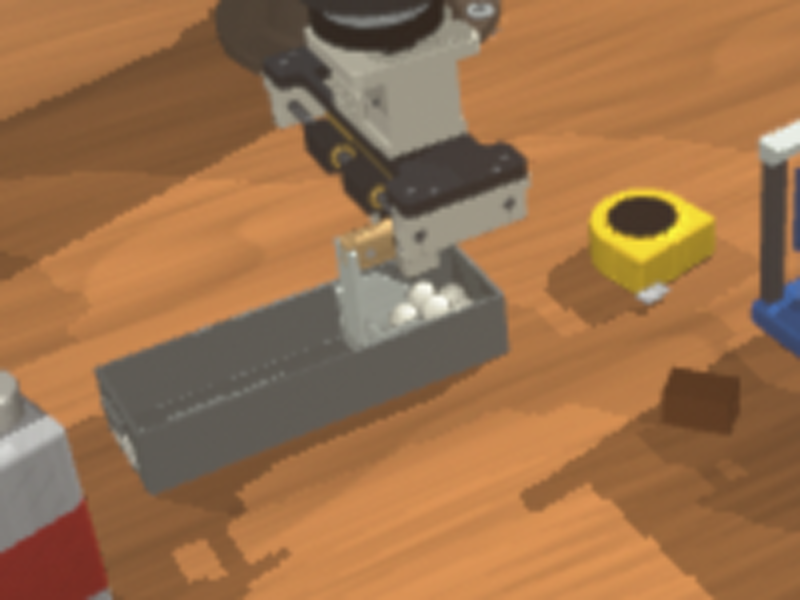

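Call:
step_arm([
  [0, 0, 0, 0, 4, 0, -1],
  [0, 0, 0, 0, 4, 0, -1],
])

```text
time_s: 30.4
tcp_pos: [0.419, -0.1509, 0.0703]
eef_rot: [-179.6, 0.4, -179.4]
contact_force: [-1.2, -15.5, 15.2]
gripper_width: 0.0134
```

```bash
python3 - <<'E'
from h import *
im,i=snap('scene','s18.png')
im,i=snap('wrist','w18.png')
plan([])
E
```

```text
now [ 0.4189 -0.1508  0.0703] [-179.58    0.4  -179.42] F [ -0.1 -12.8  11.2] w 0.0133 t 30.5
```

View pics/w18.png

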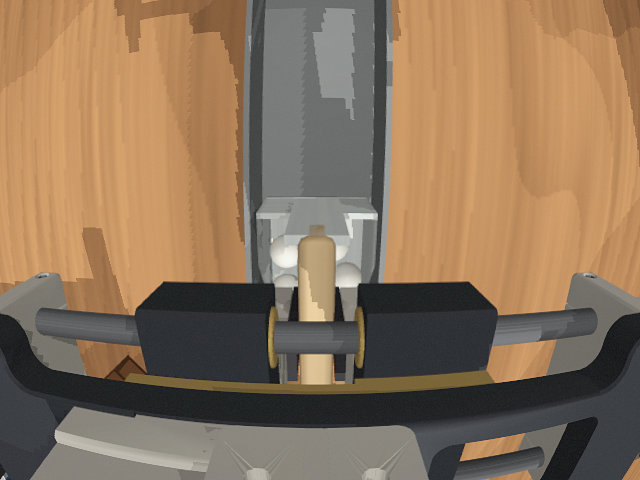

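Call:
step_arm([
  [0, 0.004, 0.004, 0, 0, -2, -1],
  [-0.087, 0, 0, 0, -5, -4, -1],
  [-0.087, 0, 0, 0, -4.9, -3.1, -1],
  [-0.087, 0, 0, 0, -4.5, -2.9, -1],
])

```text
time_s: 30.9
tcp_pos: [0.417, -0.1633, 0.0793]
eef_rot: [165.1, 0.1, -179.3]
contact_force: [-0.8, -7.6, -5.6]
gripper_width: 0.0138
```

```bash
python3 - <<'E'
from h import *
im,i=snap('scene','s19.png')
cv2.imwrite('pics/s19c.png',cv2.resize(im[180:330,150:350,::-1],None,fx=4,fy=4,interpolation=cv2.INTER_CUBIC))
plan([])
E
```

```text
now [ 0.4172 -0.165   0.079 ] [ 1.6479e+02  3.0000e-02 -1.7935e+02] F [ 4.2 -5.1 -1.6] w 0.0135 t 30.95
```

View pics/s19c.png

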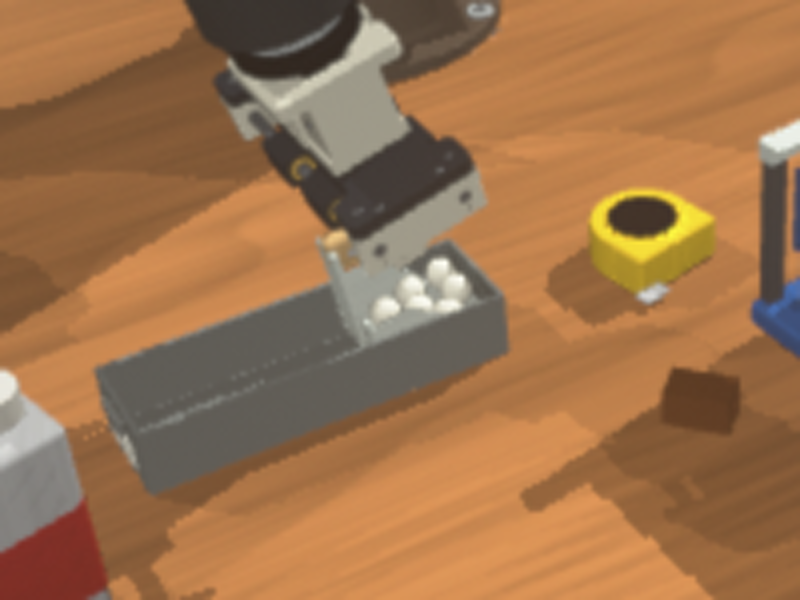

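Call:
step_arm([
  [-0.087, 0, 0, 0, -3.8, -2.6, -1],
  [-0.087, 0, 0, 0, -3.5, -2.2, -1],
  [-0.087, 0, 0, 0, -3, -1.8, -1],
  [0, 0, 0, 0, 0, -1, -1],
])

```text
time_s: 31.35
tcp_pos: [0.4172, -0.1788, 0.0791]
eef_rot: [149.1, -0.0, -179.6]
contact_force: [0.3, 0.4, -2.8]
gripper_width: 0.0139
```

```bash
python3 - <<'E'
from h import *
im,i=snap('scene','s20.png')
cv2.imwrite('pics/s20c.png',cv2.resize(im[180:330,150:350,::-1],None,fx=4,fy=4,interpolation=cv2.INTER_CUBIC))
im,i=snap('wrist','w20.png')
plan([])
E
```

```text
now [ 0.4171 -0.178   0.0798] [ 1.4936e+02  2.0000e-02 -1.7952e+02] F [-0.1 -1.  -2.2] w 0.0138 t 31.45
```

View pics/s20c.png

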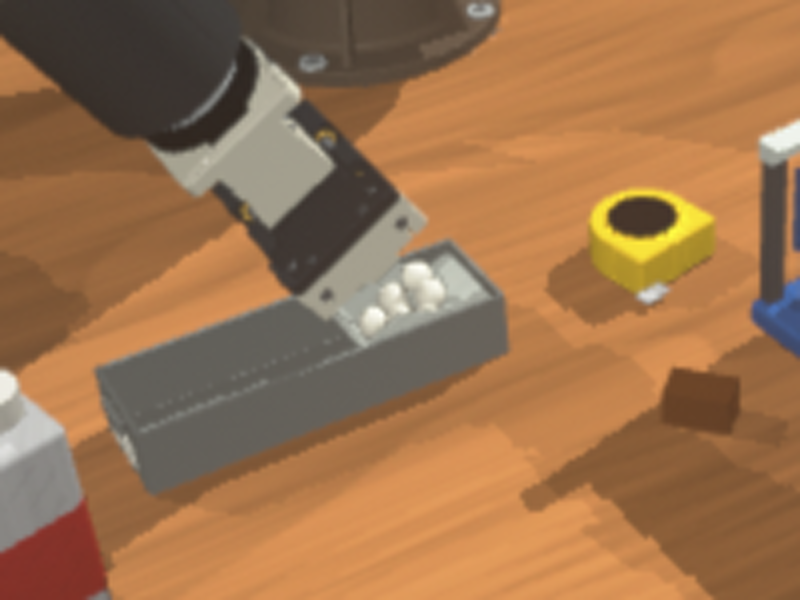

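View pics/w20.png

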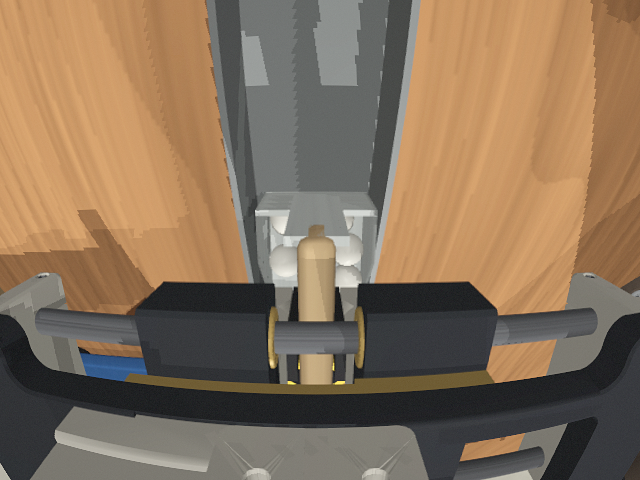

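Call:
step_arm([
  [0, 0, 0, 0, 2.5, -7, -1],
  [0, 0, 0, 0, 7, -14, -1],
  [0, 0, 0, 0, 9, -17, -1],
  [0, 0, 0, 0, 10, -17, -1],
  [0, 0, 0, 0, 10, -17, -1],
  [0, 0, 0, 0, 10, -17, -1],
  [0, 0, 0, 0, 10, -17, -1],
  [0, 0, 0, 0, 5, -8, -1],
])

```text
time_s: 32.25
tcp_pos: [0.4146, -0.1733, 0.2236]
eef_rot: [149.6, 0.1, -178.9]
contact_force: [-1.0, -0.4, -1.9]
gripper_width: 0.0133
```

```bash
python3 - <<'E'
from h import *
im,i=snap('scene','s21.png')
cv2.imwrite('pics/s21c.png',cv2.resize(im[130:330,150:350,::-1],None,fx=3,fy=3,interpolation=cv2.INTER_CUBIC))
im,i=snap('top','t21.png')
cv2.imwrite('pics/t21c.png',cv2.resize(im[200:380,290:490,::-1],None,fx=3.3,fy=3.3,interpolation=cv2.INTER_CUBIC))
plan([])
E
```

```text
now [ 0.415  -0.1735  0.2229] [ 1.4957e+02  1.6000e-01 -1.7891e+02] F [ 0.5 -0.6 -2.4] w 0.0135 t 32.35
```

View pics/s21c.png

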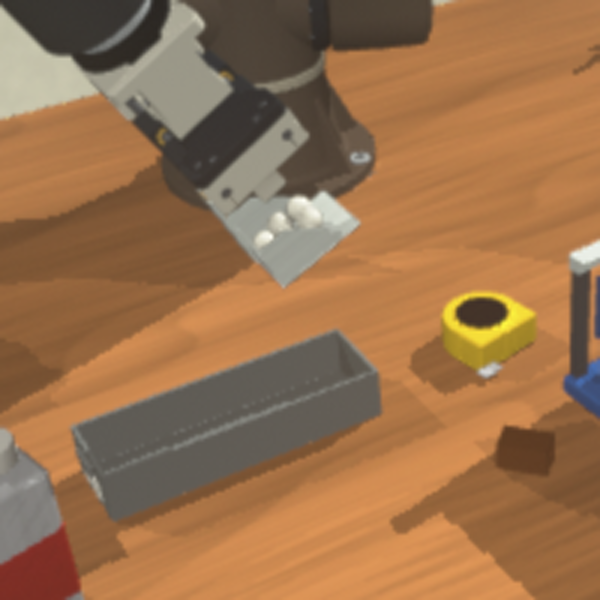

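View pics/t21c.png

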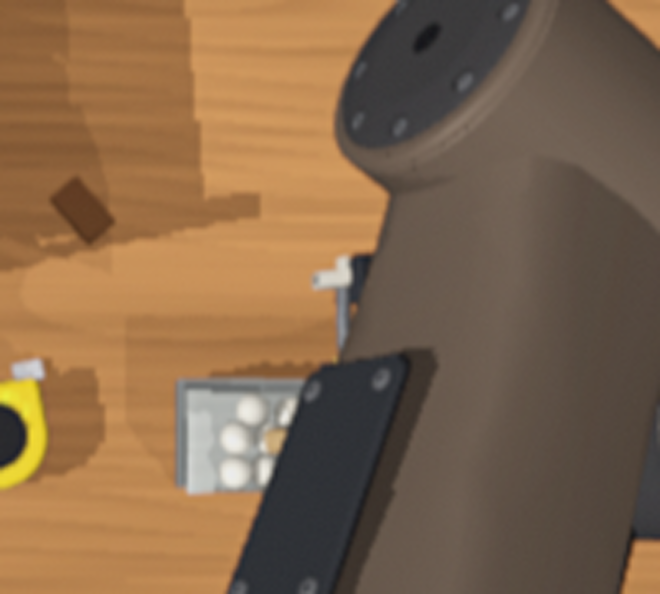

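```bash
cat >> h.py <<'E'
def pose(psi,th):
    R=Ro.from_euler('z',psi-90,degrees=True)*rot([180,0,180])*Ro.from_euler('x',-th,degrees=True)
    return list(R.as_euler('xyz',degrees=True))
E
python3 - <<'E'
from h import *
print(pose(90,30))
p=tub(.045,-.010); print(p)
plan([([.44,-.15,.265],pose(95,30),3,-1),([.5,-.04,.27],pose(130,30),6,-1),([*p,.27],pose(184.7,30),9,-1)])
E
```

```text
[np.float64(149.99999999999997), np.float64(0.0), np.float64(180.0)]
[0.67166807 0.12172086]
now [ 0.415  -0.1735  0.2229] [ 1.4957e+02  1.6000e-01 -1.7891e+02] F [ 0.5 -0.6 -2.4] w 0.0135 t 32.35
seg 3 ang 3.9 dist 54.4
[[0.002, 0.012, -0.019, -8.5, 13.7, -8.2, -1], [0.002, 0.012, -0.019, -8.7, 13.5, -8.3, -1], [0.002, 0.012, -0.019, -8.8, 13.3, -8.5, -1]]
seg 6 ang 35.0 dist 125.4
[[0.0, 0.051, -0.088, -11.6, 15.5, 8.0, -1], [0.0, 0.051, -0.088, -13.3, 14.4, 7.3, -1], [0.0, 0.051, -0.088, -14.8, 13.1, 6.6, -1], [0.0, 0.051, -0.088, -16.3, 11.8, 5.8, -1], [0.0, 0.051, -0.088, -17.5, 10.3, 5.0, -1], [0.0, 0.051, -0.088, -18.6, 8.7, 4.1, -1]]
seg 9 ang 54.7 dist 235.8
[[0.0, 0.053, -0.092, -26.2, 1.3, 0.8, -1], [0.0, 0.053, -0.092, -26.2, -1.1, -0.6, -1], [0.0, 0.053, -0.092, -25.9, -3.5, -2.0, -1], [0.0, 0.053, -0.092, -25.3, -5.9, -3.4, -1], [0.0, 0.053, -0.092, -24.5, -8.1, -4.7, -1], [0.0, 0.053, -0.092, -23.3, -10.3, -6.0, -1], [0.0, 0.053, -0.092, -21.9, -12.4, -7.2, -1], [0.0, 0.053, -0.092, -20.3, -14.4, -8.3, -1], [0.0, 0.053, -0.092, -18.4, -16.1, -9.3, -1]]
```

Call:
step_arm([
  [0, 0.012, -0.019, -8, 13, -8, -1],
  [0, 0.012, -0.019, -8.7, 13.5, -8.3, -1],
  [0, 0.012, -0.019, -9, 13.3, -8.5, -1],
  [0, 0.04, -0.07, -10, 15, 4, -1],
  [0, 0.051, -0.088, -12, 15, 7, -1],
  [0, 0.051, -0.088, -14, 14, 6, -1],
  [0, 0.051, -0.088, -16, 12, 6, -1],
  [0, 0.051, -0.088, -17.5, 10, 5, -1],
  [0, 0.051, -0.088, -18.6, 9, 4, -1],
])

```text
time_s: 33.25
tcp_pos: [0.5, -0.0345, 0.2786]
eef_rot: [149.4, 0.0, -139.6]
contact_force: [1.1, -0.8, -2.7]
gripper_width: 0.0139
```

```bash
python3 - <<'E'
from h import *
p=tub(.045,-.010); print(pose(130,30))
im,i=snap('scene','s22.png')
cv2.imwrite('pics/s22c.png',cv2.resize(im[130:330,150:350,::-1],None,fx=3,fy=3,interpolation=cv2.INTER_CUBIC))
plan([([*p,.27],pose(184.7,30),9,-1)])
E
```

```text
[np.float64(150.0), np.float64(0.0), np.float64(-140.00000000000003)]
now [ 0.5018 -0.031   0.2779] [ 1.4933e+02  1.2000e-01 -1.3914e+02] F [ 3.8  2.6 -3. ] w 0.0139 t 33.3
seg 9 ang 53.8 dist 228.6
[[0.001, 0.053, -0.09, -25.4, -0.1, 1.1, -1], [0.001, 0.053, -0.09, -25.3, -2.3, -0.3, -1], [0.001, 0.053, -0.09, -24.9, -4.6, -1.6, -1], [0.001, 0.053, -0.09, -24.3, -6.8, -2.9, -1], [0.001, 0.053, -0.09, -23.4, -9.0, -4.2, -1], [0.001, 0.053, -0.09, -22.2, -11.0, -5.4, -1], [0.001, 0.053, -0.09, -20.8, -13.0, -6.5, -1], [0.001, 0.053, -0.09, -19.2, -14.8, -7.5, -1], [0.001, 0.053, -0.09, -17.4, -16.4, -8.5, -1]]
```

View pics/s22c.png

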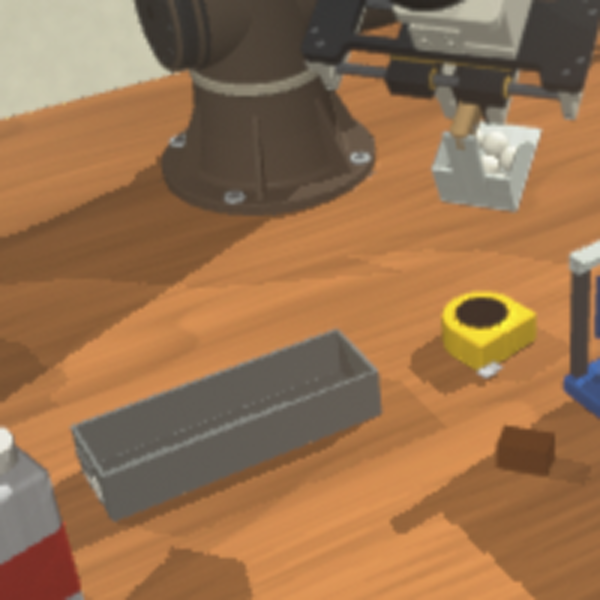

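Call:
step_arm([
  [0, 0.053, -0.09, -25, 0, 1, -1],
  [0, 0.053, -0.09, -25, -2.3, 0, -1],
  [0, 0.053, -0.09, -25, -4.6, -1.6, -1],
  [0, 0.053, -0.09, -24, -7, -3, -1],
  [0, 0.053, -0.09, -23, -9, -4, -1],
  [0, 0.053, -0.09, -22, -11, -5, -1],
  [0, 0.053, -0.09, -21, -13, -6.5, -1],
  [0, 0.053, -0.09, -19, -15, -7.5, -1],
  [0, 0.053, -0.09, -17, -16, -8.5, -1],
  [0, 0, 0, 0, 0, 0, -1],
])

```text
time_s: 34.3
tcp_pos: [0.6752, 0.1425, 0.2621]
eef_rot: [148.8, 0.2, -82.4]
contact_force: [0.5, 0.9, -3.9]
gripper_width: 0.0135
```

```bash
python3 - <<'E'
from h import *
p=tub(.045,-.010)
im,i=snap('wrist','w23.png'); im,i=snap('top','t23.png')
print(r.get_state()['joints'].round(1))
p=tub(.045,-.010);q=tub(.043,-.010)
plan([([*p,.25],pose(184.7,30),1,-1),([*q,.205],pose(184.7,8),5,-1)])
E
```

```text
[  23.    42.    38.5   -9.2 -116.3   72.3]
now [0.6745 0.1396 0.2636] [ 1.4889e+02  1.2000e-01 -8.2790e+01] F [-0.8  0.1 -3.3] w 0.0132 t 34.4
seg 1 ang 2.7 dist 22.6
[[0.019, -0.02, 0.039, 17.4, -2.7, 14.3, -1]]
seg 5 ang 22.0 dist 45.0
[[0.077, 0.0, 0.0, 0.0, -4.2, 8.0, -1], [0.077, 0.0, 0.0, 0.0, -3.5, 8.3, -1], [0.077, 0.0, 0.0, 0.0, -2.9, 8.5, -1], [0.077, 0.0, 0.0, 0.0, -2.2, 8.7, -1], [0.077, 0.0, 0.0, 0.0, -1.5, 8.9, -1]]
```

View pics/w23.png

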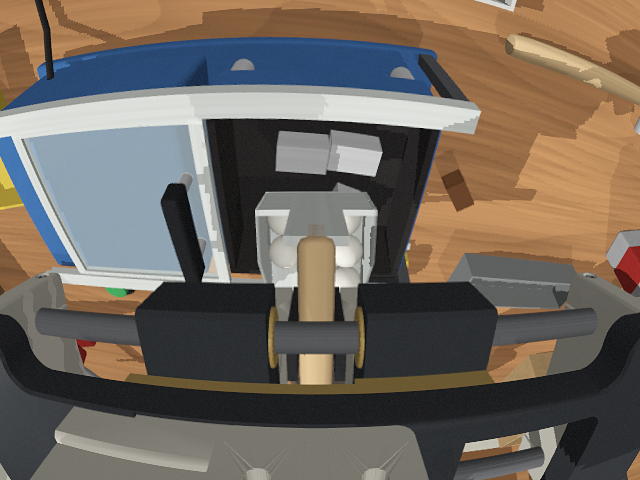

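View pics/t23.png

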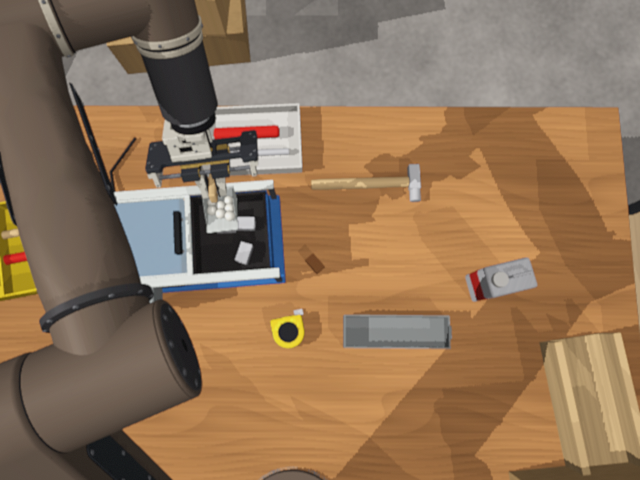

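Call:
step_arm([
  [0.01, -0.01, 0.02, 9, -2, 4, -1],
  [0.01, -0.01, 0.02, 9, -1, 4, -1],
  [0, 0, 0, 0, 0, 2, -1],
  [0.077, 0, 0, 0, -4, 6, -1],
  [0.077, 0, 0, 0, -3.5, 8, -1],
  [0.077, 0, 0, 0, -3, 8.5, -1],
  [0.077, 0, 0, 0, -2, 8.7, -1],
])

```text
time_s: 35.1
tcp_pos: [0.6736, 0.1115, 0.2184]
eef_rot: [168.4, -0.1, -86.4]
contact_force: [-0.8, -0.2, -2.3]
gripper_width: 0.0139
```

```bash
python3 - <<'E'
from h import *
q=tub(.043,-.010)
plan([([*q,.205],pose(184.7,8),2,-1)])
im,i=snap('top','t24.png')
cv2.imwrite('pics/t24c.png',cv2.resize(im[160:320,100:320,::-1],None,fx=3.5,fy=3.5))
E
```

```text
now [0.6736 0.1115 0.2184] [ 1.6837e+02 -6.0000e-02 -8.6410e+01] F [-0.8 -0.2 -2.3] w 0.0139 t 35.1
seg 2 ang 3.8 dist 17.2
[[0.032, 0.001, -0.01, -5.2, 0.3, 6.9, -1], [0.032, 0.001, -0.01, -5.2, 0.4, 6.9, -1]]
```

View pics/t24c.png

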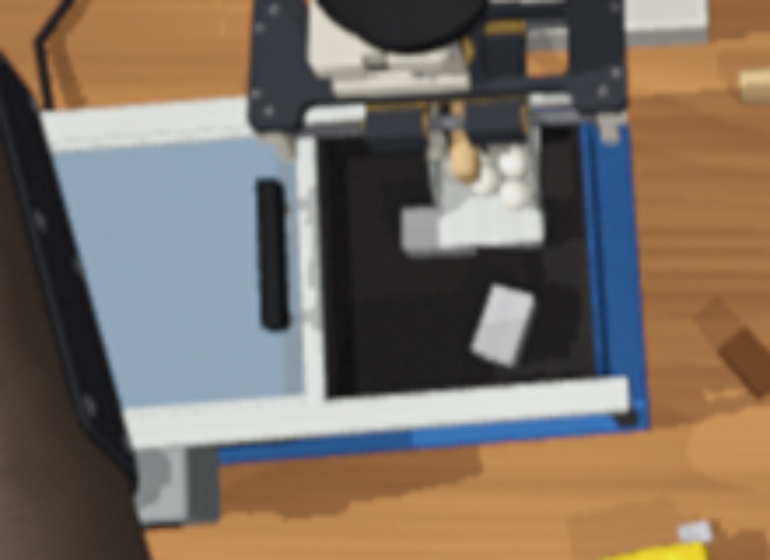

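Call:
step_arm([
  [0.03, 0, -0.01, -6, 0, 6, -1],
  [0.03, 0, -0.01, -6, 0, 7, -1],
  [0, 0, 0, 0, 0, 2, -1],
])

```text
time_s: 35.45
tcp_pos: [0.6649, 0.1188, 0.2069]
eef_rot: [172.2, 0.3, -85.6]
contact_force: [-0.4, 0.6, -2.1]
gripper_width: 0.0132
```

```bash
python3 - <<'E'
from h import *
q=tub(.043,-.010)
plan([([*q,.205],pose(184.7,8),1,-1)])
E
```

```text
now [0.6649 0.1188 0.2069] [172.25   0.25 -85.57] F [-0.4  0.6 -2.1] w 0.0132 t 35.45
seg 1 ang 0.4 dist 5.9
[[-0.004, 0.005, -0.004, -2.4, -5.2, 1.2, -1]]
```

Call:
step_arm([
  [0.07, 0, 0, -1, 3, -1, -1],
  [0.07, 0, 0, -1, 3.5, -1, -1],
  [0.07, 0, 0, 0, 4.5, -1, -1],
  [0.07, 0, 0, 0, 5, -1, -1],
  [0.07, 0, 0, 0, 5, -1, -1],
  [0.07, 0, 0, 0, 5, -1, -1],
  [0.07, 0, 0, 0, 5, -1, -1],
  [0.07, 0, 0, 0, 5, -1, -1],
])

```text
time_s: 36.25
tcp_pos: [0.6295, 0.1101, 0.2151]
eef_rot: [-154.8, 0.4, -86.4]
contact_force: [2.0, -1.5, -0.2]
gripper_width: 0.0133
```

```bash
python3 - <<'E'
from h import *
plan([])
im,i=snap('top','t25.png')
cv2.imwrite('pics/t25c.png',cv2.resize(im[160:320,100:320,::-1],None,fx=3.5,fy=3.5))
E
```

```text
now [0.6295 0.1101 0.2151] [-154.78    0.36  -86.43] F [ 2.  -1.5 -0.2] w 0.0133 t 36.25
```

View pics/t25c.png

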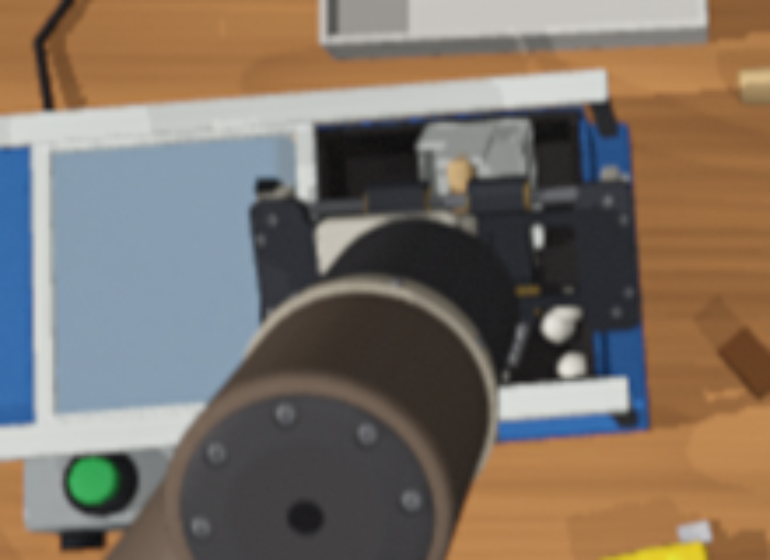

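Call:
step_arm([
  [0.08, 0, 0, 0, 4, -2, -1],
  [0.08, 0, 0, 0, 4, -2, -1],
  [0.08, 0, 0, 0, 4, -2, -1],
  [0.08, 0, 0, 0, 4, -2, -1],
  [0.08, 0, 0, 0, 4, -3, -1],
  [0.08, 0, 0, 0, 3, -3, -1],
  [0.08, 0, 0, 0, 3, -3, -1],
  [0, 0, 0, 0, 0, 0, -1],
  [0, 0, 0, 0, 0, 0, -1],
])

```text
time_s: 37.2
tcp_pos: [0.6403, 0.0769, 0.3138]
eef_rot: [-135.7, -2.2, -91.1]
contact_force: [-0.2, -0.3, -2.0]
gripper_width: 0.014
```

```bash
python3 - <<'E'
from h import *
plan([])
im,i=snap('wrist','w26.png')
im,i=snap('scene','s26.png')
E
```

```text
now [0.6403 0.0769 0.3138] [-135.67   -2.21  -91.08] F [-0.2 -0.3 -2. ] w 0.014 t 37.2
```

View pics/w26.png

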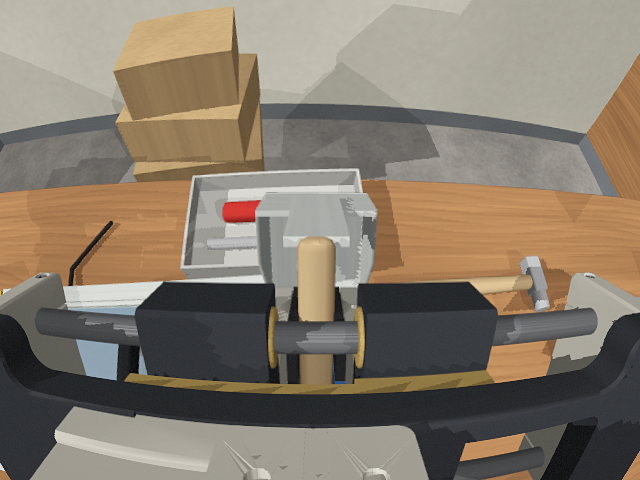

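View pics/s26.png

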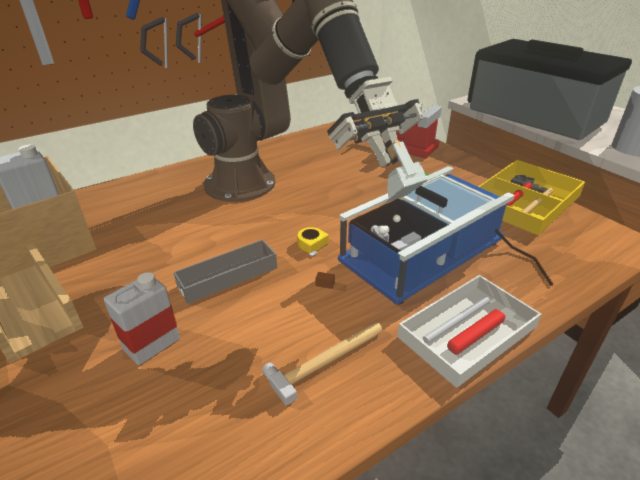

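Call:
step_arm([
  [0, 0, 0, 0, 0, 0, -1],
  [0, 0, 0, 0, 0, 0, -1],
])

```text
time_s: 37.5
tcp_pos: [0.6408, 0.0776, 0.3117]
eef_rot: [-135.9, -2.3, -91.0]
contact_force: [0.1, -0.3, -1.4]
gripper_width: 0.0136
```

```bash
python3 - <<'E'
from h import *
plan([]); print(r.get_state()['joints'].round(1))
im,i=snap('scene','s27.png')
cv2.imwrite('pics/s27c.png',cv2.resize(im[130:300,320:520,::-1],None,fx=3.5,fy=3.5,interpolation=cv2.INTER_CUBIC))
im,i=snap('top','t27.png')
cv2.imwrite('pics/t27c.png',cv2.resize(im[160:360,80:320,::-1],None,fx=3,fy=3))
E
```

```text
now [0.6408 0.0776 0.3117] [-135.85   -2.28  -90.98] F [ 0.1 -0.3 -1.4] w 0.0136 t 37.5
[ 11.2  -6.2 -53.9  95.3 -10.1 -12.6]
```

View pics/s27c.png

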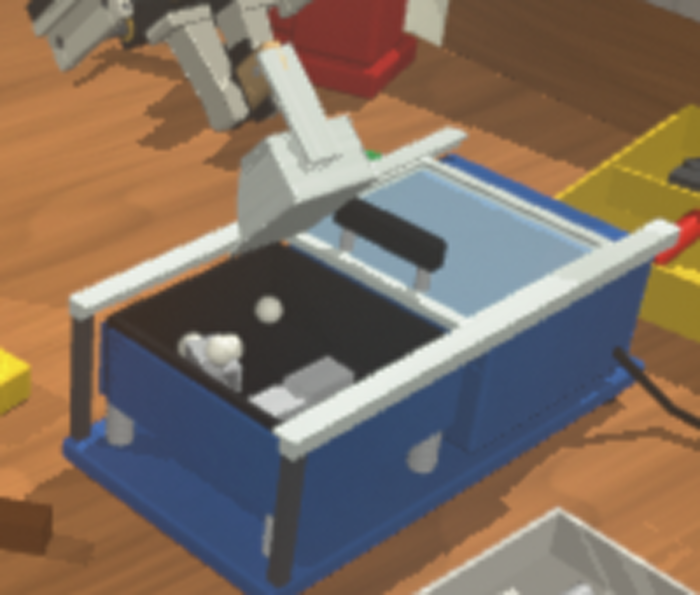

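View pics/t27c.png

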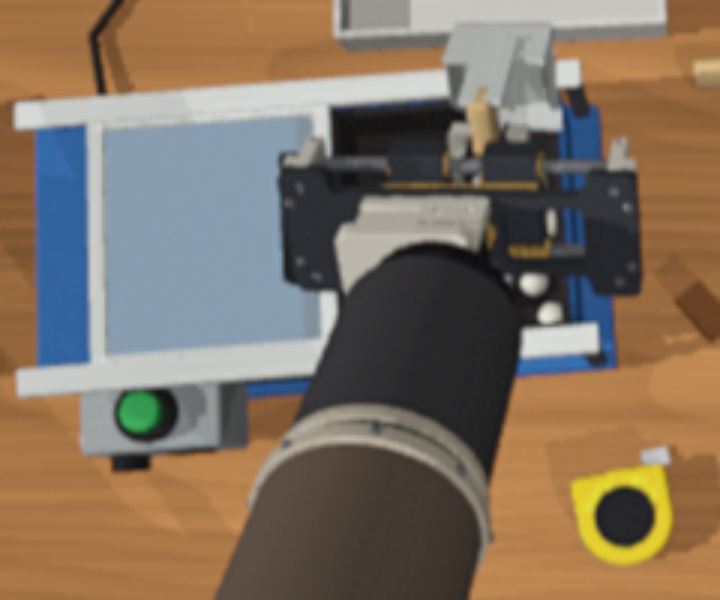

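Call:
step_arm([
  [-0.05, 0, 0, 0, 0, 0, -1],
  [-0.08, 0, 0, 0, 0, 0, -1],
  [-0.1, 0, 0, 0, 0, 0, -1],
])

```text
time_s: 37.9
tcp_pos: [0.6587, 0.0617, 0.332]
eef_rot: [-139.7, -3.1, -92.4]
contact_force: [3.4, -2.2, 1.4]
gripper_width: 0.0135
```

```bash
python3 - <<'E'
from h import *
plan([]); s=r.get_state();print(s['joints'].round(1),s['qd'].round(1))
E
```

```text
now [0.6587 0.0617 0.332 ] [-139.75   -3.06  -92.38] F [ 3.4 -2.2  1.4] w 0.0135 t 37.9
[ 26.1  -4.4 -44.8  56.9 -24.3  14.7] [  39.5    9.3   47.2 -125.9  -54.3   96.4]
```

Call:
step_arm([
  [-0.08, 0, 0, 0, 0, 0, -1],
  [-0.1, 0, 0, 0, 0, 0, -1],
  [-0.1, 0, 0, 0, 0, 0, -1],
  [-0.1, 0, 0, 0, 0, 0, -1],
  [-0.1, 0, 0, 0, 0, 0, -1],
])

```text
time_s: 38.4
tcp_pos: [0.6564, 0.0656, 0.3321]
eef_rot: [-166.7, -2.9, -92.0]
contact_force: [0.5, -1.0, -1.2]
gripper_width: 0.0138
```

```bash
python3 - <<'E'
from h import *
plan([([.60,.04,.3],pose(180,0),5,-1)]); s=r.get_state();print(s['joints'].round(1),s['qd'].round(1))
im,i=snap('wrist','w28.png')
E
```

```text
now [0.6564 0.0656 0.3321] [-166.67   -2.89  -92.02] F [ 0.5 -1.  -1.2] w 0.0138 t 38.4
seg 5 ang 13.7 dist 69.8
[[-0.046, -0.011, -0.006, 5.2, 12.3, 4.0, -1], [-0.046, -0.011, -0.006, 5.2, 12.2, 4.5, -1], [-0.046, -0.011, -0.006, 5.1, 12.0, 5.0, -1], [-0.046, -0.011, -0.006, 5.1, 11.8, 5.5, -1], [-0.046, -0.011, -0.006, 5.1, 11.5, 6.0, -1]]
[ 27.8   8.6  -7.3  10.1 -64.3  56.9] [-15.7  34.8  73.6 -49.3 -83.3  47.7]
```

View pics/w28.png

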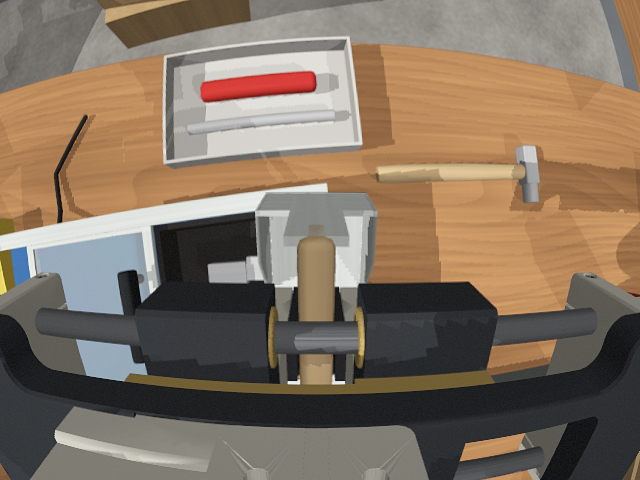

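```bash
python3 - <<'E'
from h import *
plan([([.60,0,.28],pose(170,0),4,-1),([.42,-.295,.16],pose(90.2,0),10,-1)])
E
```

```text
now [0.6584 0.066  0.3319] [-167.01   -2.97  -92.01] F [8.  1.  3.6] w 0.0139 t 38.45
seg 4 ang 15.7 dist 102.3
[[-0.057, -0.009, 0.036, 16.3, 16.8, 10.3, -1], [-0.057, -0.009, 0.036, 17.0, 15.6, 11.1, -1], [-0.057, -0.009, 0.036, 17.6, 14.3, 11.8, -1], [-0.057, -0.009, 0.036, 18.2, 12.9, 12.4, -1]]
seg 10 ang 79.8 dist 365.8
[[0.0, 0.0, 0.139, 32.2, 12.6, 12.0, -1], [0.0, 0.0, 0.139, 33.6, 8.0, 12.0, -1], [0.0, 0.0, 0.139, 34.4, 3.3, 12.0, -1], [0.0, 0.0, 0.139, 34.5, -1.5, 12.0, -1], [0.0, 0.0, 0.139, 34.0, -6.3, 12.0, -1], [0.0, 0.0, 0.139, 32.8, -11.0, 12.0, -1], [0.0, 0.0, 0.139, 30.9, -15.4, 12.0, -1], [0.0, 0.0, 0.139, 28.5, -19.6, 12.0, -1], [0.0, 0.0, 0.139, 25.5, -23.3, 12.0, -1], [0.0, 0.0, 0.139, 22.0, -26.6, 12.0, -1]]
```

Call:
step_arm([
  [-0.057, -0.009, 0.036, 16, 17, 10, -1],
  [-0.057, -0.009, 0.036, 17, 16, 11, -1],
  [-0.057, -0.009, 0.036, 18, 14, 12, -1],
  [-0.057, -0.009, 0.036, 18, 13, 12, -1],
  [0, 0, 0.139, 32, 12.6, 12, -1],
  [0, 0, 0.139, 34, 8, 12, -1],
  [0, 0, 0.139, 34, 3, 12, -1],
  [0, 0, 0.139, 34.5, -1.5, 12, -1],
  [0, 0, 0.139, 34, -6, 12, -1],
  [0, 0, 0.139, 33, -11, 12, -1],
])

```text
time_s: 39.45
tcp_pos: [0.4875, -0.1763, 0.1988]
eef_rot: [179.4, -0.5, -149.5]
contact_force: [1.0, -0.7, -1.1]
gripper_width: 0.0137
```

```bash
python3 - <<'E'
from h import *
plan([([.42,-.297,.16],pose(90.2,0),5,-1)])
E
```

```text
now [ 0.4875 -0.1763  0.1988] [ 179.44   -0.51 -149.54] F [ 1.  -0.7 -1.1] w 0.0137 t 39.45
seg 5 ang 30.3 dist 143.7
[[0.001, -0.002, 0.106, 23.8, -14.0, 7.8, -1], [0.001, -0.002, 0.106, 22.2, -16.5, 7.8, -1], [0.001, -0.002, 0.106, 20.4, -18.7, 7.8, -1], [0.001, -0.002, 0.106, 18.3, -20.7, 7.8, -1], [0.001, -0.002, 0.106, 16.0, -22.5, 7.8, -1]]
```

Call:
step_arm([
  [0, -0.002, 0.106, 20, -14, 5, -1],
  [0, -0.002, 0.106, 19, -16.5, 6, -1],
  [0, -0.002, 0.106, 17, -19, 7, -1],
  [0, -0.002, 0.106, 15, -19, 7, -1],
  [0, 0, 0.05, 10, -15, 5, -1],
  [0, 0, 0, 0, 0, 0, -1],
  [0, 0, 0, 0, 0, 0, -1],
])

```text
time_s: 40.15
tcp_pos: [0.4301, -0.2876, 0.1634]
eef_rot: [179.6, -0.6, -178.4]
contact_force: [0.4, -0.5, -1.0]
gripper_width: 0.0135
```

```bash
python3 - <<'E'
from h import *
plan([([.4182,-.297,.12],pose(90.2,0),2,-1)])
im,i=snap('top','t29.png')
cv2.imwrite('pics/t29c.png',cv2.resize(im[160:360,80:320,::-1],None,fx=3,fy=3,interpolation=cv2.INTER_CUBIC))
E
```

```text
now [ 0.4301 -0.2876  0.1634] [ 179.57   -0.57 -178.41] F [ 0.4 -0.5 -1. ] w 0.0135 t 40.15
seg 2 ang 1.6 dist 46.0
[[0.004, -0.005, 0.012, 5.8, -4.7, 21.7, -1], [0.004, -0.005, 0.012, 5.9, -4.7, 21.7, -1]]
```

View pics/t29c.png

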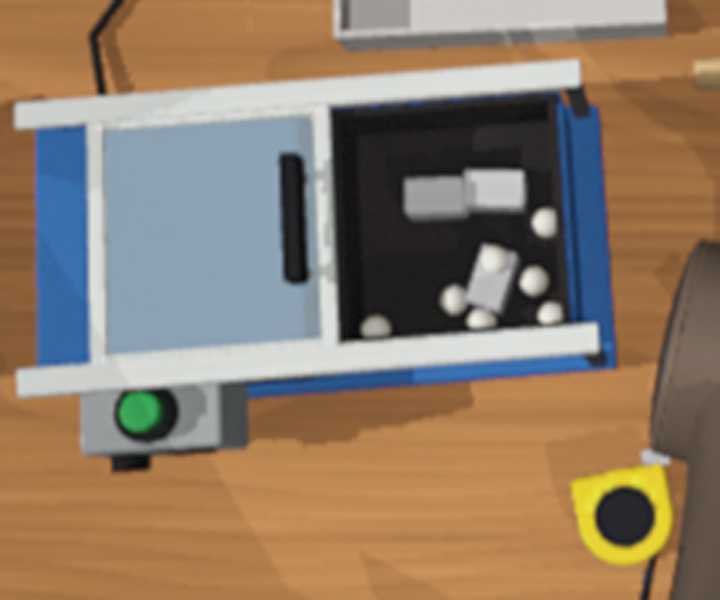

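Call:
step_arm([
  [0.004, -0.005, 0.012, 7, -5, 15, -1],
  [0.004, -0.005, 0.012, 7, -5, 15, -1],
  [0, 0, 0, 1, -2, 10, -1],
  [0, 0, 0, 0, 0, 0, -1],
])

```text
time_s: 40.6
tcp_pos: [0.4181, -0.298, 0.1235]
eef_rot: [-179.9, 0.2, -179.4]
contact_force: [-0.6, -0.0, -2.0]
gripper_width: 0.0137
```

```bash
python3 - <<'E'
from h import *
plan([([.4182,-.297,.12],pose(90.2,0),1,-1)])
im,i=snap('wrist','w30.png')
cv2.imwrite('pics/w30c.png',cv2.resize(im[150:300,230:400,::-1],None,fx=4,fy=4,interpolation=cv2.INTER_CUBIC))
E
```

```text
now [ 0.4181 -0.298   0.1235] [-179.9    0.2 -179.4] F [-0.6 -0.  -2. ] w 0.0137 t 40.6
seg 1 ang 0.5 dist 3.6
[[-0.002, 0.003, 0.007, -0.1, 1.0, 3.5, -1]]
```

View pics/w30c.png

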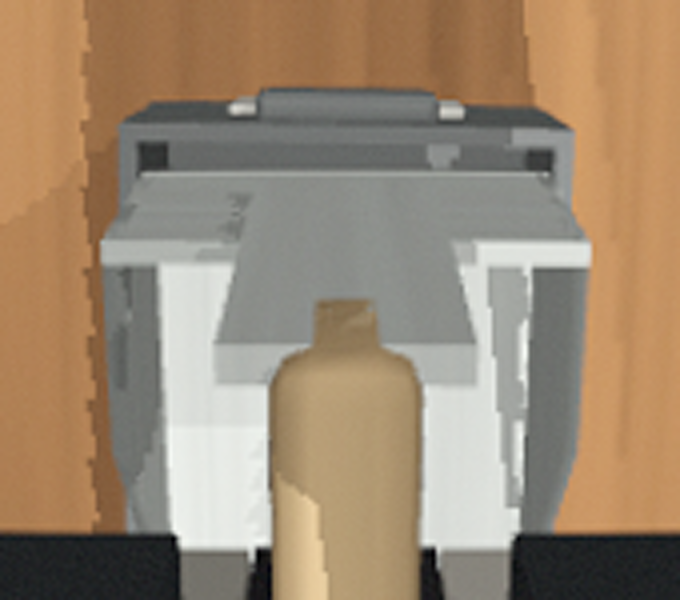

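Call:
step_arm([
  [-0.05, 0, 0.008, 0, 0, 0, -1],
  [-0.05, 0, 0, 0, 0, 0, -1],
  [0, 0, 0, 0, 0, 0, -1],
])

```text
time_s: 40.95
tcp_pos: [0.4215, -0.297, 0.1265]
eef_rot: [174.3, 0.4, -179.5]
contact_force: [-0.9, -0.0, -1.4]
gripper_width: 0.0137
```

```bash
python3 - <<'E'
from h import *
plan([([.4182,-.297,.1],pose(90.2,5.7),1,-1)])
im,i=snap('wrist','w31.png')
cv2.imwrite('pics/w31c.png',cv2.resize(im[150:300,230:400,::-1],None,fx=4,fy=4,interpolation=cv2.INTER_CUBIC))
im,i=snap('scene','s31.png')
cv2.imwrite('pics/s31c.png',cv2.resize(im[130:330,100:330,::-1],None,fx=3,fy=3,interpolation=cv2.INTER_CUBIC))
E
```

```text
now [ 0.4215 -0.297   0.1265] [ 174.28    0.39 -179.54] F [-0.9 -0.  -1.4] w 0.0137 t 40.95
seg 1 ang 0.5 dist 26.7
[[0.0, 0.006, 0.005, 3.5, -2.6, 26.3, -1]]
```

View pics/w31c.png

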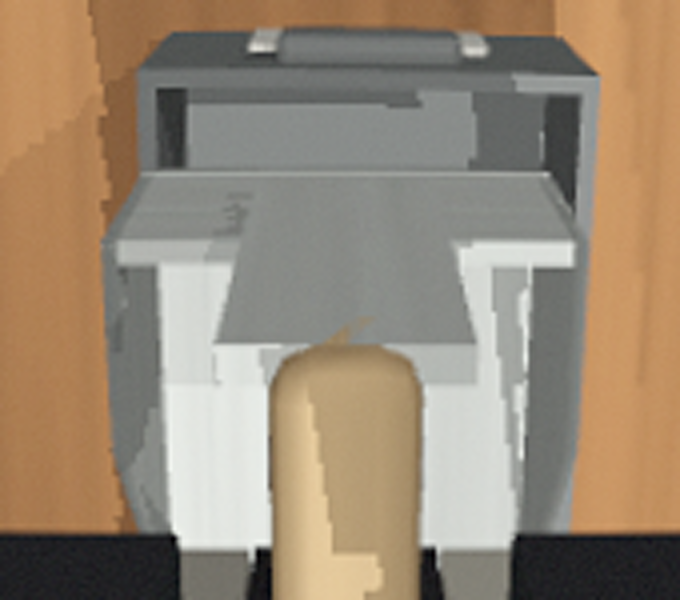

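View pics/s31c.png

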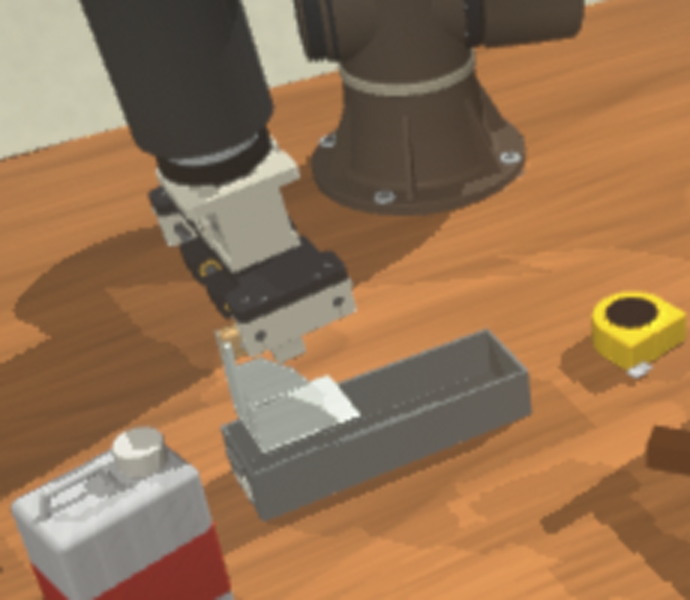

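```bash
python3 - <<'E'
from h import *
i=r.camera_info('wrist')
f=lambda q,z:P(i,230+q[0]/4,150+q[1]/4,z,True).round(4)
print(f((143,173),.0605),f((548,173),.0605)); print(f((120,240),.1025),f((576,240),.1025))
print('bin rim',f((140,80),.046),f((597,80),.046))
E
```

```text
[ 0.4504 -0.3345  0.0605] [ 0.3902 -0.335   0.0605]
[ 0.4475 -0.3358  0.1025] [ 0.3921 -0.3363  0.1025]
bin rim [ 0.4526 -0.3462  0.046 ] [ 0.3811 -0.3469  0.046 ]
```

Call:
step_arm([
  [0, 0.006, 0.004, 3.5, -1, 10, -1],
  [0, 0, 0, 0, -2, 12, -1],
  [0, 0, 0, 0.5, -1, 10, -1],
  [0, 0, 0, 0, 0, 0, -1],
])

```text
time_s: 41.45
tcp_pos: [0.4162, -0.2966, 0.0913]
eef_rot: [174.5, -0.1, -179.6]
contact_force: [0.0, 0.8, -2.5]
gripper_width: 0.0134
```

```bash
python3 - <<'E'
from h import *
plan([([.4182,-.297,.0705],pose(90.2,5.7),2,-1)])
im,i=snap('wrist','w32.png')
cv2.imwrite('pics/w32c.png',cv2.resize(im[150:300,230:400,::-1],None,fx=4,fy=4,interpolation=cv2.INTER_CUBIC))
E
```

```text
now [ 0.4162 -0.2966  0.0913] [ 1.7451e+02 -6.0000e-02 -1.7964e+02] F [ 0.   0.8 -2.5] w 0.0134 t 41.45
seg 2 ang 0.3 dist 21.0
[-0.002, -0.001, 0.001, -1.0, -1.2, 10.4, -1]
```

View pics/w32c.png

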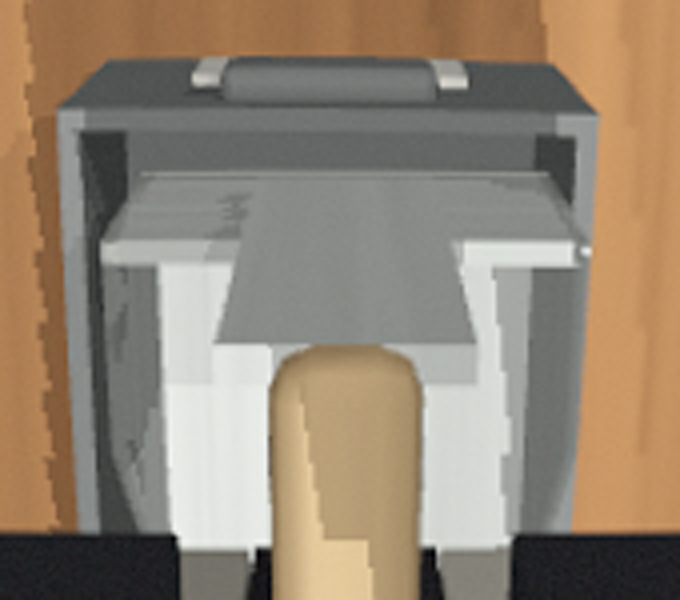

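Call:
step_arm([
  [0, 0, 0, -2.2, -0.5, 0, -1],
  [0, 0, 0, 0, -1, 8, -1],
  [0, 0, 0, 0, -1, 8, -1],
  [0, 0, 0, 0, 0, 3, -1],
  [0, 0, 0, 0, 0, 0, -1],
])

```text
time_s: 42.0
tcp_pos: [0.4195, -0.2977, 0.0715]
eef_rot: [174.6, 0.0, -179.6]
contact_force: [-0.9, 0.7, -1.8]
gripper_width: 0.0137
```

```bash
python3 - <<'E'
from h import *
plan([([.4182,-.297,.0705],pose(90.2,5.7),2,-1)])
E
```

```text
now [ 0.4195 -0.2977  0.0715] [ 1.7457e+02  2.0000e-02 -1.7961e+02] F [-0.9  0.7 -1.8] w 0.0137 t 42.0
seg 2 ang 0.3 dist 1.8
[[-0.002, 0.0, 0.002, 0.6, 0.3, 0.5, -1], [-0.002, 0.0, 0.002, 0.6, 0.3, 0.5, -1]]
```

Call:
step_arm([
  [0, 0, 0, 0.5, 0, 2, -1],
  [0, 0, 0, 0, 0, 1, -1],
])

```text
time_s: 42.2
tcp_pos: [0.419, -0.2975, 0.0687]
eef_rot: [174.6, 0.0, -179.6]
contact_force: [-2.0, 4.0, 8.5]
gripper_width: 0.0133
```

Call:
step_arm([
  [0, 0, 0, 0, 0, 0, -0.2],
  [0, 0, 0, 0, 0, 0, -0.2],
  [0, 0, 0, 0, 0, 0, -0.2],
  [0, 0, 0, 0, 0, 0, -0.2],
  [0, 0, 0, 0, 0, -8, -0.2],
  [0, 0, 0, 0, 0, -20, -0.2],
  [0, 0, 0, 0, 0, -35, -0.2],
  [0.05, 0, 0, 0, 0, -45, -0.2],
  [0.05, 0, 0, 0, 0, -35, -1],
  [0, 0, 0, 0, 0, 0, -1],
])

```text
time_s: 43.2
tcp_pos: [0.4192, -0.3114, 0.2198]
eef_rot: [-179.4, 0.1, -179.7]
contact_force: [0.7, 0.7, -0.1]
gripper_width: 0.0239
```

```bash
python3 - <<'E'
from h import *
plan([])
im,i=snap('wrist','w33.png')
im,i=snap('scene','s33.png')
cv2.imwrite('pics/s33c.png',cv2.resize(im[130:330,100:330,::-1],None,fx=3,fy=3,interpolation=cv2.INTER_CUBIC))
E
```

```text
now [ 0.4192 -0.3114  0.2198] [-1.7936e+02  6.0000e-02 -1.7971e+02] F [ 0.7  0.7 -0.1] w 0.0239 t 43.2
```

View pics/s33c.png

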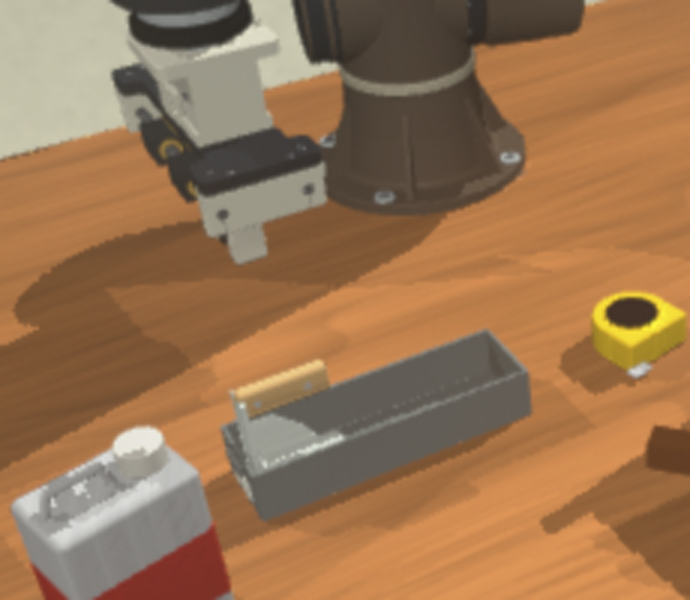

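View pics/w33.png

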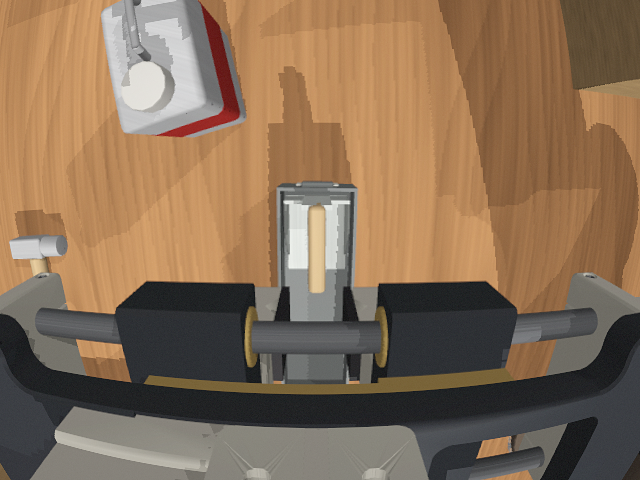

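```bash
python3 - <<'E'
from h import *
plan([([.52,-.05,.27],-178,7,-1),([.612,.262,.25],-175.3,8,-1)])
E
```

```text
now [ 0.4177 -0.3103  0.2157] [-179.64   -0.21 -179.74] F [-0.1 -0.3 -0.6] w 0.0167 t 43.3
seg 7 ang 1.8 dist 284.9
[[-0.001, -0.001, -0.004, -14.8, 37.1, -8.0, -1], [-0.001, -0.001, -0.004, -14.9, 37.0, -8.0, -1], [-0.001, -0.001, -0.004, -15.1, 37.0, -8.0, -1], [-0.001, -0.001, -0.004, -15.2, 36.9, -7.9, -1], [-0.001, -0.001, -0.004, -15.4, 36.8, -7.9, -1], [-0.001, -0.001, -0.004, -15.6, 36.8, -7.8, -1], [-0.001, -0.001, -0.004, -15.7, 36.7, -7.8, -1]]
seg 8 ang 2.7 dist 325.9
[[0.0, 0.0, -0.006, -12.9, 38.6, 2.5, -1], [0.0, 0.0, -0.006, -13.1, 38.5, 2.5, -1], [0.0, 0.0, -0.006, -13.3, 38.4, 2.5, -1], [0.0, 0.0, -0.006, -13.5, 38.3, 2.5, -1], [0.0, 0.0, -0.006, -13.8, 38.3, 2.5, -1], [0.0, 0.0, -0.006, -14.0, 38.2, 2.5, -1], [0.0, 0.0, -0.006, -14.2, 38.1, 2.5, -1], [0.0, 0.0, -0.006, -14.4, 38.0, 2.5, -1]]
```

Call:
step_arm([
  [0, 0, -0.004, -10, 25, -15, -1],
  [0, 0, -0.004, -15, 37, -10, -1],
  [0, 0, -0.004, -15, 37, -8, -1],
  [0, 0, -0.004, -15, 37, -8, -1],
  [0, 0, -0.004, -15, 37, -8, -1],
  [0, 0, -0.004, -15, 37, -8, -1],
  [0, 0, -0.004, -15, 37, -8, -1],
  [0, 0, -0.006, -13, 38, 0, -1],
  [0, 0, -0.006, -13, 38, 0, -1],
])

```text
time_s: 44.2
tcp_pos: [0.5356, 0.0238, 0.2703]
eef_rot: [180.0, -1.4, -178.0]
contact_force: [0.5, -0.0, -0.1]
gripper_width: 0.0005
```

```bash
python3 - <<'E'
from h import *
plan([([.612,.262,.25],-175.3,6,-1)])
E
```

```text
now [0.5356 0.0238 0.2703] [ 179.97   -1.38 -178.03] F [ 0.5 -0.  -0.1] w 0.0005 t 44.2
seg 6 ang 3.1 dist 251.0
[[0.0, -0.004, -0.008, -14.2, 39.2, 3.1, -1], [0.0, -0.004, -0.008, -14.5, 39.1, 3.1, -1], [0.0, -0.004, -0.008, -14.8, 39.0, 3.2, -1], [0.0, -0.004, -0.008, -15.1, 38.9, 3.2, -1], [0.0, -0.004, -0.008, -15.4, 38.8, 3.3, -1], [0.0, -0.004, -0.008, -15.7, 38.6, 3.3, -1]]
```

Call:
step_arm([
  [0, -0.004, -0.008, -14, 39, 2, -1],
  [0, -0.004, -0.008, -14.5, 39, 3, -1],
  [0, -0.004, -0.008, -15, 39, 3, -1],
  [0, -0.004, -0.008, -15, 39, 3, -1],
  [0, -0.004, -0.008, -15, 37, 3, -1],
  [0, 0, -0.008, -10, 18, 3, -1],
  [0, 0, 0, 0, 0, 0, -1],
])

```text
time_s: 44.9
tcp_pos: [0.6067, 0.2509, 0.2385]
eef_rot: [-179.8, -1.3, -175.1]
contact_force: [0.4, -0.9, -0.1]
gripper_width: 0.0006
```

```bash
python3 - <<'E'
from h import *
plan([([.612,.262,.21],-175.3,2,-1)])
im,i=snap('wrist','w34.png')
im,i=snap('top','t34.png')
print(proj(i,[.612,.228,.184]))
E
```

```text
now [0.6067 0.2509 0.2385] [-179.81   -1.3  -175.06] F [ 0.4 -0.9 -0.1] w 0.0006 t 44.9
seg 2 ang 1.3 dist 31.0
[[-0.002, -0.011, 0.002, -3.4, 5.3, 14.1, -1], [-0.002, -0.011, 0.002, -3.3, 5.3, 14.2, -1]]
[178.29039464 234.32665589]
```

View pics/w34.png

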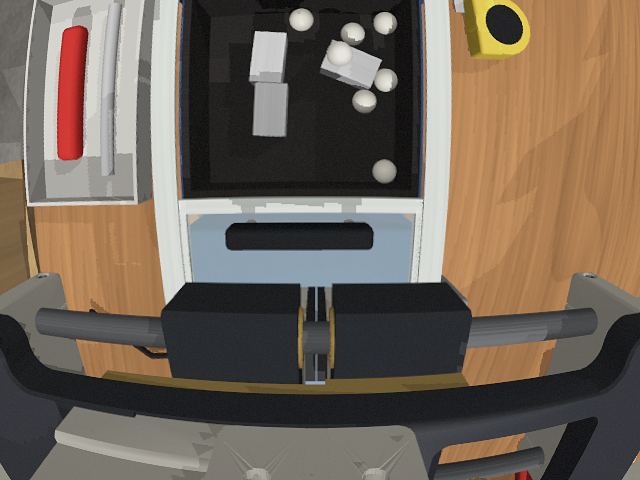

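View pics/t34.png

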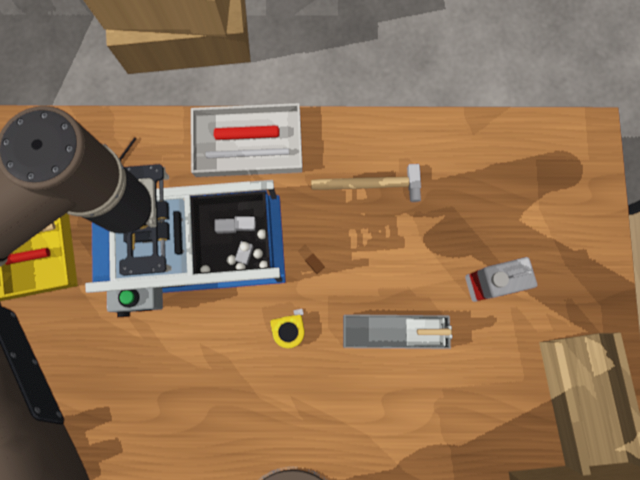

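Call:
step_arm([
  [0, -0.011, 0, -4, 8, 5, -1],
  [0, -0.011, 0, -3, 0, 22, -1],
  [0, 0, 0, 0, 0, 25, -1],
  [0, 0, 0, 0, 0, 14, -1],
  [0, 0, 0, 0, 0, 0, -1],
])

```text
time_s: 45.5
tcp_pos: [0.6125, 0.254, 0.1714]
eef_rot: [-179.9, 0.2, -175.5]
contact_force: [0.8, -0.2, -0.5]
gripper_width: 0.0003
```

```bash
python3 - <<'E'
from h import *
plan([([.614,.262,.171],-175.3,1,-1)])
E
```

```text
now [0.6125 0.254  0.1714] [-179.92    0.2  -175.45] F [ 0.8 -0.2 -0.5] w 0.0003 t 45.5
seg 1 ang 0.3 dist 8.1
[-0.001, 0.003, -0.003, -2.1, 7.8, 0.4, -1]
```

Push along −y (about 180 mm).

Call:
step_arm([
  [0, 0, 0, 0, -15, 0, -1],
  [0, 0, 0, 0, -20, 0, -1],
  [0, 0, 0, 0, -20, 0, -1],
  [0, 0, 0, 0, -20, 0, -1],
  [0, 0, 0, 0, -20, 0, -1],
  [0, 0, 0, 0, -20, 0, -1],
  [0, 0, 0, 0, -15, 0, -1],
])

```text
time_s: 46.2
tcp_pos: [0.6238, 0.1168, 0.1752]
eef_rot: [179.7, 0.6, -175.5]
contact_force: [1.0, 2.6, -2.4]
gripper_width: 0.0006
```

```bash
python3 - <<'E'
from h import *
plan([])
E
```

```text
now [0.6238 0.1168 0.1752] [ 179.73    0.58 -175.53] F [ 1.   2.6 -2.4] w 0.0006 t 46.2
```

Call:
step_arm([
  [0, 0, 0, 0, -12, 2, -1],
  [0, 0, 0, 0, -12, 2, -1],
  [0, 0, 0, 0, -10, 0, -1],
  [0, 0, 0, 0, -10, 0, -1],
])

```text
time_s: 46.6
tcp_pos: [0.627, 0.0868, 0.173]
eef_rot: [178.0, 1.1, -175.7]
contact_force: [-20.5, 58.6, 13.3]
gripper_width: 0.0004
```

Call:
step_arm([
  [0.02, 0, 0, 0, 8, 0, -1],
  [0, -0.01, 0, 0, 15, -5, -1],
  [0, 0, 0, 0, 10, -25, -1],
  [0, 0, 0, 0, 0, -35, -1],
])

```text
time_s: 47.0
tcp_pos: [0.6195, 0.1212, 0.236]
eef_rot: [179.2, 1.3, -175.6]
contact_force: [0.3, 0.4, -0.1]
gripper_width: 0.0004
```

```bash
python3 - <<'E'
from h import *
plan([([.49,.348,.2],-150,10,-1)])
im,i=snap('top','t35.png')
cv2.imwrite('pics/t35c.png',cv2.resize(im[160:360,80:320,::-1],None,fx=3,fy=3,interpolation=cv2.INTER_CUBIC))
im,i=snap('wrist','w35.png')
E
```

```text
now [0.6195 0.1212 0.236 ] [ 179.18    1.3  -175.55] F [ 0.3  0.4 -0.1] w 0.0004 t 47.0
seg 10 ang 25.6 dist 263.7
[[0.001, 0.003, -0.045, 11.2, 23.6, 3.7, -1], [0.001, 0.003, -0.045, 10.2, 24.0, 3.7, -1], [0.001, 0.003, -0.045, 9.1, 24.5, 3.7, -1], [0.001, 0.003, -0.045, 8.0, 24.9, 3.7, -1], [0.001, 0.003, -0.045, 6.8, 25.2, 3.7, -1], [0.001, 0.003, -0.045, 5.7, 25.5, 3.7, -1], [0.001, 0.003, -0.045, 4.5, 25.7, 3.7, -1], [0.001, 0.003, -0.045, 3.4, 25.9, 3.7, -1], [0.001, 0.003, -0.045, 2.2, 26.0, 3.6, -1], [0.001, 0.003, -0.045, 1.0, 26.1, 3.6, -1]]
```

View pics/t35c.png

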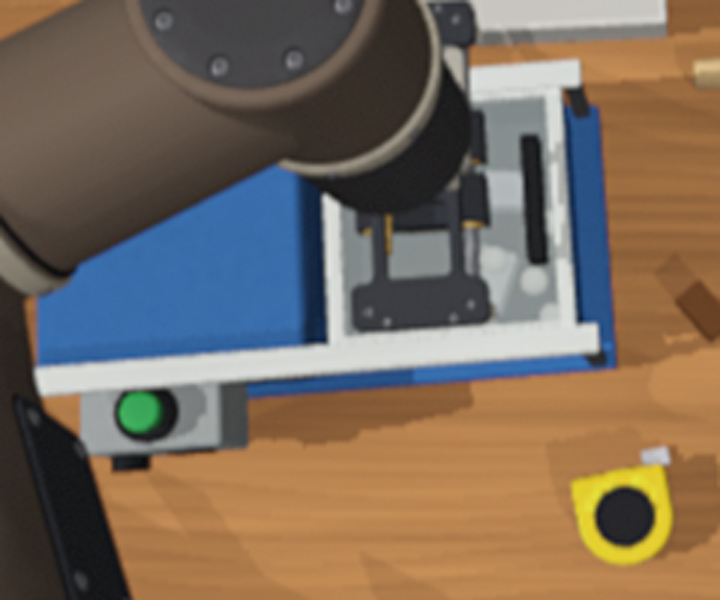

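View pics/w35.png

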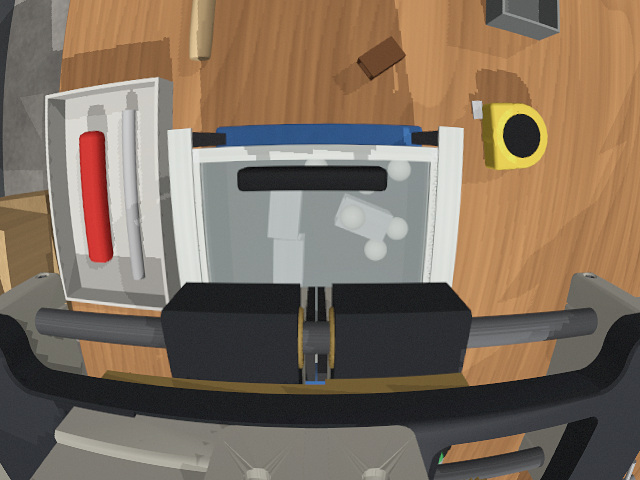

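```bash
python3 - <<'E'
from h import *
i=r.camera_info('top')
def han(fn,box):
    im=cv2.imread(fn);hsv=cv2.cvtColor(im,cv2.COLOR_BGR2HSV);m=cv2.inRange(hsv,(0,0,0),(179,255,45));x0,x1,y0,y1=box
    mm=np.zeros_like(m);mm[y0:y1,x0:x1]=m[y0:y1,x0:x1]
    c=max(cv2.findContours(mm,0,1)[0],key=cv2.contourArea)
    w=np.array([P(i,a,b,.184)[:2] for a,b in c[:,0].astype(float)],np.float32)*1000
    print(cv2.minAreaRect(w)); return np.array(cv2.minAreaRect(w)[0])
d=han('pics/t29.png',(170,185,205,260))-han('pics/t35.png',(250,264,200,250)); print(d,np.linalg.norm(d))
E
```

```text
((616.0401000976562, 229.936279296875), (86.0043716430664, 13.26244831085205), 4.846835613250732)
((629.1723022460938, 67.2348403930664), (85.9588394165039, 10.83708381652832), 4.755317687988281)
[-13.13220215 162.7014389 ] 163.23055153566438
```

Call:
step_arm([
  [0, 0, -0.045, 11, 23.6, 2, -1],
  [0, 0, -0.045, 10, 24, 2, -1],
  [0, 0, -0.045, 9, 24.5, 2, -1],
  [0, 0, -0.045, 8, 25, 2, -1],
  [0, 0, -0.045, 7, 25, 2, -1],
  [0, 0, -0.045, 6, 25.5, 3, -1],
  [0, 0, -0.045, 4.5, 25.7, 3, -1],
  [0, 0, -0.045, 3.4, 26, 3, -1],
  [0, 0, -0.045, 2, 26, 3, -1],
  [0, 0, -0.045, 1, 22, 3, -1],
])

```text
time_s: 48.1
tcp_pos: [0.4931, 0.3427, 0.2179]
eef_rot: [-179.5, 2.4, -149.1]
contact_force: [0.3, -0.6, 0.2]
gripper_width: 0.0004
```

```bash
python3 - <<'E'
from h import *
plan([([.488,.347,.17],-150,2,-1)])
im,i=snap('top','t36.png')
cv2.imwrite('pics/t36c.png',cv2.resize(im[160:360,80:320,::-1],None,fx=3,fy=3,interpolation=cv2.INTER_CUBIC))
E
```

```text
now [0.4931 0.3427 0.2179] [-179.49    2.37 -149.12] F [ 0.3 -0.6  0.2] w 0.0004 t 48.1
seg 2 ang 2.6 dist 48.4
[[-0.004, 0.021, 0.008, 2.0, 3.4, 23.9, -1], [-0.004, 0.021, 0.008, 1.6, 3.3, 23.9, -1]]
```

View pics/t36c.png

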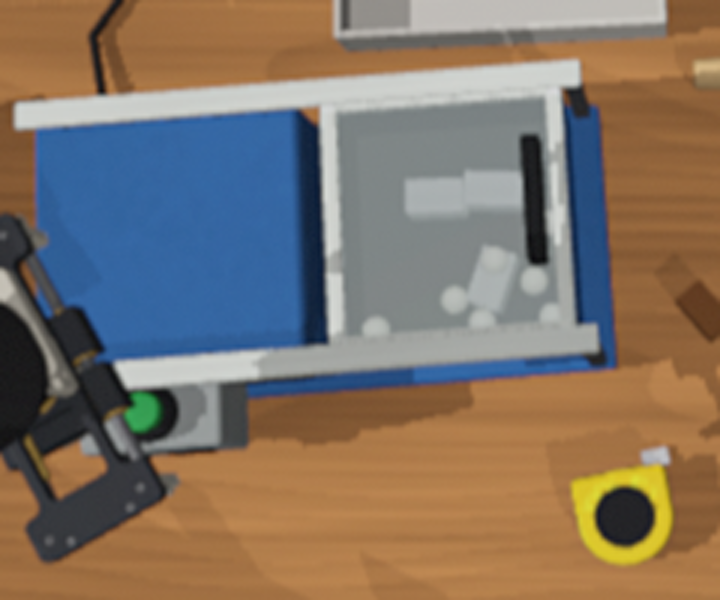

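Call:
step_arm([
  [0, 0.021, 0.008, 2, 3, 18, -1],
  [0, 0.021, 0.008, 2, 3, 20, -1],
  [0, 0, 0, 0, 0, 10, -1],
  [0, 0, 0, 0, 0, 0, -1],
])

```text
time_s: 48.55
tcp_pos: [0.4862, 0.3467, 0.165]
eef_rot: [-179.4, -0.3, -149.9]
contact_force: [0.8, -0.3, 0.5]
gripper_width: 0.0005
```

```bash
python3 - <<'E'
from h import *
plan([([.488,.347,.15],-150,1,-1)])
E
```

```text
now [0.4862 0.3467 0.165 ] [-179.4    -0.28 -149.9 ] F [ 0.8 -0.3  0.5] w 0.0005 t 48.55
seg 1 ang 0.7 dist 15.1
[[-0.01, -0.005, 0.002, -1.8, -0.5, 15.0, -1]]
```

Call:
step_arm([
  [-0.01, -0.005, 0, -2, 0, 15, -1],
  [0, 0, 0, 0, 0, 8, -1],
  [0, 0, 0, 0, 0, 5, -1],
  [0, 0, 0, 0, 0, 3, -1],
])

```text
time_s: 48.95
tcp_pos: [0.4897, 0.347, 0.1434]
eef_rot: [-179.9, 0.3, -149.9]
contact_force: [-15.7, -2.8, 22.0]
gripper_width: 0.0004
```

Call:
step_arm([
  [0, 0, 0, 0, 0, -8, -1],
  [0, 0, 0, 0, 0, -25, -1],
  [0, 0, -0.14, 0, 0, -15, -1],
  [0, 0, -0.14, 0, 0, 0, -1],
  [0, 0, -0.14, 0, 0, 0, -1],
  [0, 0, -0.14, 0, 0, 0, -1],
  [0, 0, -0.14, 0, 0, 0, -1],
  [0, 0, -0.14, 0, 0, 0, -1],
  [0, 0, -0.14, 0, 0, 0, -1],
  [0, 0, -0.14, 0, 0, 0, -1],
])

```text
time_s: 49.95
tcp_pos: [0.4937, 0.3435, 0.2002]
eef_rot: [-179.2, 0.1, -83.6]
contact_force: [0.2, -0.1, 0.3]
gripper_width: 0.0003
```

```bash
python3 - <<'E'
from h import *
plan([([.484,.347,.16],-85.3,1,-1)])
im,i=snap('top','t37.png')
cv2.imwrite('pics/t37c.png',cv2.resize(im[160:360,80:320,::-1],None,fx=3,fy=3,interpolation=cv2.INTER_CUBIC))
E
```

```text
now [0.4937 0.3435 0.2002] [-1.7919e+02  1.4000e-01 -8.3600e+01] F [ 0.2 -0.1  0.3] w 0.0003 t 49.95
seg 1 ang 1.9 dist 41.5
[[-0.014, 0.003, 0.03, -4.4, 9.8, 40.1, -1]]
```

View pics/t37c.png

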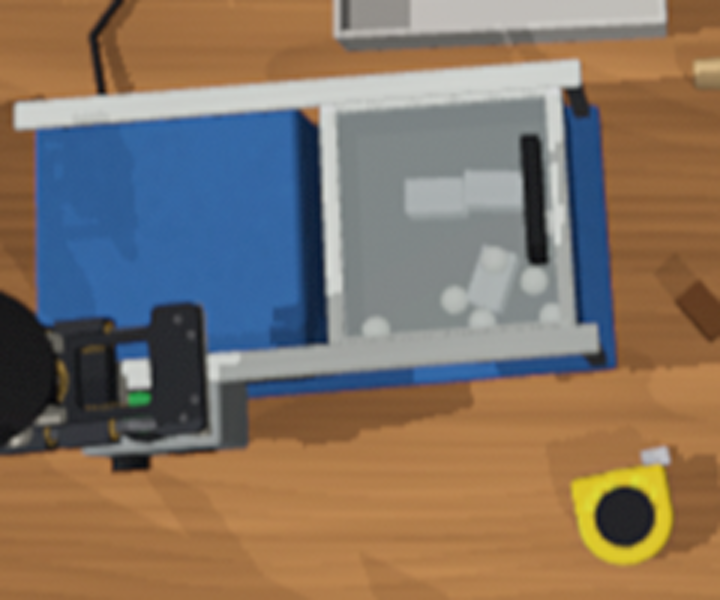

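Call:
step_arm([
  [-0.014, 0, 0.03, -4, 10, 15, -1],
  [0, 0, 0, 0, 1, 20, -1],
  [0, 0, 0, 0, 0, 12, -1],
  [0, 0, 0, 0, 0, 0, -1],
])

```text
time_s: 50.4
tcp_pos: [0.4818, 0.3456, 0.1507]
eef_rot: [179.9, 0.1, -85.8]
contact_force: [-0.2, -0.7, 0.2]
gripper_width: 0.0007
```

```bash
python3 - <<'E'
from h import *
plan([([.484,.347,.14],-85.3,1,-1)])
E
```

```text
now [0.4818 0.3456 0.1507] [ 1.7994e+02  1.5000e-01 -8.5840e+01] F [-0.2 -0.7  0.2] w 0.0007 t 50.4
seg 1 ang 0.6 dist 11.0
[[0.001, 0.003, -0.009, -1.2, -2.3, 10.7, -1]]
```

Call:
step_arm([
  [0, 0, 0, -1, -2, 8, -1],
  [0, 0, 0, 0, 0, 5, -1],
  [0, 0, 0, 0, 0, 4, -1],
])

```text
time_s: 50.7
tcp_pos: [0.4846, 0.3474, 0.1356]
eef_rot: [-180.0, 0.1, -86.0]
contact_force: [-17.9, -4.4, 43.0]
gripper_width: 0.0005
```

Call:
step_arm([
  [0, 0, 0, 0, 0, 4, -1],
  [0, 0, 0, 0, 0, 3, -1],
])

```text
time_s: 50.9
tcp_pos: [0.4844, 0.3474, 0.136]
eef_rot: [-179.8, 0.2, -85.9]
contact_force: [-10.2, -5.6, 19.8]
gripper_width: 0.0003
```

```bash
python3 - <<'E'
from h import *
i=np.load('w1.npy',allow_pickle=True).item(); tp=r.camera_info('top')
def g(fn,box):
    im=cv2.imread(fn);hsv=cv2.cvtColor(im,cv2.COLOR_BGR2HSV);m=cv2.inRange(hsv,(50,100,40),(80,255,255));x0,x1,y0,y1=box
    mm=np.zeros_like(m);mm[y0:y1,x0:x1]=m[y0:y1,x0:x1];M=cv2.moments(mm,True);return M['m10']/M['m00'],M['m01']/M['m00']
a=g('pics/w1.png',(200,330,200,300)); b=g('pics/top0.png',(100,160,280,320)); print(a,b)
o1,d1=ray(i,*a,True);o2,d2=ray(tp,*b)
d1/=np.linalg.norm(d1);d2/=np.linalg.norm(d2)
A=np.c_[d1,-d2];t=np.linalg.lstsq(A,o2-o1,rcond=None)[0];print(o1+d1*t[0],o2+d2*t[1])
for z in(.125,.13,.14):print(P(i,*a,z,True),P(tp,*b,z))
# rail front edges near the pod (top view t29)
im=cv2.imread('pics/t29.png')
print([ (y,im[y,126].tolist()) for y in range(270,310)])
plan([])
E
```

```text
(261.18349928876245, 256.62375533428167) (126.33333333333333, 297.0983606557377)
[0.48741194 0.34107013 0.14139152] [0.48739875 0.34111545 0.14140733]
[0.48676748 0.34660054 0.125     ] [0.48853327 0.3471691  0.125     ]
[0.48696406 0.34491357 0.13      ] [0.48818754 0.3453243  0.13      ]
[0.48735723 0.34153962 0.14      ] [0.48749607 0.3416347  0.14      ]
[(270, [179, 161, 140]), (271, [179, 161, 140]), (272, [179, 161, 140]), (273, [179, 161, 140]), (274, [179, 162, 140]), (275, [179, 161, 139]), (276, [181, 165, 145]), (277, [193, 185, 173]), (278, [205, 206, 201]), (279, [210, 214, 211]), (280, [213, 217, 214]), (281, [215, 219, 216]), (282, [214, 218, 216]), (283, [214, 217, 215]), (284, [214, 218, 215]), (285, [214, 218, 216]), (286, [216, 220, 217]), (287, [216, 220, 218]), (288, [200, 202, 201]), (289, [149, 150, 150]), (290, [81, 118, 73]), (291, [73, 149, 45]), (292, [83, 162, 53]), (293, [85, 160, 53]), (294, [83, 157, 53]), (295, [83, 157, 54]), (296, [83, 157, 54]), (297, [84, 158, 55]), (298, [85, 159, 57]), (299, [85, 159, 56]), (300, [86, 160, 57]), (301, [88, 162, 58]), (302, [81, 154, 53]), (303, [60, 119, 40]), (304, [38, 62, 33]), (305, [29, 27, 28]), (306, [53, 51, 51]), (307, [103, 102, 100]), (308, [137, 137, 133]), (309, [135, 136, 131])]
now [0.4844 0.3474 0.136 ] [-179.81    0.18  -85.89] F [-10.2  -5.6  19.8] w 0.0003 t 50.9
```

Call:
step_arm([
  [0, 0, 0, 0, 0, -8, -1],
  [0, 0, 0, 6, -2, -6, -1],
  [0, 0, 0, 0, 0, 0, -1],
])

```text
time_s: 51.2
tcp_pos: [0.4876, 0.342, 0.1529]
eef_rot: [-179.6, 0.3, -85.9]
contact_force: [0.0, -0.4, 1.1]
gripper_width: 0.0005
```

```bash
python3 - <<'E'
from h import *
print(P(r.camera_info('top'),126,288.5,.149))
plan([([.4855,.341,.144],-85.3,1,-1)])
E
```

```text
[0.50457019 0.34013521 0.149     ]
now [0.4876 0.342  0.1529] [-179.64    0.34  -85.9 ] F [ 0.  -0.4  1.1] w 0.0005 t 51.2
seg 1 ang 0.8 dist 9.2
[[-0.006, 0.006, -0.01, 0.9, 2.2, 8.9, -1]]
```

Call:
step_arm([
  [0, 0, 0, 0, 2, 6, -1],
  [0, 0, 0, 0, 1, 4, -1],
])

```text
time_s: 51.4
tcp_pos: [0.4848, 0.3416, 0.1421]
eef_rot: [-179.6, 0.4, -86.0]
contact_force: [1.0, 0.1, 0.4]
gripper_width: 0.0005
```

Call:
step_arm([
  [0, 0, 0, 0, 0, 2, -1],
])

```text
time_s: 51.5
tcp_pos: [0.4848, 0.3416, 0.1392]
eef_rot: [-179.6, 0.4, -86.0]
contact_force: [-0.3, 0.6, 3.7]
gripper_width: 0.0001
```

Call:
step_arm([
  [0, 0, 0, 0, 0, 2, -1],
])

```text
time_s: 51.6
tcp_pos: [0.4848, 0.3416, 0.1368]
eef_rot: [-179.6, 0.3, -86.0]
contact_force: [-0.0, 0.2, 4.9]
gripper_width: 0.0004
```

Call:
step_arm([
  [0, 0, 0, 0, 0, 2, -1],
])

```text
time_s: 51.7
tcp_pos: [0.485, 0.3416, 0.1359]
eef_rot: [-179.6, 0.3, -85.9]
contact_force: [-10.1, -3.3, 27.4]
gripper_width: 0.0006
```

Call:
step_arm([
  [0, 0, 0, 0, 0, 3, -1],
])

```text
time_s: 51.8
tcp_pos: [0.4851, 0.3417, 0.1357]
eef_rot: [-179.6, 0.3, -85.8]
contact_force: [-16.0, -5.6, 38.4]
gripper_width: 0.0001
```

Call:
step_arm([
  [0, 0, 0, 0, 0, 3, -1],
  [0, 0, 0, 0, 0, 2, -1],
])

```text
time_s: 52.0
tcp_pos: [0.4849, 0.3417, 0.1361]
eef_rot: [-179.4, 0.3, -85.7]
contact_force: [-4.8, -3.4, 13.6]
gripper_width: 0.0002
```

Call:
step_arm([
  [0, 0, 0, 0, 0, -10, -1],
  [0, 0, 0, 0, 0, -30, -1],
  [0, 0, 0, 0, 0, -40, -1],
  [0, 0, 0, 0, 0, -40, -1],
  [0, 0, 0, 0, 20, -20, -1],
  [0, 0, 0, -40, 10, 0, -1],
  [0, 0, 0, -40, 0, 0, -1],
  [0, 0, 0, -40, 0, 0, -1],
  [0, 0, 0, 0, 0, 0, -1],
  [0, 0, 0, 0, 0, 0, -1],
])

```text
time_s: 53.0
tcp_pos: [0.4417, 0.4608, 0.2806]
eef_rot: [-179.7, 0.1, -85.8]
contact_force: [0.4, -0.8, -0.4]
gripper_width: 0.0006
```

```bash
python3 - <<'E'
from h import *
plan([])
im,i=snap('top','t38.png'); im,i=snap('scene','s38.png')
cv2.imwrite('pics/s38c.png',cv2.resize(im[150:350,150:460,::-1],None,fx=2.5,fy=2.5,interpolation=cv2.INTER_CUBIC))
E
```

```text
now [0.4417 0.4608 0.2806] [-1.7971e+02  1.3000e-01 -8.5850e+01] F [ 0.4 -0.8 -0.4] w 0.0006 t 53.0
```

View pics/t38.png

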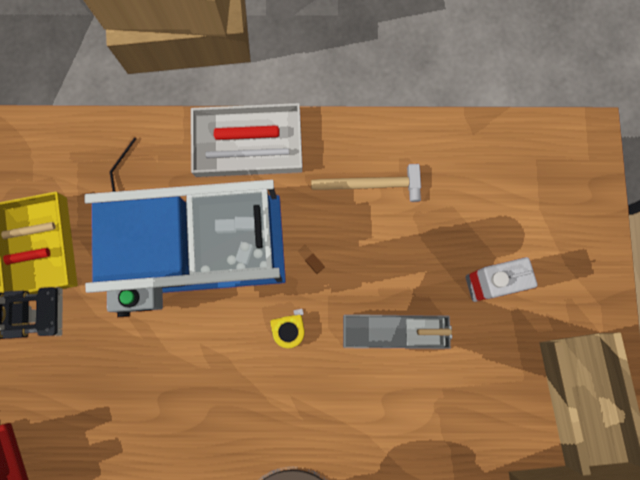

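View pics/s38c.png

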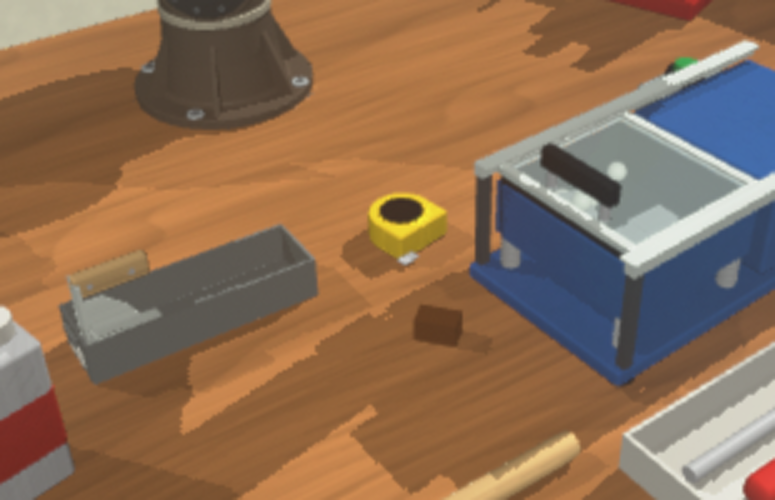

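```bash
python3 - <<'E'
from h import *
print(r.close_job())
E
```

```text
the job is handed in; nothing more can be done
None
```

I charged the tumbler and handed the job in at about 53 s. No verdict is reported, so the outcome below is what my own last pictures and readings showed.

- **Loading:** I slid the guard open to its stop and put all three steel tubes into the tub. One scoop pass carried over all seven balls. The brown look-alike was left alone.
- **Tub and bin:** The last pictures show three tubes and seven balls under the clear guard. The bin is empty, with the scoop standing upright and released in its far (-x) half. The can, tape measure and hammer look unmoved.
- **Guard shut:** I pushed it until the force rose to 58 N. The pictures give 163 mm of travel against the nominal 165 mm, within pixel error.
- **Button:** I pressed it only after the guard was shut. On the last press it gave 4–5 N over about 5 mm and then met a hard stop, about 6 mm below its released height.

**What went wrong on the way:**
- My first tube grasp lifted before the fingers had closed, so I repeated it.
- The scoop pitched about 5° in the grip against the bin's end wall. I corrected that when setting it down.
- Late in the pour the arm came within about 0.2° of joint 4's limit and the tool rose about 0.1 m. The balls still landed in the tub.
- My first button approach touched something at about 22 N, probably the rail, so I turned the gripper and pressed again.

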